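# Sort the friction riders by drag and lock the bay

### The job

The blue friction riders on the lab bench look alike, but some have slick soles and some grippy ones: drag each across the bench and feel how hard it drags. Hang every slick rider astride the steel bar of the rail and stand every grippy one upright in the green storage bay, then lift the red drop bar over the two yellow keepers and let it drop fully into both notches, centred, so that the bay is locked. Leave the other things on the bench where they are.

Things in the scene. Friction and masses are not known exactly. Their poses are not given: they have to be found in the camera images.
- rider_a (a point): Friction rider (may be absent): blue inverted-U saddle 60 (x) x 46 (y) x 65 mm high, on it a metal grip fin 14 (x) x 36 (y), 65 to 90 mm up. Slot through it along y, 30 wide, 55 deep, V ceiling. 850 g, mostly low down. All look alike; soles either slick (friction 0.10: 0.8 N drag) or grippy (0.65: 5.4 N), +-15 %. Point: half-way up its axis, 45 mm above the soles; z up. Same after half a turn.
- rider_b (a point): Another rider just like rider_a, or absent; the letter tells nothing of its soles. This point is half-way up its axis, 45 mm above the soles; axes as rider_a.
- rider_c (a point): Another rider just like rider_a, or absent; the letter tells nothing of its soles. This point is half-way up its axis, 45 mm above the soles; axes as rider_a.
- rider_d (a point): Another rider just like rider_a, or absent; the letter tells nothing of its soles. This point is half-way up its axis, 45 mm above the soles; axes as rider_a.
- rider_e (a point): Another rider just like rider_a, or absent; the letter tells nothing of its soles. This point is half-way up its axis, 45 mm above the soles; axes as rider_a.
- rider_f (a point): Another rider just like rider_a, or absent; the letter tells nothing of its soles. This point is half-way up its axis, 45 mm above the soles; axes as rider_a.
- rail_bar (a point): Hanging rail, fixed: level steel bar 12 mm across, along y, axis 120 mm above the bench, between posts (14 mm across, black clamps, 131 mm tall) at y = -135 and +135 mm. Point: middle of the bar, on its axis; z up. Holds three riders side by side, slot along the bar; a rider's V ceiling centres itself and seats with the bar's axis 46.5 mm above its soles.
- bay_floor (a point): Storage bay, fixed: tray with green walls at back and sides, 45 mm high, open in front (-x) and above. Floor 5 mm thick; clear inside from x = -50 mm (front edge) to +60 mm (back wall), y = -100 to +100 mm. Point: on the floor's top; x points to the back wall, z up. Holds three riders side by side along y.
- keeper_mid (a point): Point midway between the two yellow notched keepers at the bay's front corners (axes as the bay, 75 mm in front of bay_floor), at the height of the notch bottoms, 20 mm above the bench. Keepers at y = -116 and +116 mm, 10 mm thick along y; notches open above, 32 mm wide along x, 32 mm deep; prongs reach 52 mm above the bench.
- drop_bar_grip (a point): Loose red drop bar, 280 mm long (y), 24 mm wide (x), 20 mm high, 300 g, with a black upright grip tab at its middle, 14 (x) x 44 (y) mm, reaching 60 mm above the bar's underside. Point: in the tab, at the bar's middle, 43 mm above its underside; z up. It starts on the bench in front of the bay. Same after half a turn.
- weight: Brass slotted weight 32 mm across, 42 mm tall, a bystander to be left alone; origin at the centre of its underside.
- stopper: Rust-red rubber stopper 30 mm across, 28 mm tall, a bystander to be left alone; origin at the centre of its underside.
- tape_roll: Yellow ring of tape lying flat, 70 mm across, 18 mm high, a bystander to be left alone; origin at the centre of its underside.
- brown_jar: Amber bottle 64 mm across, 120 mm tall, a bystander to be left alone; origin at the centre of its underside.
- probe_box: Grey plastic box 90 x 50 x 35 mm, a bystander to be left alone; origin at the centre of its underside.
- beaker: White cup 68 mm across, 85 mm tall, a bystander to be left alone; origin at the centre of its underside.
There are look-alikes about, which are no part of the job. Leave any turquoise look-alike of the part that bears rider_f alone.

How it is judged (in metres and radians):
On the way, in this order (a step that is already met when the one before it is completed fails the run):
1. every rider is in its place: slick ones astride the rail, grippy ones standing in the bay (x of grippy_1 in the frame of bay_floor between -0.032 and 0.05 m and y of grippy_1 in the frame of bay_floor between -0.09 and 0.09 m and z of grippy_1 in the frame of bay_floor between -0.006 and 0.006 m and angle between each of grippy_1, grippy_2, grippy_3's own z axis and vertical below 0.12 rad and x of slick_1 in the frame of rail_bar between -0.009 and 0.009 m and y of slick_1 in the frame of rail_bar between -0.11 and 0.11 m and z of slick_1 in the frame of rail_bar between -0.0565 and -0.0365 m and angle between each of slick_1, slick_2, slick_3's own z axis and vertical below 0.2 rad and x of slick_2 in the frame of rail_bar between -0.009 and 0.009 m and y of slick_2 in the frame of rail_bar between -0.11 and 0.11 m and z of slick_2 in the frame of rail_bar between -0.0565 and -0.0365 m and x of grippy_2 in the frame of bay_floor between -0.032 and 0.05 m and y of grippy_2 in the frame of bay_floor between -0.09 and 0.09 m and z of grippy_2 in the frame of bay_floor between -0.006 and 0.006 m and x of grippy_3 in the frame of bay_floor between -0.032 and 0.05 m and y of grippy_3 in the frame of bay_floor between -0.09 and 0.09 m and z of grippy_3 in the frame of bay_floor between -0.006 and 0.006 m and x of slick_3 in the frame of rail_bar between -0.009 and 0.009 m and y of slick_3 in the frame of rail_bar between -0.11 and 0.11 m and z of slick_3 in the frame of rail_bar between -0.0565 and -0.0365 m), for 0.2 s.
2. the drop bar lies in both keeper notches (x of drop_bar_grip in the frame of keeper_mid between -0.007 and 0.007 m and y of drop_bar_grip in the frame of keeper_mid between -0.02 and 0.02 m and z of drop_bar_grip in the frame of keeper_mid between 0.038 and 0.047 m and angle between drop_bar_grip's own z axis and vertical below 0.1 rad), for 0.2 s.
At the end, for the whole second after the job is handed in: Slick riders hang upright astride the bar (9 mm of centred, tilt < 0.2 rad, within 110 mm of its middle); grippy ones stand upright (0.12 rad) in the bay behind the drop bar; the bar rests at the bottom of both notches, within 20 mm of centred; all at rest (all of step 1 and all of step 2 and linear speed of each of grippy_1, slick_1, slick_2, grippy_2, grippy_3, slick_3, drop_bar below 0.02 m/s); the robot touches nothing.
It fails at once if a bystander (weight, stopper, tape, bottle, grey box, cup) is pushed more than 4 cm aside (distance of any of weight, stopper, tape_roll, brown_jar, probe_box, beaker from where it was at the start of the episode above 0.04 m).
It fails at once if a bystander is knocked over (angle between any of weight, stopper, tape_roll, brown_jar, probe_box, beaker's own z axis and vertical above 0.6 rad).
Of grippy_1, slick_1, slick_2, grippy_2, grippy_3, slick_3 only 4 to 6 are there at a start; the rules pass over those that are not, and their reading is None.
At some moment in a run one of grippy_1, slick_1, slick_2, grippy_2, grippy_3, slick_3, drop_bar may be knocked a few centimetres aside while the robot is not near it.
It also fails if it takes over 210 s, if anything falls off the work surface, if the arm or the gripper's body presses on something with over 40 N, if the wrist force passes 120 N, or if a joint passes its speed limit or range.

### The arm

A 7-joint arm with a two-finger parallel gripper is mounted at the origin on the work surface. World frame = base frame: x ahead of the robot, y to its left, z up, the work surface at z = 0. Lengths are in m, angles in degrees, forces in N, time in s.
With the tool pointing down it reaches from about 0.375 to 0.925 m from the base axis. Payload 3.1 kg.
Tool frame: the origin (TCP) lies on the front face of the gripper's body, between the roots of the fingers; the fingertips stand 73 mm ahead of it and the grasp point (between the pads) lies 54 mm ahead of it (manip.tcp_to_tips is the distance from the TCP to the fingertips, in m); x points along the fingers, z is the direction in which the jaws open and shut, and the axes are right-handed (so a half turn about x gives the same grasp; the last joint's range is limited). The gripper opens to 85 mm and grips with 20 to 120 N. Pads are 22 mm wide; open, the fingers measure 114 mm over their backs; the gripper's body (76 mm by 85 mm) begins 54 mm behind the grasp point. The pads swing forward as they close: fully open they stand 13 mm farther back than shut.
Start: joints at [-70.29, 21.939, 2.515, 91.553, -1.026, 66.532, -2.859], TCP at [0.278, 0.588, 0.304] pointing down, gripper open.
Joint ranges: [-149.38, 149.38], [-23.57, 123.04], [-84.95, 90], [0, 143.3], [-89.99, 269.99], [3.08, 112.72], [-163.45, 163.45]. Speed limits (degrees/s): [159.86, 159.86, 180, 180, 180, 180, 180].

### API

Orientations are given as [roll, pitch, yaw] about the fixed x, y, z axes, in that order (R = Rz(yaw) Ry(pitch) Rx(roll)).
In Python, from workcell import manip, cams gives the robot as it stands.
- The arm moves only by the shell command python3 -m handwheel 'ROWS' [FORCE]. ROWS is JSON, a list of rows, each an object with "hand": the opening, from 0 (shut) to 1 (fully open); "offset": the shift along the tool's x, y, z in mm, a list of three; "angular": the turn, a rotation vector about the tool's x, y, z in rad, a list of three. In form: [{"hand": hand, "offset": [x, y, z], "angular": [wx, wy, wz]}, ...]. A call has 1 to 5 rows; each row shifts and turns the pose as measured when the row begins, along the tool's axes as they then stand; what a row does not reach is not made up. A row lasts 1/12 s, in which the tool goes at most 41.7 mm and 7.16 degrees, less where a joint would pass 70% of its speed; a pose out of reach is approached as far as the arm can. A call with a gripper value outside its range is refused whole. The fingers move at their own pace and stop on an object; FORCE is the grip in N (left out, the last holds). Time passes only in rows, so rows that do not move let the fingers close. It gives the time, the measured TCP pose, the force and the opening at its end, in the units of the state.
- manip.sense(): the state, without advancing time (a new reading comes with each control period).
- cams.get_image(name): name is "scene" or "top" or "wrist"; returns a dict with "image" (384x512x3 uint8, red, green, blue), "mtx" (3x3 intrinsics, pixels), "cam_to_world" (4x4, takes a point from camera to world coordinates); the wrist camera has in their place "tool_from_camera" (4x4, takes a point from camera to tool coordinates, whose origin is the TCP and whose axes are the tool frame's). Camera axes: x right, y up, looking along -z (the intrinsics and any distortion apply to the point x, -y, -z); pixel columns grow to the right and rows downward; lengths in m; the calibration is good to about 2 mm. A picture is of the moment at which its call begins: read the wrist's pose just before it. There is no depth.
- manip.finish_job(): hands the job in, once; it reports no verdict.
The state is a dict: "t": time; "joint_pos": joint angles; "joint_vel": joint speeds; "joint_efforts": joint torques, N m; "eef_pos": TCP position; "tcp_rot": TCP orientation; "contact_force": force on the tool from outside, world axes, zero at the start; "moment": the same for the moment, N m; "finger_gap": opening from 0.0 (shut) to 1.0 (fully open).
Only numpy, scipy, OpenCV 4.12 (cv2) and the standard library are available. Lean on these libraries where they do the work, as an engineer would, in place of code of your own. Each camera call takes 0.05 s, during which the arm holds its last target.

## Working session

There is one attempt and no reset: what is moved stays moved. The work goes in short steps, Python scripts to look and compute and a shell command to move; the robot and the scene stay as the last step left them, time stands still between calls to the robot, and variables do not carry over. Pictures are saved under pics/ and viewed, and the job is handed in when it is done.

```bash
ls; mkdir -p pics; python3 - <<'E'
from workcell import manip, cams
import cv2
print(manip.sense())
for n in ("scene","top","wrist"):
    d=cams.get_image(n); cv2.imwrite(f"pics/{n}0.png",d["image"][:,:,::-1]); print(n,d["mtx"].tolist(),{k:v.round(4).tolist() for k,v in d.items() if k not in("image","mtx")})
E
```

```text
pics
{'t': 0.0, 'joint_pos': array([-70.2911178 ,  21.99254228,   2.50935043,  91.65037167,
        -1.02606281,  66.53164101,  -2.85858262]), 'joint_vel': array([-0.04929731, -0.00598975, -0.0484071 ,  0.03662445, -0.05207941,
       -0.0219583 , -0.01599261]), 'joint_efforts': array([ 7.02264401e-05, -4.33461857e+01,  1.02428935e+00, -2.49515015e+01,
        1.04403353e-02,  1.13980263e-02, -1.24177217e-05]), 'eef_pos': array([0.27755809, 0.58691503, 0.30246921]), 'tcp_rot': array([-177.37978287,   89.84789255, -112.68536286]), 'contact_force': array([ 0.11937922,  0.73415494, -0.21180262]), 'moment': array([0.01285822, 0.0385505 , 0.0039455 ]), 'finger_gap': 1.005013725105216}
scene [[375.76820953281907, 0.0, 259.0356524243483], [0.0, 375.76820953281907, 197.5405489976962], [0.0, 0.0, 1.0]] {'cam_to_world': [[-0.6465, -0.5434, 0.5354, 1.0803], [0.7627, -0.4749, 0.439, 0.3743], [0.0157, 0.6922, 0.7215, 0.7538], [0.0, 0.0, 0.0, 1.0]]}
top [[474.9579994367213, 0.0, 252.93563053197948], [0.0, 474.9579994367213, 201.22202828860978], [0.0, 0.0, 1.0]] {'cam_to_world': [[0.0001, 0.9784, -0.2069, 0.2874], [-1.0, -0.0002, -0.0014, -0.0324], [-0.0015, 0.2069, 0.9784, 1.379], [0.0, 0.0, 0.0, 1.0]]}
wrist [[311.3311015931957, 0.0, 253.33408975286846], [0.0, 311.3311015931957, 185.77765735571523], [0.0, 0.0, 1.0]] {'tool_from_camera': [[-0.0001, 0.3143, -0.9493, -0.0712], [0.0019, 0.9493, 0.3143, 0.0821], [1.0, -0.0018, -0.0007, 0.0], [0.0, 0.0, 0.0, 1.0]]}
```

View pics/top0.png

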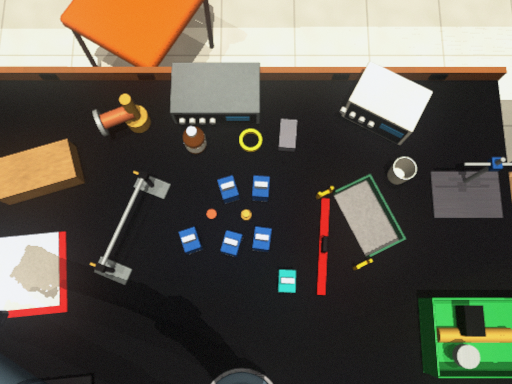

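View pics/scene0.png

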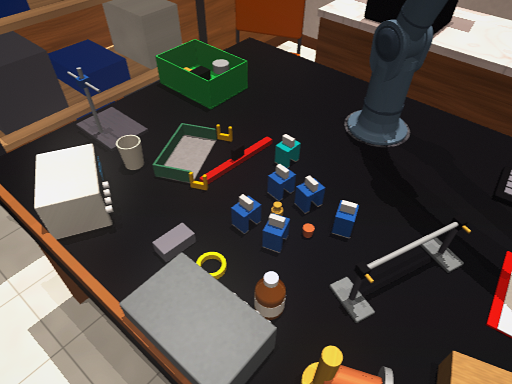

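View pics/wrist0.png

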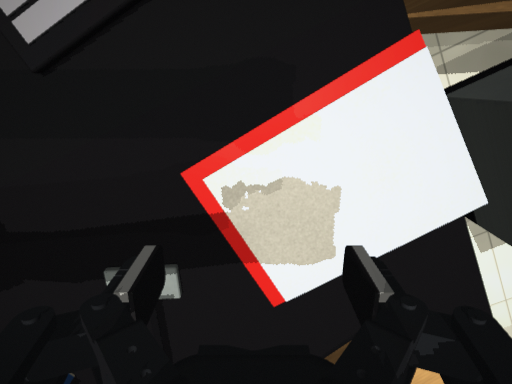

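```bash
cat > h.py <<'E'
from workcell import manip, cams
import cv2, numpy as np
from scipy.spatial.transform import Rotation as R
def toolpose():
    s=manip.sense(); T=np.eye(4); T[:3,:3]=R.from_euler('xyz',s['tcp_rot'],degrees=True).as_matrix(); T[:3,3]=s['eef_pos']; return T
def cam(n):
    T=toolpose(); d=cams.get_image(n)
    M=d['cam_to_world'] if n!='wrist' else T@d['tool_from_camera']
    return d['image'],d['mtx'],np.array(M)
def ray(uv,K,M):
    uv=np.atleast_2d(uv).astype(float)
    d=np.c_[(uv[:,0]-K[0,2])/K[0,0],-(uv[:,1]-K[1,2])/K[1,1],-np.ones(len(uv))]
    return M[:3,3],d@M[:3,:3].T
def onplane(uv,K,M,z):
    o,d=ray(uv,K,M); t=(z-o[2])/d[:,2]; return o+d*t[:,None]
def proj(p,K,M):
    p=np.atleast_2d(p); q=(p-M[:3,3])@M[:3,:3]
    return np.c_[K[0,0]*q[:,0]/-q[:,2]+K[0,2],K[1,1]*q[:,1]/q[:,2]+K[1,2]]
def hsv(im): return cv2.cvtColor(im,cv2.COLOR_RGB2HSV)
def save(name,im,crop=None,s=1):
    if crop: x0,y0,x1,y1=crop; im=im[y0:y1,x0:x1]
    cv2.imwrite(f"pics/{name}.png",cv2.resize(im,None,fx=s,fy=s,interpolation=cv2.INTER_NEAREST)[:,:,::-1])
def st():
    s=manip.sense(); print('t %.2f'%s['t'],'eef',s['eef_pos'].round(4),'rot',s['tcp_rot'].round(2),'F',s['contact_force'].round(2),'gap %.3f'%s['finger_gap'])
E
python3 - <<'E'
from h import *
im,K,M=cam('top'); save('top_c1',im,(90,150,430,310),2)
im2,K2,M2=cam('scene'); save('sc_c1',im2,(140,100,480,320),2)
H=hsv(im)
for x,y in [(228,183),(262,183),(187,235),(233,239),(263,233),(287,274),(323,240),(325,192),(362,265),(345,200),(125,225)]: print((x,y),H[y,x],im[y,x])
E
```

```text
(228, 183) [ 80   3 241] [238 241 240]
(262, 183) [ 75   2 241] [239 241 240]
(187, 235) [108 102 213] [128 161 213]
(233, 239) [108  55 190] [149 166 190]
(263, 233) [107 166 195] [ 68 124 195]
(287, 274) [ 87 177 226] [ 69 226 212]
(323, 240) [ 8 55 37] [37 31 29]
(325, 192) [ 27 196 240] [240 224  56]
(362, 265) [ 27 197 233] [233 215  53]
(345, 200) [ 19  28 189] [189 181 168]
(125, 225) [160  26  29] [29 26 28]
```

View pics/top_c1.png

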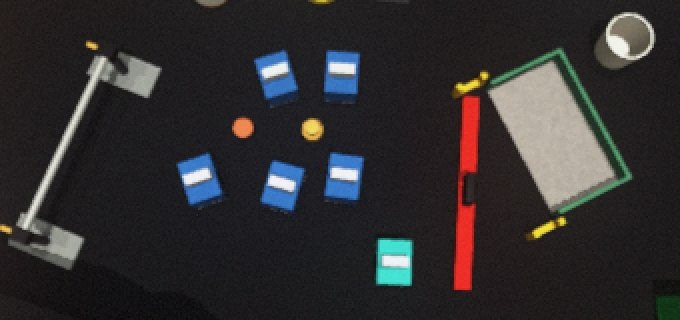

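View pics/sc_c1.png

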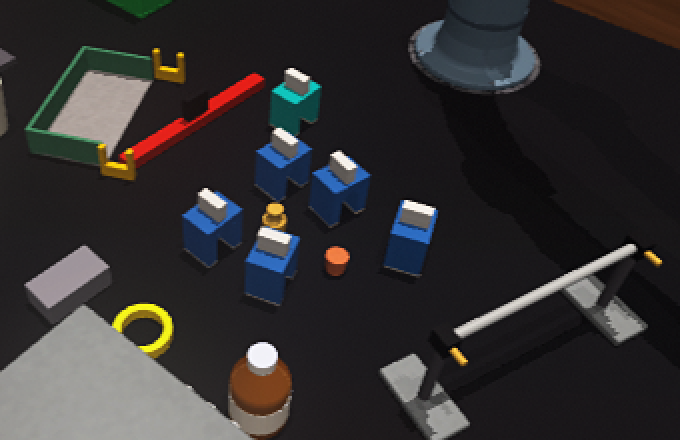

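```bash
cat > loc.py <<'E'
from h import *
def fins(n='top'):
    im,K,M=cam(n); H=hsv(im); out=[]
    blue=((H[...,0]>95)&(H[...,0]<125)&(H[...,1]>110)&(H[...,2]>60)).astype(np.uint8)
    white=((H[...,1]<45)&(H[...,2]>205)).astype(np.uint8)
    near=cv2.dilate(blue,np.ones((5,5)))
    nl,L,S,C=cv2.connectedComponentsWithStats(white,connectivity=4)
    for i in range(1,nl):
        m=L==i
        if 20<S[i,4]<1500 and near[m].mean()>0.3:
            ys,xs=np.where(m); P=onplane(np.c_[xs,ys],K,M,0.09)
            c=P.mean(0); e,v=np.linalg.eigh(np.cov((P-c)[:,:2].T)); a=np.degrees(np.arctan2(v[1,1],v[0,1]))
            out.append((C[i].round(1),c[:2].round(4),round(a%180,1),(np.sqrt(12*e)*1000).round(0),S[i,4]))
    return out
if __name__=='__main__':
    for n in('top','scene'):
        for f in fins(n): print(n,*f)
E
python3 loc.py; python3 - <<'E'
from h import *
im,K,M=cam('top'); H=hsv(im)
def comps(mask,z,mn=15,box=None):
    nl,L,S,C=cv2.connectedComponentsWithStats(mask.astype(np.uint8))
    for i in range(1,nl):
        if S[i,4]<mn: continue
        c=C[i]
        if box and not(box[0]<c[0]<box[2] and box[1]<c[1]<box[3]): continue
        ys,xs=np.where(L==i); P=onplane(np.c_[xs,ys],K,M,z)[:,:2]
        r=cv2.minAreaRect((P*1000).astype(np.float32))
        e,v=np.linalg.eigh(np.cov(P.T)); a=np.degrees(np.arctan2(v[1,1],v[0,1]))%180
        print(c.round(1),'n',S[i,4],'mean',P.mean(0).round(4),'ax %.1f'%a,'rect',np.round(r[0],1),np.round(r[1],1),round(r[2],1))
print('red');comps((((H[...,0]<6)|(H[...,0]>174))&(H[...,1]>170)&(H[...,2]>120)),0.02,60,(280,150,400,310))
print('yellow');comps(((H[...,0]>22)&(H[...,0]<32)&(H[...,1]>120)&(H[...,2]>100)),0.052,15,(300,150,400,310))
print('floor');comps((H[...,1]<60)&(H[...,2]>130),0.005,500,(330,170,410,260))
print('green');comps((H[...,0]>60)&(H[...,0]<85)&(H[...,1]>90)&(H[...,2]>50),0.045,50,(330,150,410,270))
print('bar');comps((H[...,1]<40)&(H[...,2]>160),0.126,30,(90,170,170,280))
E
```

```text
top [227.  184.7] [0.6072 0.0421] 106.9 [13. 36.] 58
top [261.2 183.8] [ 0.61   -0.0535] 86.0 [13. 36.] 56
top [188.  237.7] [0.4584 0.1468] 108.4 [13. 35.] 61
top [261.7 236.5] [ 0.4615 -0.0545] 82.1 [13. 35.] 60
top [230.4 241.1] [0.4491 0.0308] 75.8 [13. 36.] 64
scene [311.6 180. ] [0.451  0.0317] 74.4 [14. 36.] 51
scene [245.7 198.7] [ 0.6122 -0.0516] 84.5 [13. 37.] 59
scene [277.  217.2] [0.6087 0.0431] 106.8 [13. 35.] 65
red
[322.8 246.6] n 734 mean [ 0.443  -0.2308] ax 175.6 rect [ 446.4 -231.4] [ 24.9 278.2] 85.6
yellow
[323.  192.6] n 47 mean [ 0.5934 -0.2313] ax 101.6 rect [ 593.1 -231.4] [13.5 34.5] 9.7
[370.3 260.1] n 18 mean [ 0.4006 -0.3569] ax 147.3 rect [ 400.2 -356.8] [ 9.6 12.1] 43.5
[361.1 264.2] n 54 mean [ 0.3893 -0.331 ] ax 119.5 rect [ 389.  -331.7] [12.1 34.2] 25.9
floor
[365.2 216.7] n 2399 mean [ 0.5318 -0.3598] ax 25.7 rect [ 532.8 -359.5] [191.9 109.7] 25.7
green
[377.8 209. ] n 440 mean [ 0.5475 -0.3872] ax 27.9 rect [ 532.5 -364. ] [213.8 118.6] 25.6
bar
[121.2 221.6] n 278 mean [0.4976 0.3212] ax 158.0 rect [500.8 322.5] [ 13.2 248.7] 68.0
[162.1 190. ] n 105 mean [0.5837 0.2156] ax 147.9 rect [585.8 215.9] [23.5 39.6] 68.0
[123.5 272.8] n 97 mean [0.3612 0.3077] ax 114.4 rect [364.  310.5] [32.6 28.5] 70.7
```

```bash
cat > go.py <<'E'
# go.py x y z [jawdeg]  -> remaining move in tool axes (tool pointing down wanted)
from h import *
import sys
a=[float(v) for v in sys.argv[1:]]
T=toolpose(); st()
jaw=np.degrees(np.arctan2(T[1,2],T[0,2])); print('jaw now %.1f'%jaw,'toolx',T[:3,0].round(4))
if len(a)>3:
    d=(a[3]-jaw+90)%180-90; j=np.radians(jaw+d)
else: d=0; j=np.arctan2(T[1,2],T[0,2])
Z=np.array([np.cos(j),np.sin(j),0]); X=np.array([0,0,-1.]); Y=np.cross(Z,X)
Rt=np.c_[X,Y,Z]
rv=R.from_matrix(T[:3,:3].T@Rt).as_rotvec(); print('rotvec',rv.round(3),'rows>=',round(np.linalg.norm(rv)/0.125,1))
dp=np.array(a[:3])-T[:3,3]
print('offset now-axes',(T[:3,:3].T@dp*1000).round(1),'offset after-turn',(Rt.T@dp*1000).round(1),'rows>=',round(np.linalg.norm(dp)/.0417,1))
E
python3 go.py 0.4584 0.1468 0.25 18.4
```

```text
t 0.40 eef [0.2779 0.5875 0.3037] rot [-179.73   89.98 -115.04] F [-1.4   0.39  0.92] gap 0.999
jaw now 64.7 toolx [-1.e-04 -3.e-04 -1.e+00]
rotvec [ 0.808 -0.     0.   ] rows>= 6.5
offset now-axes [  53.8 -351.6 -321.2] offset after-turn [  53.7 -475.2   32.2] rows>= 11.5
```

```bash
python3 -m handwheel '[{"hand":1,"offset":[0,0,0],"angular":[0.12,0,0]},{"hand":1,"offset":[0,0,0],"angular":[0.12,0,0]},{"hand":1,"offset":[0,0,0],"angular":[0.12,0,0]},{"hand":1,"offset":[0,0,0],"angular":[0.12,0,0]},{"hand":1,"offset":[0,0,0],"angular":[0.12,0,0]}]' 50; python3 go.py 0.4584 0.1468 0.25 18.4
```

```text
t: 0.82
eef_pos: [0.278, 0.5874, 0.3037]
tcp_rot: [157.3, 90.0, -173.7]
contact_force: [-0.2, -0.1, 1.1]
finger_gap: 1.003
t 0.82 eef [0.278  0.5874 0.3037] rot [ 157.28   89.96 -173.73] F [-0.21 -0.1   1.1 ] gap 1.003
jaw now 29.0 toolx [-8.e-04 -1.e-04 -1.e+00]
rotvec [ 0.185 -0.001 -0.   ] rows>= 1.5
offset now-axes [  53.6 -472.8  -55.7] offset after-turn [  53.7 -475.    32.1] rows>= 11.5
```

```bash
python3 -m handwheel '[{"hand":1,"offset":[0,-40,-5],"angular":[0.09,0,0]},{"hand":1,"offset":[0,-40,0],"angular":[0.09,0,0]},{"hand":1,"offset":[0,-40,0],"angular":[0,0,0]},{"hand":1,"offset":[0,-40,0],"angular":[0,0,0]},{"hand":1,"offset":[0,-40,0],"angular":[0,0,0]}]' ; python3 -m handwheel '[{"hand":1,"offset":[0,-40,0],"angular":[0,0,0]},{"hand":1,"offset":[0,-40,0],"angular":[0,0,0]},{"hand":1,"offset":[0,-40,0],"angular":[0,0,0]},{"hand":1,"offset":[0,-40,0],"angular":[0,0,0]}]' ;python3 go.py 0.4584 0.1468 0.25 18.4
```

```text
t: 1.23
eef_pos: [0.3405, 0.4058, 0.3017]
tcp_rot: [92.1, 89.5, 111.3]
contact_force: [0.8, -0.3, -0.1]
finger_gap: 0.999
t: 1.57
eef_pos: [0.3943, 0.2477, 0.3011]
tcp_rot: [78.8, 89.3, 98.1]
contact_force: [0.4, 0.2, -0.2]
finger_gap: 1.002
t 1.57 eef [0.3943 0.2477 0.3011] rot [78.76 89.35 98.07] F [ 0.36  0.25 -0.18] gap 1.002
jaw now 19.3 toolx [-0.0016  0.0113 -0.9999]
rotvec [ 0.016  0.002 -0.011] rows>= 0.2
offset now-axes [  49.9 -117.    27.1] offset after-turn [  51.1 -116.    29. ] rows>= 3.1
```

```bash
python3 -m handwheel '[{"hand":1,"offset":[0,-35,10],"angular":[0.016,0.002,-0.011]},{"hand":1,"offset":[10,-35,10],"angular":[0,0,0]},{"hand":1,"offset":[10,-30,8],"angular":[0,0,0]},{"hand":1,"offset":[0,0,0],"angular":[0,0,0]}]' >/dev/null;python3 go.py 0.4584 0.1468 0.23 18.4; python3 - <<'E'
from h import *
im,K,M=cam('wrist'); save('w1',im)
E
python3 -c "
from loc import *
for f in fins('wrist'): print(*f)"
```

```text
t 1.90 eef [0.4573 0.1473 0.2828] rot [ 3.55 89.64 21.11] F [-0.44  0.28 -0.09] gap 1.000
jaw now 17.6 toolx [ 0.0059  0.0023 -1.    ]
rotvec [-0.015  0.006 -0.   ] rows>= 0.1
offset now-axes [52.8 -0.8  0.5] offset after-turn [52.8 -0.8  0.8] rows>= 1.3
```

View pics/w1.png

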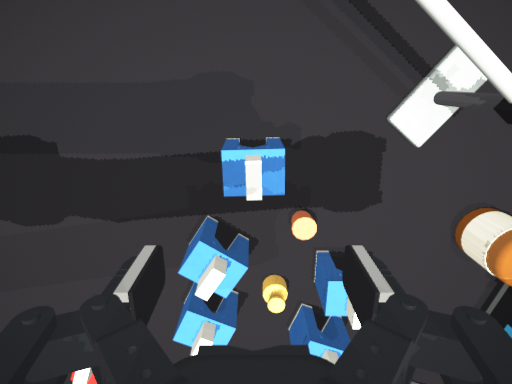

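```bash
python3 - <<'E'
from h import *
im,K,M=cam('wrist'); 
print(proj([[.4584,.1468,.09]],K,M), np.hstack([im[200:160:-8,253],hsv(im)[200:160:-8,253]]))
save('w1c',im,(210,120,300,210),6)
E
```

```text
[[253.81181803 187.27113543]] [[254 254 253  30   1 254]
 [240 240 233  30   7 240]
 [250 250 246  30   4 250]
 [251 251 246  30   5 251]
 [247 247 241  30   6 247]]
```

View pics/w1c.png

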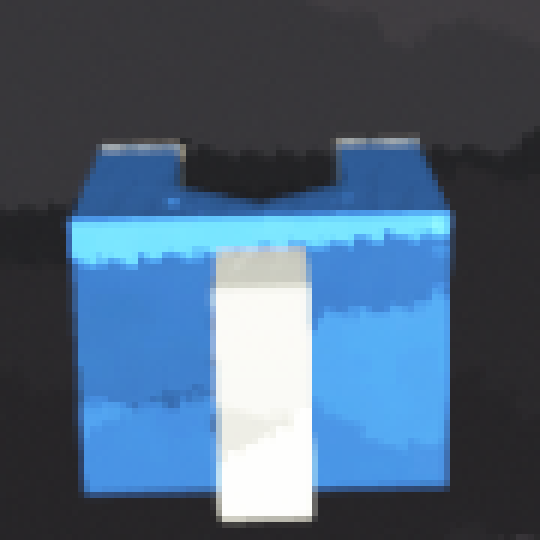

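```bash
python3 -c "
from workcell import manip; print(manip.tcp_to_tips)"; python3 -m handwheel '[{"hand":1,"offset":[40,0,0.5],"angular":[-0.015,0.006,0]},{"hand":1,"offset":[40,0,0],"angular":[0,0,0]},{"hand":1,"offset":[40,0,0],"angular":[0,0,0]},{"hand":1,"offset":[0,0,0],"angular":[0,0,0]}]' ; python3 go.py 0.4584 0.1468 0.142 18.4
```

```text
0.0726
t: 2.38
eef_pos: [0.4577, 0.1679, 0.1652]
tcp_rot: [41.1, 88.9, 61.0]
contact_force: [-1.4, -0.4, -1.1]
finger_gap: 0.997
t 2.38 eef [0.4577 0.1679 0.1652] rot [41.09 88.9  61.01] F [-1.39 -0.42 -1.08] gap 0.997
jaw now 19.9 toolx [ 0.0093  0.0169 -0.9998]
rotvec [ 0.026  0.014 -0.013] rows>= 0.3
offset now-axes [ 22.8 -20.3  -6.8] offset after-turn [ 23.2 -20.2  -6. ] rows>= 0.8
```

```bash
python3 -m handwheel '[{"hand":1,"offset":[0,-20,-6],"angular":[0.026,0.014,-0.013]},{"hand":1,"offset":[0,0,0],"angular":[0,0,0]}]' ; python3 go.py 0.4584 0.1468 0.142 18.4
```

```text
t: 2.55
eef_pos: [0.457, 0.1501, 0.1644]
tcp_rot: [-168.5, 89.7, -149.7]
contact_force: [-0.6, -1.4, -0.1]
finger_gap: 1.003
t 2.55 eef [0.457  0.1501 0.1644] rot [-168.53   89.72 -149.68] F [-0.64 -1.4  -0.09] gap 1.003
jaw now 18.8 toolx [-0.0043 -0.0025 -1.    ]
rotvec [ 0.008 -0.005  0.001] rows>= 0.1
offset now-axes [22.4 -3.5  0.4] offset after-turn [22.4 -3.6  0.3] rows>= 0.5
```

```bash
python3 -m handwheel '[{"hand":1,"offset":[11,-4,0],"angular":[0.008,-0.005,0]},{"hand":1,"offset":[11,0,0],"angular":[0,0,0]},{"hand":1,"offset":[0,0,0],"angular":[0,0,0]}]' ; python3 go.py 0.4584 0.1468 0.142 18.4
```

```text
t: 2.8
eef_pos: [0.461, 0.1503, 0.1477]
tcp_rot: [19.1, 89.4, 37.7]
contact_force: [-0.6, 0.3, 0.4]
finger_gap: 1.0
t 2.80 eef [0.461  0.1503 0.1477] rot [19.14 89.4  37.73] F [-0.63  0.27  0.35] gap 1.000
jaw now 18.6 toolx [ 0.0083  0.0064 -0.9999]
rotvec [ 0.003  0.01  -0.003] rows>= 0.1
offset now-axes [ 5.6 -2.5 -3.7] offset after-turn [ 5.7 -2.5 -3.6] rows>= 0.2
```

```bash
python3 -m handwheel '[{"hand":1,"offset":[5,-3,-3.5],"angular":[0,0.005,0]},{"hand":1,"offset":[0,0,0],"angular":[0,0,0]}]' ; python3 go.py 0.4584 0.1468 0.142 18.4;  python3 -m handwheel '[{"hand":0,"offset":[0,0,0],"angular":[0,0,0]},{"hand":0,"offset":[0,0,0],"angular":[0,0,0]},{"hand":0,"offset":[0,0,0],"angular":[0,0,0]},{"hand":0,"offset":[0,0,0],"angular":[0,0,0]},{"hand":0,"offset":[0,0,0],"angular":[0,0,0]}]' 50; python3 -m handwheel '[{"hand":0,"offset":[0,0,0],"angular":[0,0,0]},{"hand":0,"offset":[0,0,0],"angular":[0,0,0]},{"hand":0,"offset":[0,0,0],"angular":[0,0,0]},{"hand":0,"offset":[0,0,0],"angular":[0,0,0]}]'; python3 go.py 0.4584 0.1468 0.142 18.4
```

```text
t: 2.97
eef_pos: [0.4597, 0.1479, 0.1448]
tcp_rot: [31.4, 89.4, 50.1]
contact_force: [-0.5, -0.8, -0.5]
finger_gap: 1.001
t 2.97 eef [0.4597 0.1479 0.1448] rot [31.39 89.42 50.09] F [-0.48 -0.75 -0.47] gap 1.001
jaw now 18.7 toolx [ 0.0065  0.0078 -0.9999]
rotvec [ 0.005  0.009 -0.005] rows>= 0.1
offset now-axes [ 2.8 -0.6 -1.6] offset after-turn [ 2.8 -0.6 -1.6] rows>= 0.1
t: 3.38
eef_pos: [0.4612, 0.1491, 0.1474]
tcp_rot: [28.0, 89.1, 46.7]
contact_force: [-0.5, -0.1, -0.7]
finger_gap: 0.298
t: 3.72
eef_pos: [0.4608, 0.1492, 0.1475]
tcp_rot: [31.5, 89.2, 50.2]
contact_force: [0.1, -0.1, 0.7]
finger_gap: 0.147
t 3.72 eef [0.4608 0.1492 0.1475] rot [31.45 89.19 50.19] F [ 0.13 -0.11  0.68] gap 0.147
jaw now 18.7 toolx [ 0.0091  0.0109 -0.9999]
rotvec [ 0.006  0.012 -0.007] rows>= 0.1
offset now-axes [ 5.4 -1.5 -3.1] offset after-turn [ 5.5 -1.5 -3.1] rows>= 0.2
```

```bash
python3 -m handwheel '[{"hand":0,"offset":[0,5,0],"angular":[0,0,0]},{"hand":0,"offset":[0,5,0],"angular":[0,0,0]},{"hand":0,"offset":[0,5,0],"angular":[0,0,0]}]'; python3 -m handwheel '[{"hand":0,"offset":[0,5,0],"angular":[0,0,0]}]'; python3 -m handwheel '[{"hand":0,"offset":[0,5,0],"angular":[0,0,0]}]';  python3 -m handwheel '[{"hand":0,"offset":[0,5,0],"angular":[0,0,0]}]'; python3 -m handwheel '[{"hand":0,"offset":[0,5,0],"angular":[0,0,0]}]'; python3 -m handwheel '[{"hand":0,"offset":[0,5,0],"angular":[0,0,0]}]'
```

```text
t: 3.97
eef_pos: [0.4568, 0.1608, 0.1475]
tcp_rot: [16.0, 89.3, 34.5]
contact_force: [1.6, -2.2, -0.0]
finger_gap: 0.151
t: 4.05
eef_pos: [0.4552, 0.1655, 0.1475]
tcp_rot: [13.5, 89.3, 32.0]
contact_force: [1.1, -2.1, 1.2]
finger_gap: 0.147
t: 4.13
eef_pos: [0.4535, 0.1706, 0.1475]
tcp_rot: [11.9, 89.3, 30.4]
contact_force: [0.6, -2.0, 1.2]
finger_gap: 0.146
t: 4.22
eef_pos: [0.4518, 0.1757, 0.1475]
tcp_rot: [11.1, 89.3, 29.6]
contact_force: [0.3, -2.3, 0.7]
finger_gap: 0.15
t: 4.3
eef_pos: [0.4499, 0.1811, 0.1475]
tcp_rot: [10.8, 89.3, 29.3]
contact_force: [0.9, -2.2, 0.9]
finger_gap: 0.148
t: 4.38
eef_pos: [0.4481, 0.1864, 0.1475]
tcp_rot: [10.7, 89.3, 29.2]
contact_force: [0.5, -3.0, 1.2]
finger_gap: 0.148
```

```bash
python3 -m handwheel '[{"hand":0,"offset":[0,0,0],"angular":[0,0,0]},{"hand":0,"offset":[0,0,0],"angular":[0,0,0]},{"hand":0,"offset":[0,0,0],"angular":[0,0,0]}]';python3 -m handwheel '[{"hand":0,"offset":[0,-4,0],"angular":[0,0,0]},{"hand":0,"offset":[0,-4,0],"angular":[0,0,0]},{"hand":0,"offset":[0,-4,0],"angular":[0,0,0]}]'; python3 -m handwheel '[{"hand":0,"offset":[0,-4,0],"angular":[0,0,0]}]'; python3 -m handwheel '[{"hand":0,"offset":[0,-4,0],"angular":[0,0,0]}]';  python3 -m handwheel '[{"hand":0,"offset":[0,-4,0],"angular":[0,0,0]}]'; python3 -m handwheel '[{"hand":0,"offset":[0,-4,0],"angular":[0,0,0]}]'; python3 -m handwheel '[{"hand":0,"offset":[0,-4,0],"angular":[0,0,0]}]'; python3 -c "
from h import *
for i in range(3): st(); print(manip.sense()['moment'])"
```

```text
t: 4.63
eef_pos: [0.4472, 0.1892, 0.1475]
tcp_rot: [16.4, 89.3, 35.2]
contact_force: [1.1, -0.7, 0.2]
finger_gap: 0.145
t: 4.88
eef_pos: [0.4498, 0.1814, 0.1475]
tcp_rot: [37.9, 89.1, 56.8]
contact_force: [-1.6, 1.5, 0.2]
finger_gap: 0.15
t: 4.97
eef_pos: [0.451, 0.1781, 0.1475]
tcp_rot: [41.1, 89.1, 60.1]
contact_force: [-0.8, 1.4, 0.6]
finger_gap: 0.149
t: 5.05
eef_pos: [0.4523, 0.1744, 0.1475]
tcp_rot: [43.0, 89.1, 62.0]
contact_force: [-0.7, 1.2, 0.7]
finger_gap: 0.147
t: 5.13
eef_pos: [0.4537, 0.1705, 0.1475]
tcp_rot: [44.0, 89.0, 63.0]
contact_force: [-0.9, 2.1, 0.3]
finger_gap: 0.146
t: 5.22
eef_pos: [0.4551, 0.1664, 0.1475]
tcp_rot: [44.7, 89.0, 63.6]
contact_force: [-0.7, 1.8, 0.6]
finger_gap: 0.148
t: 5.3
eef_pos: [0.4566, 0.1621, 0.1476]
tcp_rot: [45.0, 89.0, 63.9]
contact_force: [-0.7, 2.9, 0.7]
finger_gap: 0.145
t 5.30 eef [0.4566 0.1621 0.1476] rot [44.97 89.03 63.91] F [-0.72  2.89  0.67] gap 0.145
[ 0.37822163  0.22332719 -0.01676679]
t 5.30 eef [0.4566 0.1621 0.1476] rot [44.97 89.03 63.91] F [-0.72  2.89  0.67] gap 0.145
[ 0.37822163  0.22332719 -0.01676679]
t 5.30 eef [0.4566 0.1621 0.1476] rot [44.97 89.03 63.91] F [-0.72  2.89  0.67] gap 0.145
[ 0.37822163  0.22332719 -0.01676679]
```

```bash
python3 -m handwheel '[{"hand":0,"offset":[-5,0,0],"angular":[0,0,0]},{"hand":0,"offset":[-5,0,0],"angular":[0,0,0]},{"hand":0,"offset":[-5,0,0],"angular":[0,0,0]},{"hand":0,"offset":[-5,0,0],"angular":[0,0,0]}]';python3 -m handwheel '[{"hand":0,"offset":[0,0,0],"angular":[0,0,0]},{"hand":0,"offset":[0,0,0],"angular":[0,0,0]}]';python3 -m handwheel '[{"hand":0,"offset":[0,0,0],"angular":[0,0,0]}]';python3 -m handwheel '[{"hand":0,"offset":[0,-4,0],"angular":[0,0,0]},{"hand":0,"offset":[0,-4,0],"angular":[0,0,0]}]'; python3 -m handwheel '[{"hand":0,"offset":[0,-4,0],"angular":[0,0,0]}]';python3 -m handwheel '[{"hand":0,"offset":[0,-4,0],"angular":[0,0,0]}]'; python3 -m handwheel '[{"hand":0,"offset":[0,4,0],"angular":[0,0,0]},{"hand":0,"offset":[0,4,0],"angular":[0,0,0]}]'; python3 -m handwheel '[{"hand":0,"offset":[0,4,0],"angular":[0,0,0]}]';python3 -m handwheel '[{"hand":0,"offset":[0,4,0],"angular":[0,0,0]}]'
```

```text
t: 5.63
eef_pos: [0.4515, 0.1545, 0.1631]
tcp_rot: [122.3, 89.7, 141.0]
contact_force: [-0.3, -0.3, -8.4]
finger_gap: 0.15
t: 5.8
eef_pos: [0.4507, 0.1537, 0.1633]
tcp_rot: [132.0, 89.7, 150.6]
contact_force: [-0.2, -0.5, -9.3]
finger_gap: 0.152
t: 5.88
eef_pos: [0.4504, 0.1536, 0.1631]
tcp_rot: [134.7, 89.6, 153.4]
contact_force: [0.5, -0.2, -9.3]
finger_gap: 0.151
t: 6.05
eef_pos: [0.4523, 0.1468, 0.1627]
tcp_rot: [136.4, 89.6, 155.2]
contact_force: [0.9, -0.8, -8.1]
finger_gap: 0.147
t: 6.13
eef_pos: [0.4536, 0.1428, 0.1625]
tcp_rot: [138.5, 89.6, 157.3]
contact_force: [-0.0, -0.9, -7.7]
finger_gap: 0.147
t: 6.22
eef_pos: [0.455, 0.1385, 0.1624]
tcp_rot: [140.7, 89.6, 159.6]
contact_force: [-0.3, 0.2, -7.9]
finger_gap: 0.146
t: 6.38
eef_pos: [0.4532, 0.1434, 0.1623]
tcp_rot: [152.4, 89.6, 170.9]
contact_force: [0.1, 0.3, -8.2]
finger_gap: 0.145
t: 6.47
eef_pos: [0.4519, 0.1472, 0.1623]
tcp_rot: [153.5, 89.6, 172.1]
contact_force: [0.0, -0.3, -8.9]
finger_gap: 0.147
t: 6.55
eef_pos: [0.4505, 0.1516, 0.1624]
tcp_rot: [151.1, 89.6, 169.6]
contact_force: [-0.1, 0.1, -8.2]
finger_gap: 0.149
```

```bash
python3 - <<'E'
from h import *
im,K,M=cam('scene'); save('s2',im,(200,130,460,330),3)
im,K,M=cam('wrist'); save('w2',im)
E
```

```text
(no output)
```

View pics/s2.png

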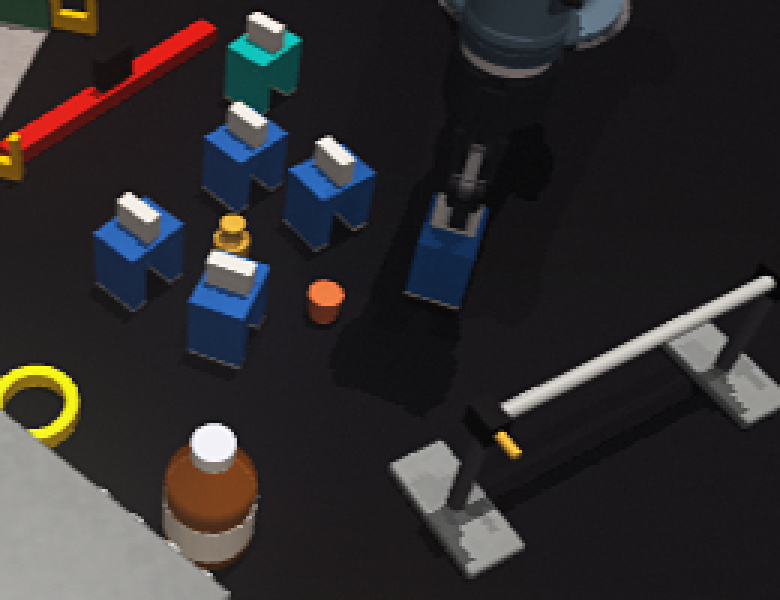

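View pics/w2.png

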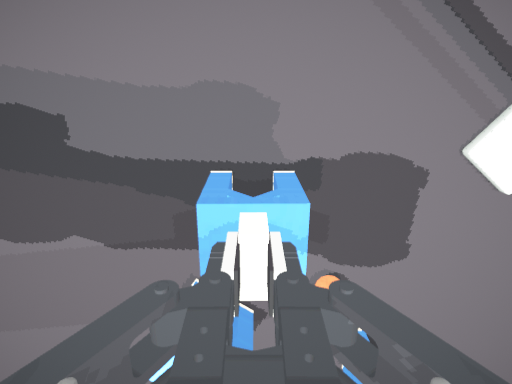

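```bash
python3 -m handwheel '[{"hand":0,"offset":[10,0,0],"angular":[0,0,0]},{"hand":0,"offset":[4,0,0],"angular":[0,0,0]}]';python3 -m handwheel '[{"hand":0,"offset":[3,0,0],"angular":[0,0,0]}]';python3 -m handwheel '[{"hand":0,"offset":[3,0,0],"angular":[0,0,0]}]';python3 -m handwheel '[{"hand":0,"offset":[0,0,0],"angular":[0,0,0]}]'
```

```text
t: 6.82
eef_pos: [0.4508, 0.154, 0.1485]
tcp_rot: [118.1, 89.7, 136.9]
contact_force: [-1.4, -0.0, -9.0]
finger_gap: 0.147
t: 6.9
eef_pos: [0.4513, 0.1542, 0.1474]
tcp_rot: [130.3, 89.6, 149.1]
contact_force: [-13.9, -6.6, 46.9]
finger_gap: 0.148
t: 6.98
eef_pos: [0.4527, 0.1544, 0.1475]
tcp_rot: [124.1, 89.5, 142.8]
contact_force: [-7.3, -2.7, 25.9]
finger_gap: 0.147
t: 7.07
eef_pos: [0.454, 0.1547, 0.1488]
tcp_rot: [111.0, 89.5, 129.7]
contact_force: [-0.5, -0.5, -8.2]
finger_gap: 0.149
```

```bash
python3 -m handwheel '[{"hand":0,"offset":[1,0,0],"angular":[0,0,0]}]';python3 -m handwheel '[{"hand":0,"offset":[0,0,0],"angular":[0,0,0]},{"hand":0,"offset":[0,0,0],"angular":[0,0,0]}]';python3 -m handwheel '[{"hand":0,"offset":[1,0,0],"angular":[0,0,0]}]';python3 -m handwheel '[{"hand":0,"offset":[0,0,0],"angular":[0,0,0]},{"hand":0,"offset":[0,0,0],"angular":[0,0,0]}]'
```

```text
t: 7.15
eef_pos: [0.455, 0.1548, 0.1483]
tcp_rot: [97.1, 89.5, 115.8]
contact_force: [0.2, 0.1, -9.2]
finger_gap: 0.148
t: 7.32
eef_pos: [0.4548, 0.1546, 0.1477]
tcp_rot: [101.6, 89.5, 120.3]
contact_force: [-1.9, -0.7, -0.1]
finger_gap: 0.148
t: 7.4
eef_pos: [0.455, 0.1547, 0.1476]
tcp_rot: [107.8, 89.5, 126.4]
contact_force: [-6.6, -2.8, 15.1]
finger_gap: 0.145
t: 7.57
eef_pos: [0.4552, 0.1547, 0.1477]
tcp_rot: [107.2, 89.5, 125.9]
contact_force: [-0.4, 0.5, -4.1]
finger_gap: 0.144
```

```bash
python3 -m handwheel '[{"hand":0,"offset":[0.6,3,0],"angular":[0,0,0]}]';python3 -m handwheel '[{"hand":0,"offset":[0.3,3,0],"angular":[0,0,0]}]';python3 -m handwheel '[{"hand":0,"offset":[0.3,3,0],"angular":[0,0,0]}]';python3 -m handwheel '[{"hand":0,"offset":[0.3,3,0],"angular":[0,0,0]}]';python3 -m handwheel '[{"hand":0,"offset":[0.5,3,0],"angular":[0,0,0]}]';python3 -m handwheel '[{"hand":0,"offset":[0.5,3,0],"angular":[0,0,0]}]';python3 -m handwheel '[{"hand":0,"offset":[0.8,3,0],"angular":[0,0,0]}]';python3 -m handwheel '[{"hand":0,"offset":[0.8,3,0],"angular":[0,0,0]}]'; python3 -m handwheel '[{"hand":0,"offset":[0.8,3,0],"angular":[0,0,0]}]'
```

```text
t: 7.65
eef_pos: [0.455, 0.1565, 0.1476]
tcp_rot: [104.7, 89.5, 123.4]
contact_force: [-0.3, -4.0, 4.2]
finger_gap: 0.15
t: 7.73
eef_pos: [0.4549, 0.159, 0.1476]
tcp_rot: [91.1, 89.6, 109.7]
contact_force: [-0.2, -1.6, -2.4]
finger_gap: 0.15
t: 7.82
eef_pos: [0.4546, 0.1617, 0.1476]
tcp_rot: [78.8, 89.6, 97.3]
contact_force: [-0.6, -2.7, 0.2]
finger_gap: 0.145
t: 7.9
eef_pos: [0.4542, 0.1646, 0.1475]
tcp_rot: [65.9, 89.6, 84.4]
contact_force: [0.0, -1.5, 0.2]
finger_gap: 0.145
t: 7.98
eef_pos: [0.4539, 0.1677, 0.1475]
tcp_rot: [53.9, 89.6, 72.4]
contact_force: [0.7, -1.6, 3.4]
finger_gap: 0.148
t: 8.07
eef_pos: [0.4537, 0.1708, 0.1475]
tcp_rot: [43.6, 89.5, 62.1]
contact_force: [0.3, -3.2, 2.5]
finger_gap: 0.145
t: 8.15
eef_pos: [0.4536, 0.1739, 0.1475]
tcp_rot: [35.1, 89.5, 53.6]
contact_force: [-0.6, -4.2, 7.7]
finger_gap: 0.15
t: 8.23
eef_pos: [0.4535, 0.1769, 0.1475]
tcp_rot: [28.7, 89.4, 47.2]
contact_force: [-0.4, -2.9, 5.6]
finger_gap: 0.148
t: 8.32
eef_pos: [0.4533, 0.1799, 0.1475]
tcp_rot: [24.1, 89.4, 42.6]
contact_force: [0.2, -3.7, 5.1]
finger_gap: 0.153
```

```bash
python3 -m handwheel '[{"hand":1,"offset":[0,0,0],"angular":[0,0,0]},{"hand":1,"offset":[0,0,0],"angular":[0,0,0]},{"hand":1,"offset":[0,0,0],"angular":[0,0,0]},{"hand":1,"offset":[0,0,0],"angular":[0,0,0]},{"hand":1,"offset":[-10,0,0],"angular":[0,0,0]}]'; python3 -m handwheel '[{"hand":1,"offset":[-30,0,0],"angular":[0,0,0]},{"hand":1,"offset":[-10,0,0],"angular":[0,0,0]},{"hand":1,"offset":[0,0,0],"angular":[0,0,0]}]'; python3 go.py 0.4491 0.0308 0.19 -14.2; python3 loc.py
```

```text
t: 8.73
eef_pos: [0.4511, 0.184, 0.1564]
tcp_rot: [44.3, 89.4, 63.0]
contact_force: [0.3, 0.4, 0.1]
finger_gap: 0.85
t: 8.98
eef_pos: [0.4509, 0.1841, 0.1992]
tcp_rot: [45.4, 89.3, 64.1]
contact_force: [-0.5, 0.0, 0.2]
finger_gap: 0.998
t 8.98 eef [0.4509 0.1841 0.1992] rot [45.37 89.35 64.1 ] F [-0.48  0.01  0.2 ] gap 0.998
jaw now 18.7 toolx [ 0.005   0.0103 -0.9999]
rotvec [ 0.575  0.005 -0.01 ] rows>= 4.6
offset now-axes [   7.7 -144.7  -51. ] offset after-turn [   9.2 -149.    35.9] rows>= 3.7
top [227.  184.7] [0.6072 0.0421] 106.9 [13. 36.] 58
top [260.9 183.7] [ 0.6101 -0.0529] 86.5 [13. 35.] 54
top [261.6 236.5] [ 0.4616 -0.0542] 82.5 [13. 34.] 59
top [230.4 241.1] [0.4491 0.0308] 75.8 [13. 36.] 64
scene [311.6 180. ] [0.451  0.0317] 74.4 [14. 36.] 51
scene [245.7 198.7] [ 0.6122 -0.0516] 84.5 [13. 37.] 59
scene [276.9 217.2] [0.6088 0.0428] 107.5 [13. 36.] 66
```

```bash
python3 -m handwheel '[{"hand":1,"offset":[0,-28,-10],"angular":[0.115,0,-0.005]},{"hand":1,"offset":[0,-30,-6],"angular":[0.115,0,-0.005]},{"hand":1,"offset":[0,-30,-3],"angular":[0.115,0,0]},{"hand":1,"offset":[0,-30,0],"angular":[0.115,0,0]},{"hand":1,"offset":[0,-30,4],"angular":[0.115,0,0]}]'; python3 -m handwheel '[{"hand":1,"offset":[0,0,0],"angular":[0,0,0]}]'; python3 go.py 0.4491 0.0308 0.147 -14.2
```

```text
t: 9.5
eef_pos: [0.4476, 0.0374, 0.1942]
tcp_rot: [33.7, 89.8, 19.1]
contact_force: [-0.3, -0.5, -0.4]
finger_gap: 1.0
t: 9.58
eef_pos: [0.4462, 0.0308, 0.1932]
tcp_rot: [-34.3, 89.9, -49.5]
contact_force: [0.2, 0.3, 0.0]
finger_gap: 0.999
t 9.58 eef [0.4462 0.0308 0.1932] rot [-34.26  89.86 -49.54] F [0.2  0.27 0.02] gap 0.999
jaw now -15.3 toolx [ 0.0016 -0.0018 -1.    ]
rotvec [-0.019  0.002  0.001] rows>= 0.2
offset now-axes [46.2  0.8  2.7] offset after-turn [46.2  0.7  2.8] rows>= 1.1
```

```bash
python3 -m handwheel '[{"hand":1,"offset":[24,1,2],"angular":[-0.019,0,0]},{"hand":1,"offset":[20,0,1],"angular":[0,0,0]},{"hand":1,"offset":[0,0,0],"angular":[0,0,0]}]'; python3 go.py 0.4491 0.0308 0.147 -14.2
```

```text
t: 9.83
eef_pos: [0.449, 0.0283, 0.1471]
tcp_rot: [-15.7, 89.9, -30.2]
contact_force: [-0.1, 0.6, 0.1]
finger_gap: 0.999
t 9.83 eef [0.449  0.0283 0.1471] rot [-15.75  89.86 -30.23] F [-0.1   0.59  0.14] gap 0.999
jaw now -14.5 toolx [ 0.002  -0.0012 -1.    ]
rotvec [-0.005  0.002  0.001] rows>= 0.0
offset now-axes [ 0.1  2.4 -0.6] offset after-turn [ 0.1  2.4 -0.5] rows>= 0.1
```

```bash
python3 -m handwheel '[{"hand":0,"offset":[2,2,0],"angular":[0,0,0]},{"hand":0,"offset":[0,0,0],"angular":[0,0,0]},{"hand":0,"offset":[0,0,0],"angular":[0,0,0]},{"hand":0,"offset":[0,0,0],"angular":[0,0,0]},{"hand":0,"offset":[0,0,0],"angular":[0,0,0]}]' 50; python3 -m handwheel '[{"hand":0,"offset":[0,0,0],"angular":[0,0,0]},{"hand":0,"offset":[0,0,0],"angular":[0,0,0]},{"hand":0,"offset":[0,0,0],"angular":[0,0,0]},{"hand":0,"offset":[0,0,0],"angular":[0,0,0]}]';python3 -m handwheel '[{"hand":0,"offset":[0,5,0],"angular":[0,0,0]},{"hand":0,"offset":[0,5,0],"angular":[0,0,0]},{"hand":0,"offset":[0,5,0],"angular":[0,0,0]}]'; python3 -m handwheel '[{"hand":0,"offset":[0,5,0],"angular":[0,0,0]}]'; python3 -m handwheel '[{"hand":0,"offset":[0,5,0],"angular":[0,0,0]}]';  python3 -m handwheel '[{"hand":0,"offset":[0,5,0],"angular":[0,0,0]}]'; python3 -m handwheel '[{"hand":0,"offset":[0,5,0],"angular":[0,0,0]}]'; python3 -m handwheel '[{"hand":0,"offset":[0,5,0],"angular":[0,0,0]}]'
```

```text
t: 10.25
eef_pos: [0.4488, 0.0316, 0.1449]
tcp_rot: [-98.4, 89.9, -112.7]
contact_force: [0.2, -0.6, -0.7]
finger_gap: 0.303
t: 10.58
eef_pos: [0.4497, 0.0322, 0.1457]
tcp_rot: [-12.6, 89.8, -26.8]
contact_force: [0.7, -0.2, -3.9]
finger_gap: 0.15
t: 10.83
eef_pos: [0.4519, 0.0399, 0.1458]
tcp_rot: [-84.4, 89.3, -98.8]
contact_force: [-1.2, -5.5, 1.3]
finger_gap: 0.15
t: 10.92
eef_pos: [0.4525, 0.0419, 0.146]
tcp_rot: [-92.0, 89.1, -106.4]
contact_force: [-2.3, -7.7, 4.2]
finger_gap: 0.152
t: 11.0
eef_pos: [0.453, 0.0435, 0.1461]
tcp_rot: [-95.7, 88.8, -110.2]
contact_force: [-0.4, -6.2, -3.0]
finger_gap: 0.148
t: 11.08
eef_pos: [0.4537, 0.0455, 0.1462]
tcp_rot: [-98.4, 88.5, -113.0]
contact_force: [-2.1, -8.5, 4.5]
finger_gap: 0.144
t: 11.17
eef_pos: [0.4542, 0.0471, 0.1462]
tcp_rot: [-100.0, 88.2, -114.8]
contact_force: [-2.2, -6.8, 3.1]
finger_gap: 0.147
t: 11.25
eef_pos: [0.4548, 0.0488, 0.1463]
tcp_rot: [-101.2, 87.9, -116.0]
contact_force: [-2.1, -5.7, 3.2]
finger_gap: 0.148
```

```bash
python3 -m handwheel '[{"hand":0,"offset":[-15,0,0],"angular":[0,0,0]},{"hand":0,"offset":[-35,0,0],"angular":[0,0,0]},{"hand":0,"offset":[-40,0,0],"angular":[0,0,0]},{"hand":0,"offset":[-35,0,0],"angular":[0,0,0]},{"hand":0,"offset":[0,0,0],"angular":[0,0,0]}]' 60; python3 go.py 0.5926 -0.334 0.27 -64.3
```

```text
t: 11.67
eef_pos: [0.4483, 0.0542, 0.267]
tcp_rot: [-121.0, 86.7, -136.1]
contact_force: [2.3, 0.7, -7.0]
finger_gap: 0.143
t 11.67 eef [0.4483 0.0542 0.267 ] rot [-121.04   86.73 -136.06] F [ 2.35  0.75 -7.02] gap 0.143
jaw now -15.1 toolx [-0.0411 -0.0396 -0.9984]
rotvec [ 0.86  -0.007  0.059] rows>= 6.9
offset now-axes [   6.4 -337.4  240. ] offset after-turn [ -3.  -38.3 412.4] rows>= 9.9
```

```bash
python3 -m handwheel '[{"hand":0,"offset":[0,-28,20],"angular":[0.117,0,0.03]},{"hand":0,"offset":[0,-26,24],"angular":[0.117,0,0.02]},{"hand":0,"offset":[0,-23,27],"angular":[0.117,0,0]},{"hand":0,"offset":[0,-19,30],"angular":[0.117,0,0]},{"hand":0,"offset":[0,-16,32],"angular":[0.117,0,0]}]'; python3 -m handwheel '[{"hand":0,"offset":[0,-12,34],"angular":[0.117,0,0]},{"hand":0,"offset":[0,-8,35],"angular":[0.117,0,0]}]'; python3 go.py 0.5926 -0.334 0.27 -64.3
```

```text
t: 12.08
eef_pos: [0.5061, -0.0962, 0.2558]
tcp_rot: [-167.6, 87.4, 144.0]
contact_force: [0.6, -0.4, -8.7]
finger_gap: 0.147
t: 12.25
eef_pos: [0.5306, -0.1625, 0.2471]
tcp_rot: [-151.6, 86.8, 146.1]
contact_force: [0.4, 0.4, -7.8]
finger_gap: 0.145
t 12.25 eef [ 0.5306 -0.1625  0.2471] rot [-151.59   86.84  146.06] F [ 0.39  0.44 -7.76] gap 0.145
jaw now -62.4 toolx [-0.0457  0.0307 -0.9985]
rotvec [ 0.034 -0.048  0.027] rows>= 0.5
offset now-axes [-31.  -25.4 179.4] offset after-turn [-22.9 -18.5 181.5] rows>= 4.4
```

```bash
python3 -m handwheel '[{"hand":0,"offset":[-12,-5,30],"angular":[0.017,-0.048,0.027]},{"hand":0,"offset":[-10,-5,38],"angular":[0,0,0]},{"hand":0,"offset":[0,-4,38],"angular":[0,0,0]},{"hand":0,"offset":[0,-4,38],"angular":[0,0,0]},{"hand":0,"offset":[0,0,0],"angular":[0,0,0]}]';  python3 go.py 0.5926 -0.334 0.25 -64.3;python3 - <<'E'
from h import *
im,K,M=cam('wrist'); save('w3',im)
im,K,M=cam('top'); save('t3',im,(250,120,450,320),3)
E
```

```text
t: 12.67
eef_pos: [0.5743, -0.306, 0.2475]
tcp_rot: [-109.2, 88.5, -173.1]
contact_force: [-1.7, -3.5, -6.1]
finger_gap: 0.143
t 12.67 eef [ 0.5743 -0.306   0.2475] rot [-109.23   88.51 -173.09] F [-1.72 -3.55 -6.09] gap 0.143
jaw now -63.9 toolx [-0.0257 -0.0031 -0.9997]
rotvec [ 0.008 -0.008  0.025] rows>= 0.2
offset now-axes [-2.9  4.  33.2] offset after-turn [-2.5  4.3 33.2] rows>= 0.8
```

View pics/w3.png

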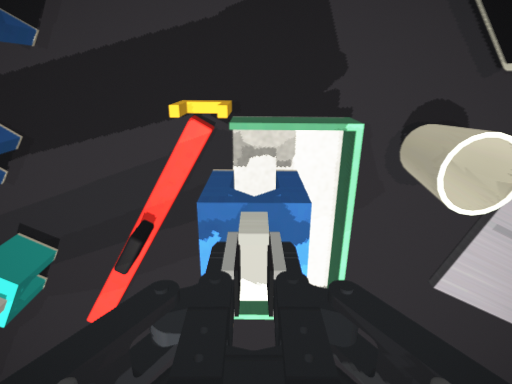

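View pics/t3.png

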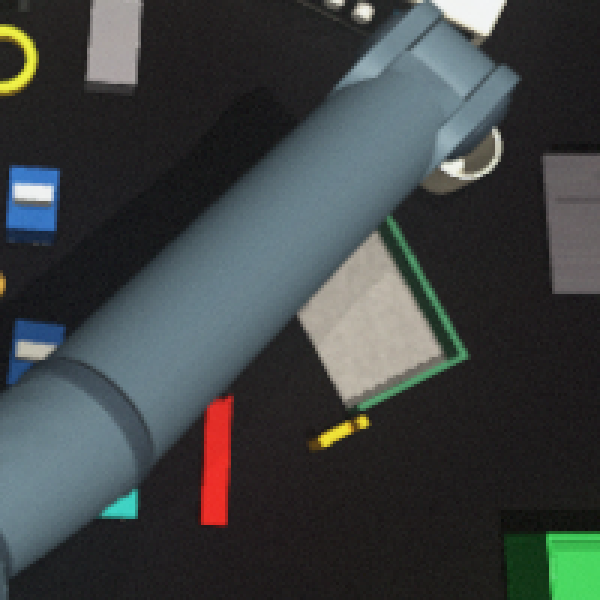

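```bash
python3 -m handwheel '[{"hand":0,"offset":[0,4,32],"angular":[0.008,-0.008,0.025]},{"hand":0,"offset":[30,0,0],"angular":[0,0,0]},{"hand":0,"offset":[20,0,0],"angular":[0,0,0]},{"hand":0,"offset":[0,0,0],"angular":[0,0,0]}]';  python3 go.py 0.5926 -0.334 0.165 -64.3
```

```text
t: 13.1
eef_pos: [0.5894, -0.3126, 0.1815]
tcp_rot: [-177.0, 88.0, 119.2]
contact_force: [-0.5, 0.2, -9.0]
finger_gap: 0.145
t 13.10 eef [ 0.5894 -0.3126  0.1815] rot [-176.98   87.96  119.23] F [-0.52  0.16 -9.02] gap 0.145
jaw now -63.8 toolx [-0.0173  0.031  -0.9994]
rotvec [ 0.009 -0.035  0.002] rows>= 0.3
offset now-axes [15.8 -6.5 21.2] offset after-turn [16.5 -6.3 20.7] rows>= 0.7
```

```bash
python3 -m handwheel '[{"hand":0,"offset":[0,-6,20],"angular":[0.009,-0.035,0]},{"hand":0,"offset":[8,0,0],"angular":[0,0,0]},{"hand":0,"offset":[8,0,0],"angular":[0,0,0]},{"hand":0,"offset":[0,0,0],"angular":[0,0,0]}]';  python3 go.py 0.5926 -0.334 0.152 -64.3
```

```text
t: 13.43
eef_pos: [0.5912, -0.3214, 0.1559]
tcp_rot: [-158.6, 88.8, 137.6]
contact_force: [0.3, -0.4, -9.4]
finger_gap: 0.15
t 13.43 eef [ 0.5912 -0.3214  0.1559] rot [-158.58   88.82  137.59] F [ 0.31 -0.41 -9.43] gap 0.150
jaw now -63.8 toolx [-0.0151  0.0138 -0.9998]
rotvec [ 0.008 -0.019  0.008] rows>= 0.2
offset now-axes [ 3.7 -4.3 12. ] offset after-turn [ 3.9 -4.2 12. ] rows>= 0.3
```

```bash
python3 -m handwheel '[{"hand":0,"offset":[0,-4,12],"angular":[0.008,-0.019,0.008]},{"hand":0,"offset":[2,0,0],"angular":[0,0,0]},{"hand":0,"offset":[1,0,0],"angular":[0,0,0]}]';  python3 -m handwheel '[{"hand":0,"offset":[1,0,0],"angular":[0,0,0]}]'; python3 -m handwheel '[{"hand":0,"offset":[1,0,0],"angular":[0,0,0]}]'; python3 -m handwheel '[{"hand":0,"offset":[1,0,0],"angular":[0,0,0]}]'; python3 go.py 0.5926 -0.334 0.152 -64.3
```

```text
t: 13.68
eef_pos: [0.594, -0.3294, 0.1516]
tcp_rot: [159.6, 89.7, 95.6]
contact_force: [0.0, 1.3, -9.0]
finger_gap: 0.148
t: 13.77
eef_pos: [0.5942, -0.3296, 0.1511]
tcp_rot: [149.9, 89.8, 85.9]
contact_force: [0.9, -0.9, -3.8]
finger_gap: 0.145
t: 13.85
eef_pos: [0.5944, -0.3297, 0.1511]
tcp_rot: [144.9, 89.7, 80.8]
contact_force: [-2.3, 1.2, -2.3]
finger_gap: 0.146
t: 13.93
eef_pos: [0.5944, -0.3297, 0.1511]
tcp_rot: [143.8, 89.7, 79.8]
contact_force: [-1.5, 1.3, -4.4]
finger_gap: 0.15
t 13.93 eef [ 0.5944 -0.3297  0.1511] rot [143.83  89.71  79.83] F [-1.47  1.33 -4.44] gap 0.150
jaw now -64.0 toolx [ 9.0e-04  4.9e-03 -1.0e+00]
rotvec [ 0.005 -0.004 -0.003] rows>= 0.1
offset now-axes [-0.9 -3.5  3. ] offset after-turn [-0.9 -3.5  3.1] rows>= 0.1
```

Touching the bay floor; release and retreat.

```bash
python3 -m handwheel '[{"hand":1,"offset":[0,0,0],"angular":[0,0,0]},{"hand":1,"offset":[0,0,0],"angular":[0,0,0]},{"hand":1,"offset":[0,0,0],"angular":[0,0,0]},{"hand":1,"offset":[0,0,0],"angular":[0,0,0]},{"hand":1,"offset":[-10,0,0],"angular":[0,0,0]}]'; python3 -m handwheel '[{"hand":1,"offset":[-30,0,0],"angular":[0,0,0]},{"hand":1,"offset":[-40,0,0],"angular":[0,0,0]},{"hand":1,"offset":[0,0,0],"angular":[0,0,0]}]'; python3 - <<'E'
from h import *
im,K,M=cam('wrist'); save('w4',im)
B=np.array([.5306,-.355]);bx=np.array([.434,-.901]);by=np.array([.901,.434])
P=[np.r_[B+x*bx+y*by,z] for x,y,z in [(-.05,.1,.005),(-.05,-.1,.005),(.06,-.1,.045),(.06,.1,.045),(-.075,.116,.052),(-.075,-.116,.052)]]
print(proj(np.array(P),K,M).round(0).tolist())
E
python3 go.py 0.4616 -0.0542 0.2 -7.5
```

```text
t: 14.35
eef_pos: [0.5991, -0.3331, 0.1687]
tcp_rot: [56.9, 89.2, -7.1]
contact_force: [-0.4, 0.6, -0.8]
finger_gap: 0.843
t: 14.6
eef_pos: [0.5991, -0.3345, 0.245]
tcp_rot: [49.2, 89.0, -14.8]
contact_force: [1.2, -1.6, 1.6]
finger_gap: 0.996
[[190.0, 139.0], [200.0, 306.0], [296.0, 331.0], [307.0, 147.0], [149.0, 129.0], [170.0, 348.0]]
t 14.65 eef [ 0.5981 -0.3334  0.2419] rot [54.63 89.19 -9.41] F [-0.26 -1.31 -0.7 ] gap 0.996
jaw now -64.0 toolx [ 0.0139 -0.0023 -0.9999]
rotvec [-0.987  0.013 -0.007] rows>= 7.9
offset now-axes [  39.4   -1.  -311.1] offset after-turn [  41.9  259.  -171.7] rows>= 7.5
```

View pics/w4.png

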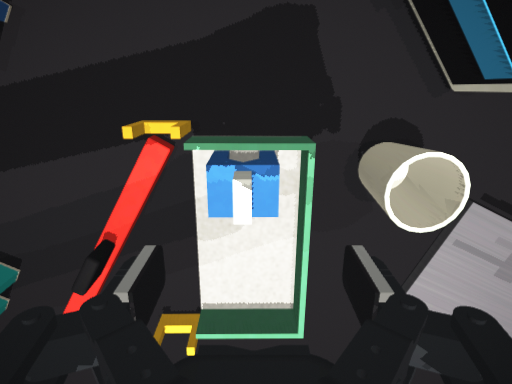

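```bash
python3 -m handwheel '[{"hand":1,"offset":[0,0,-35],"angular":[-0.12,0.01,0]},{"hand":1,"offset":[0,4,-35],"angular":[-0.12,0,0]},{"hand":1,"offset":[0,9,-35],"angular":[-0.12,0,0]},{"hand":1,"offset":[0,13,-33],"angular":[-0.12,0,0]},{"hand":1,"offset":[0,17,-31],"angular":[-0.12,0,0]}]'; python3 -m handwheel '[{"hand":1,"offset":[0,20,-29],"angular":[-0.12,0,0]},{"hand":1,"offset":[0,24,-26],"angular":[-0.12,0,0]},{"hand":1,"offset":[0,26,-22],"angular":[-0.12,0,0]},{"hand":1,"offset":[0,0,0],"angular":[0,0,0]}]'; python3 go.py 0.4616 -0.0542 0.18 -7.5
```

```text
t: 15.07
eef_pos: [0.5201, -0.1805, 0.2437]
tcp_rot: [-0.7, 88.9, -29.6]
contact_force: [0.5, 0.6, -0.5]
finger_gap: 1.004
t: 15.4
eef_pos: [0.4684, -0.076, 0.2415]
tcp_rot: [-2.3, 89.2, -9.0]
contact_force: [0.4, 0.5, 0.2]
finger_gap: 1.003
t 15.40 eef [ 0.4684 -0.076   0.2415] rot [-2.27 89.17 -9.  ] F [0.36 0.54 0.24] gap 1.003
jaw now -6.7 toolx [ 0.0142 -0.0023 -0.9999]
rotvec [0.014 0.014 0.   ] rows>= 0.2
offset now-axes [ 61.4  20.9 -10.2] offset after-turn [61.5 20.7 -9.6] rows>= 1.6
```

```bash
python3 -m handwheel '[{"hand":1,"offset":[20,20,-9],"angular":[0.014,0.014,0]},{"hand":1,"offset":[35,0,0],"angular":[0,0,0]},{"hand":1,"offset":[0,0,0],"angular":[0,0,0]}]'; python3 go.py 0.4616 -0.0542 0.145 -7.5
```

```text
t: 15.65
eef_pos: [0.4636, -0.0519, 0.188]
tcp_rot: [37.1, 89.4, 29.7]
contact_force: [-0.6, -0.9, -0.4]
finger_gap: 0.999
t 15.65 eef [ 0.4636 -0.0519  0.188 ] rot [37.13 89.44 29.75] F [-0.61 -0.88 -0.43] gap 0.999
jaw now -7.4 toolx [ 0.0084  0.0048 -1.    ]
rotvec [ 0.002  0.008 -0.006] rows>= 0.1
offset now-axes [43.  -2.8 -2. ] offset after-turn [43.  -2.5 -1.7] rows>= 1.0
```

```bash
python3 -m handwheel '[{"hand":1,"offset":[22,-2,-2],"angular":[0.002,0.008,-0.006]},{"hand":1,"offset":[20,0,0],"angular":[0,0,0]},{"hand":1,"offset":[0,0,0],"angular":[0,0,0]}]'; python3 go.py 0.4616 -0.0542 0.145 -7.5
```

```text
t: 15.9
eef_pos: [0.4639, -0.0548, 0.1477]
tcp_rot: [3.0, 89.8, -4.7]
contact_force: [0.8, -1.3, 0.5]
finger_gap: 1.0
t 15.90 eef [ 0.4639 -0.0548  0.1477] rot [ 2.95 89.84 -4.74] F [ 0.76 -1.27  0.55] gap 1.000
jaw now -7.7 toolx [ 2.8e-03 -2.0e-04 -1.0e+00]
rotvec [-0.003  0.003 -0.   ] rows>= 0.0
offset now-axes [ 2.7  0.2 -2.4] offset after-turn [ 2.7  0.3 -2.4] rows>= 0.1
```

```bash
python3 -m handwheel '[{"hand":0,"offset":[2.5,0,-2],"angular":[0,0,0]},{"hand":0,"offset":[0,0,0],"angular":[0,0,0]},{"hand":0,"offset":[0,0,0],"angular":[0,0,0]},{"hand":0,"offset":[0,0,0],"angular":[0,0,0]},{"hand":0,"offset":[0,0,0],"angular":[0,0,0]}]' 50; python3 -m handwheel '[{"hand":0,"offset":[0,0,0],"angular":[0,0,0]},{"hand":0,"offset":[0,0,0],"angular":[0,0,0]},{"hand":0,"offset":[0,0,0],"angular":[0,0,0]},{"hand":0,"offset":[0,0,0],"angular":[0,0,0]}]';python3 -m handwheel '[{"hand":0,"offset":[0,5,0],"angular":[0,0,0]},{"hand":0,"offset":[0,5,0],"angular":[0,0,0]},{"hand":0,"offset":[0,5,0],"angular":[0,0,0]}]'; python3 -m handwheel '[{"hand":0,"offset":[0,5,0],"angular":[0,0,0]}]'; python3 -m handwheel '[{"hand":0,"offset":[0,5,0],"angular":[0,0,0]}]';  python3 -m handwheel '[{"hand":0,"offset":[0,5,0],"angular":[0,0,0]}]'; python3 -m handwheel '[{"hand":0,"offset":[0,5,0],"angular":[0,0,0]}]'; python3 -m handwheel '[{"hand":0,"offset":[0,5,0],"angular":[0,0,0]}]'
```

```text
t: 16.32
eef_pos: [0.4657, -0.0576, 0.1512]
tcp_rot: [8.6, 89.4, 0.6]
contact_force: [0.2, -0.2, 0.8]
finger_gap: 0.302
t: 16.65
eef_pos: [0.4647, -0.0575, 0.1517]
tcp_rot: [14.6, 89.4, 6.5]
contact_force: [-0.1, 0.6, -1.7]
finger_gap: 0.142
t: 16.9
eef_pos: [0.4667, -0.0443, 0.1517]
tcp_rot: [0.5, 89.4, -7.8]
contact_force: [-0.4, -1.8, -1.7]
finger_gap: 0.146
t: 16.98
eef_pos: [0.4676, -0.0389, 0.1517]
tcp_rot: [-0.5, 89.4, -8.8]
contact_force: [0.2, -1.7, -2.6]
finger_gap: 0.14
t: 17.07
eef_pos: [0.4685, -0.0334, 0.1517]
tcp_rot: [-1.5, 89.3, -9.8]
contact_force: [-0.8, -2.1, -2.4]
finger_gap: 0.144
t: 17.15
eef_pos: [0.4693, -0.0278, 0.1517]
tcp_rot: [-1.7, 89.3, -9.9]
contact_force: [-0.7, -0.9, -1.4]
finger_gap: 0.144
t: 17.23
eef_pos: [0.4702, -0.0221, 0.1517]
tcp_rot: [-1.9, 89.3, -10.1]
contact_force: [-0.8, -2.0, -1.7]
finger_gap: 0.144
t: 17.32
eef_pos: [0.471, -0.0164, 0.1517]
tcp_rot: [-1.7, 89.3, -9.9]
contact_force: [0.2, -1.1, -1.9]
finger_gap: 0.148
```

```bash
python3 -m handwheel '[{"hand":0,"offset":[-15,0,0],"angular":[0,0,0]},{"hand":0,"offset":[-35,0,0],"angular":[0,0,0]},{"hand":0,"offset":[-40,0,0],"angular":[0,0,0]},{"hand":0,"offset":[-40,0,0],"angular":[0,0,0]},{"hand":0,"offset":[0,0,0],"angular":[0,0,0]}]' 60; python3 - <<'E'
from h import *
for n,box,z in (('top',(85,165,150,285),.12),('scene',(355,215,475,285),.12)):
    im,K,M=cam(n); H=hsv(im); m=((H[...,1]<45)&(H[...,2]>120)).astype(np.uint8)
    k=np.zeros_like(m); x0,y0,x1,y1=box; k[y0:y1,x0:x1]=1; m&=k
    m[:]=m
    nl,L,S,C=cv2.connectedComponentsWithStats(m)
    for i in range(1,nl):
        if S[i,4]<60: continue
        ys,xs=np.where(L==i); P=onplane(np.c_[xs,ys],K,M,z)[:,:2]
        c=P.mean(0); u,s,v=np.linalg.svd(P-c); d=v[0]*np.sign(v[0,0]); t=(P-c)@d
        print(n,S[i],'line ang',np.degrees(np.arctan2(d[1],d[0])).round(2),'ends',(c+d*t.min()).round(4),(c+d*t.max()).round(4),'mid',(c+d*(t.min()+t.max())/2).round(4),'w',(2*s[1]/len(t)**.5*1.73*1000).round(1))
    save('rail_'+n,im,box,5)
E
```

```text
t: 17.73
eef_pos: [0.4616, -0.009, 0.2772]
tcp_rot: [-154.5, 89.1, -162.3]
contact_force: [5.6, 0.1, -6.2]
finger_gap: 0.14
top [ 99 178  48  89 456] line ang -22.2 ends [0.384  0.3686] [0.6176 0.2732] mid [0.5008 0.3209] w 19.4
top [ 94 264  37  21 330] line ang 89.0 ends [0.3587 0.2927] [0.3604 0.3874] mid [0.3595 0.3401] w 39.7
scene [367 222  91  46 690] line ang -24.03 ends [0.3841 0.3784] [0.6122 0.2767] mid [0.4981 0.3275] w 34.7
scene [442 248  21  23 249] line ang 28.34 ends [0.4604 0.3827] [0.51   0.4094] mid [0.4852 0.3961] w 30.1
```

View pics/rail_top.png

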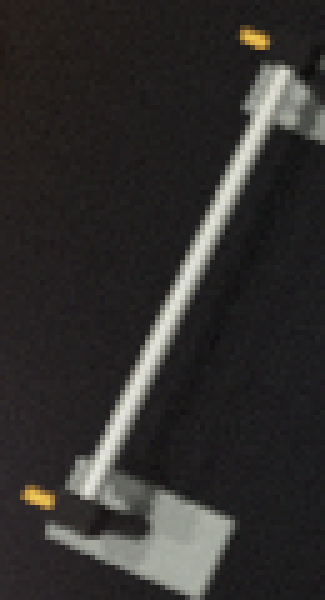

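View pics/rail_scene.png

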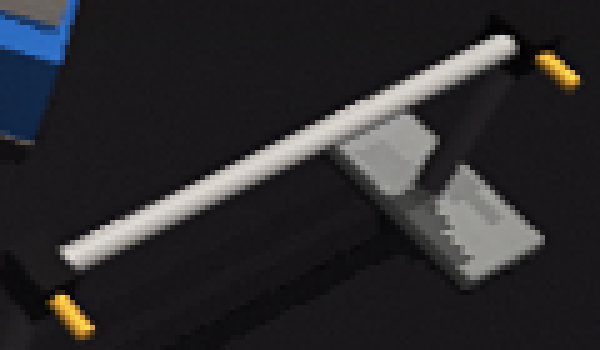

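```bash
python3 - <<'E'
from h import *
from scipy.optimize import least_squares
_,K,M=cam('top');_,K2,M2=cam('scene')
a=onplane([(141.4,178.6),(103,264)],K,M,.12);b=onplane([(369,266),(457,223.6)],K2,M2,.12)
for P in(a,b): d=P[0]-P[1]; print(P.round(4).tolist(),P.mean(0).round(4),np.degrees(np.arctan2(d[1],d[0])),np.linalg.norm(d))
E
python3 go.py 0.5 0.322 0.285 68
```

```text
[[0.6171, 0.2748, 0.12], [0.3846, 0.3648, 0.12]] [0.5009 0.3198 0.12  ] -21.157505256686164 0.24929483900883315
[[0.61, 0.2771, 0.12], [0.3823, 0.3707, 0.12]] [0.4962 0.3239 0.12  ] -22.36310405947931 0.24615040748637354
t 17.93 eef [ 0.4552 -0.0095  0.2687] rot [-156.38   88.03 -164.17] F [-0.78 -0.03 -9.49] gap 0.145
jaw now -7.8 toolx [-0.0331 -0.0094 -0.9994]
rotvec [-1.323 -0.036 -0.009] rows>= 10.6
offset now-axes [-20.9 334.2  -1.1] offset after-turn [-16.3  82.6 324.1] rows>= 8.0
```

```bash
python3 -m handwheel '[{"hand":0,"offset":[-10,28,6],"angular":[-0.12,-0.036,-0.009]},{"hand":0,"offset":[-8,28,10],"angular":[-0.12,0,0]},{"hand":0,"offset":[-8,27,13],"angular":[-0.12,0,0]},{"hand":0,"offset":[-8,25,16],"angular":[-0.12,0,0]},{"hand":0,"offset":[-8,23,19],"angular":[-0.12,0,0]}]'; python3 -m handwheel '[{"hand":0,"offset":[-5,18,19],"angular":[-0.12,0,0]},{"hand":0,"offset":[0,13,17],"angular":[-0.12,0,0]},{"hand":0,"offset":[0,8,15],"angular":[-0.12,0,0]},{"hand":0,"offset":[0,5,12],"angular":[-0.12,0,0]},{"hand":0,"offset":[0,0,0],"angular":[-0.12,0,0]}]'; python3 go.py 0.5635 0.296 0.31 68
```

```text
t: 18.35
eef_pos: [0.4935, 0.1219, 0.288]
tcp_rot: [-160.1, 86.9, -133.2]
contact_force: [0.6, -1.1, -7.8]
finger_gap: 0.144
t: 18.77
eef_pos: [0.5133, 0.2088, 0.2708]
tcp_rot: [155.0, 85.6, -141.9]
contact_force: [-1.0, 0.7, -8.2]
finger_gap: 0.141
t 18.77 eef [0.5133 0.2088 0.2708] rot [ 155.04   85.6  -141.94] F [-1.04  0.72 -8.16] gap 0.141
jaw now 63.1 toolx [-0.0604 -0.0473 -0.9971]
rotvec [-0.087 -0.068 -0.035] rows>= 0.9
offset now-axes [-46.2  -3.8  97.5] offset after-turn [-39.2 -13.9  99.6] rows>= 2.6
```

```bash
python3 -m handwheel '[{"hand":0,"offset":[-30,0,0],"angular":[-0.08,-0.068,-0.035]},{"hand":0,"offset":[-15,-7,10],"angular":[0,0,0]},{"hand":0,"offset":[0,0,0],"angular":[0,0,0]}]'; python3 go.py 0.5635 0.296 0.31 68;python3 - <<'E'
from h import *
im,K,M=cam('wrist'); save('w5',im)
E
```

```text
t: 19.02
eef_pos: [0.5184, 0.2182, 0.2991]
tcp_rot: [142.5, 88.3, -149.1]
contact_force: [0.5, 2.2, -7.3]
finger_gap: 0.14
t 19.02 eef [0.5184 0.2182 0.2991] rot [ 142.53   88.29 -149.08] F [ 0.5   2.19 -7.3 ] gap 0.140
jaw now 68.4 toolx [-0.0257 -0.0154 -0.9996]
rotvec [ 0.007 -0.024 -0.018] rows>= 0.2
offset now-axes [-13.3 -13.1  88.7] offset after-turn [-10.9 -12.7  89.1] rows>= 2.2
```

View pics/w5.png

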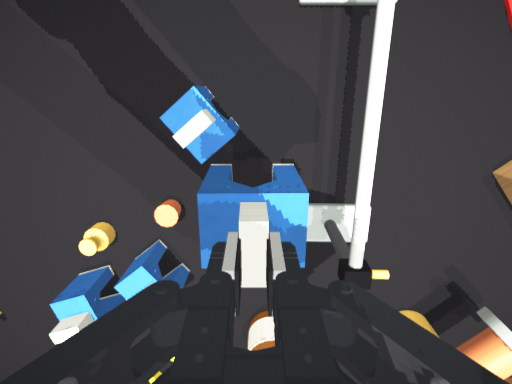

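```bash
python3 - <<'E'
from h import *
_,K,M=cam('wrist')
P=onplane([(362,195),(386,5)],K,M,.12); d=P[1]-P[0]; print(P.round(4),np.degrees(np.arctan2(d[1],d[0])))
n=np.array([.3746,.9272]); print(P[:,:2]@n, np.array([.4985,.322])@n)
E
```

```text
[[0.5516 0.2956 0.12  ]
 [0.4206 0.3499 0.12  ]] 157.48516883623566
[0.48072497 0.48200034] 0.4852965
```

```bash
python3 -m handwheel '[{"hand":0,"offset":[-12,-6,20],"angular":[0.007,-0.024,-0.018]},{"hand":0,"offset":[0,-6,30],"angular":[0,0,0]},{"hand":0,"offset":[0,0,30],"angular":[0,0,0]},{"hand":0,"offset":[0,0,0],"angular":[0,0,0]}]'; python3 go.py 0.563 0.2945 0.31 68
```

```text
t: 19.45
eef_pos: [0.5525, 0.2789, 0.2936]
tcp_rot: [144.7, 88.0, -148.1]
contact_force: [-0.1, 4.3, -7.1]
finger_gap: 0.142
t 19.45 eef [0.5525 0.2789 0.2936] rot [ 144.71   88.02 -148.05] F [-0.11  4.26 -7.11] gap 0.142
jaw now 67.3 toolx [-0.0293 -0.0183 -0.9994]
rotvec [-0.013 -0.028 -0.02 ] rows>= 0.3
offset now-axes [-17.   -3.3  18. ] offset after-turn [-16.4  -3.9  18.4] rows>= 0.6
```

```bash
python3 -m handwheel '[{"hand":0,"offset":[-12,-3,12],"angular":[-0.013,-0.028,-0.02]},{"hand":0,"offset":[0,0,3],"angular":[0,0,0]},{"hand":0,"offset":[0,0,0],"angular":[0,0,0]}]'; python3 go.py 0.563 0.2945 0.29 68
```

```text
t: 19.7
eef_pos: [0.5574, 0.2902, 0.2953]
tcp_rot: [150.9, 88.9, -141.0]
contact_force: [-1.1, -1.1, -8.2]
finger_gap: 0.143
t 19.70 eef [0.5574 0.2902 0.2953] rot [ 150.94   88.89 -141.03] F [-1.11 -1.07 -8.17] gap 0.143
jaw now 68.0 toolx [-0.015  -0.0121 -0.9998]
rotvec [ 0.    -0.017 -0.009] rows>= 0.2
offset now-axes [ 5.1 -3.6  6.2] offset after-turn [ 5.3 -3.6  6.1] rows>= 0.2
```

```bash
python3 -m handwheel '[{"hand":0,"offset":[0,-3,6],"angular":[0,-0.017,-0.009]},{"hand":0,"offset":[8,0,0],"angular":[0,0,0]},{"hand":0,"offset":[8,0,0],"angular":[0,0,0]},{"hand":0,"offset":[0,0,0],"angular":[0,0,0]}]'; python3 go.py 0.563 0.2945 0.24 68;python3 - <<'E'
from h import *
im,K,M=cam('wrist'); save('w6',im)
im,K,M=cam('scene'); save('s6',im,(340,180,480,300),5)
E
```

```text
t: 20.03
eef_pos: [0.5605, 0.2919, 0.2732]
tcp_rot: [144.4, 89.6, -147.7]
contact_force: [-1.6, -0.2, -7.8]
finger_gap: 0.145
t 20.03 eef [0.5605 0.2919 0.2732] rot [ 144.4    89.59 -147.72] F [-1.64 -0.24 -7.76] gap 0.145
jaw now 67.9 toolx [-0.0061 -0.0038 -1.    ]
rotvec [-0.002 -0.006 -0.004] rows>= 0.1
offset now-axes [33.2 -1.5  3.6] offset after-turn [33.2 -1.4  3.4] rows>= 0.8
```

View pics/w6.png

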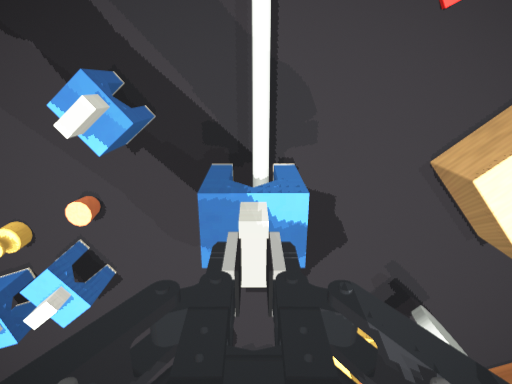

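View pics/s6.png

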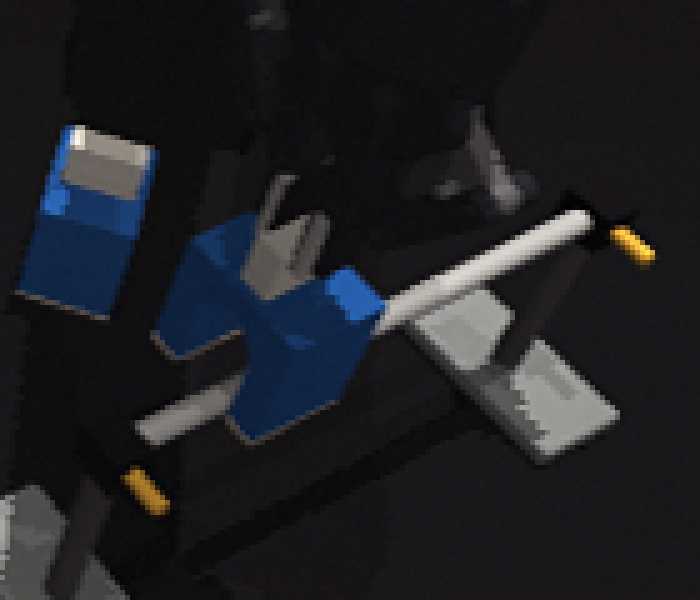

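```bash
python3 -m handwheel '[{"hand":0,"offset":[3,-1,5],"angular":[0,-0.006,-0.004]},{"hand":0,"offset":[10,0,0],"angular":[0,0,0]},{"hand":0,"offset":[10,0,0],"angular":[0,0,0]},{"hand":0,"offset":[0,0,0],"angular":[0,0,0]}]'; python3 go.py 0.563 0.2945 0.228 68
```

```text
t: 20.47
eef_pos: [0.5651, 0.2965, 0.2511]
tcp_rot: [-32.7, 89.7, 35.1]
contact_force: [-1.0, -0.7, -8.7]
finger_gap: 0.143
t 20.47 eef [0.5651 0.2965 0.2511] rot [-32.73  89.68  35.09] F [-0.99 -0.74 -8.7 ] gap 0.143
jaw now 67.8 toolx [ 0.0046  0.0032 -1.    ]
rotvec [-0.003  0.005  0.003] rows>= 0.1
offset now-axes [23.1  1.3 -2.7] offset after-turn [23.1  1.2 -2.6] rows>= 0.6
```

```bash
python3 -m handwheel '[{"hand":0,"offset":[8,0,-2],"angular":[0,0.005,0.003]},{"hand":0,"offset":[8,0,0],"angular":[0,0,0]},{"hand":0,"offset":[3,0,0],"angular":[0,0,0]}]'; python3 -m handwheel '[{"hand":0,"offset":[2,0,0],"angular":[0,0,0]}]';python3 -m handwheel '[{"hand":0,"offset":[2,0,0],"angular":[0,0,0]}]'; python3 go.py 0.563 0.2945 0.225 68;python3 - <<'E'
from h import *
im,K,M=cam('wrist'); save('w7',im)
E
```

```text
t: 20.72
eef_pos: [0.5645, 0.2947, 0.2304]
tcp_rot: [-176.9, 90.0, -109.1]
contact_force: [-0.9, -0.7, -7.7]
finger_gap: 0.139
t: 20.8
eef_pos: [0.5641, 0.2944, 0.2273]
tcp_rot: [156.0, 89.9, -136.2]
contact_force: [-0.1, -0.5, -8.2]
finger_gap: 0.145
t: 20.88
eef_pos: [0.5645, 0.295, 0.2256]
tcp_rot: [112.1, 90.0, 179.9]
contact_force: [0.3, 1.3, -2.3]
finger_gap: 0.14
t 20.88 eef [0.5645 0.295  0.2256] rot [112.08  89.97 179.91] F [ 0.32  1.3  -2.31] gap 0.140
jaw now 67.8 toolx [-4.e-04  0.e+00 -1.e+00]
rotvec [-0.003 -0.    -0.   ] rows>= 0.0
offset now-axes [ 0.6  1.2 -1.1] offset after-turn [ 0.6  1.2 -1.1] rows>= 0.0
```

View pics/w7.png

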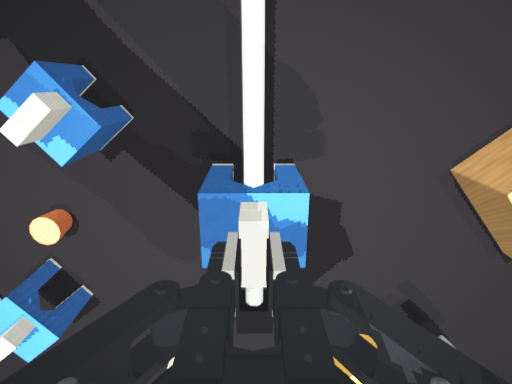

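```bash
python3 -m handwheel '[{"hand":1,"offset":[0,0,0],"angular":[0,0,0]},{"hand":1,"offset":[0,0,0],"angular":[0,0,0]},{"hand":1,"offset":[0,0,0],"angular":[0,0,0]},{"hand":1,"offset":[0,0,0],"angular":[0,0,0]},{"hand":1,"offset":[0,0,0],"angular":[0,0,0]}]'; python3 -m handwheel '[{"hand":1,"offset":[-30,0,0],"angular":[0,0,0]},{"hand":1,"offset":[-40,0,0],"angular":[0,0,0]},{"hand":1,"offset":[0,0,0],"angular":[0,0,0]}]'; python3 - <<'E'
from h import *
im,K,M=cam('scene'); save('s8',im,(300,160,480,320),4)
E
python3 loc.py;python3 go.py 0.4616 0.1842 0.2 18.7
```

```text
t: 21.35
eef_pos: [0.5708, 0.2977, 0.2353]
tcp_rot: [-37.0, 88.9, 30.8]
contact_force: [0.4, 0.6, 0.1]
finger_gap: 0.844
t: 21.6
eef_pos: [0.5699, 0.2966, 0.3078]
tcp_rot: [-39.1, 89.0, 28.7]
contact_force: [2.0, 0.7, 1.7]
finger_gap: 0.996
top [227.  184.7] [0.6072 0.0421] 106.9 [13. 36.] 58
top [260.9 183.7] [ 0.6101 -0.0529] 86.5 [13. 35.] 54
top [360.5 189.5] [ 0.5934 -0.3304] 27.9 [14. 35.] 62
scene [245.7 198.7] [ 0.6122 -0.0516] 84.5 [13. 37.] 59
scene [276.9 217.2] [0.6087 0.0428] 107.5 [14. 36.] 67
t 21.75 eef [0.5662 0.2953 0.2998] rot [-45.49  89.74  22.34] F [-0.08 -0.25 -0.21] gap 1.000
jaw now 67.8 toolx [ 0.0042  0.0017 -1.    ]
rotvec [0.857 0.004 0.002] rows>= 6.9
offset now-axes [  99.2   55.3 -142.7] offset after-turn [  99.8  -71.7 -134.7] rows>= 4.4
```

View pics/s8.png

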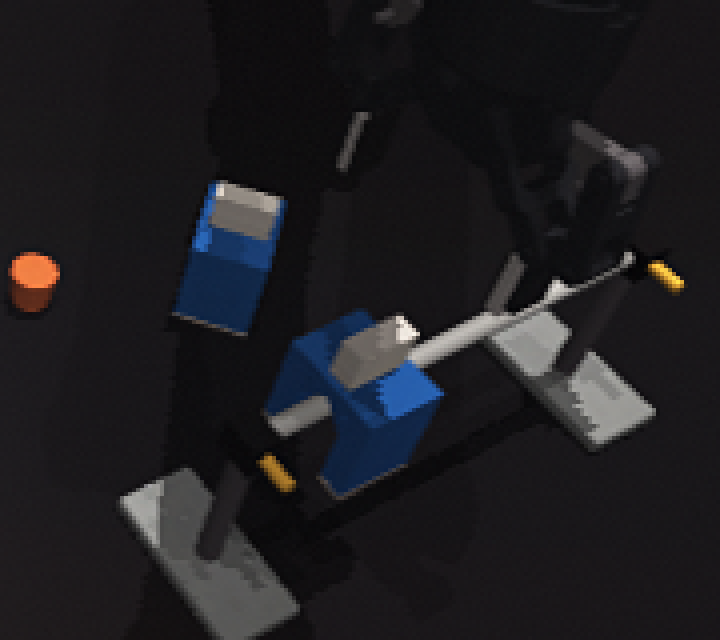

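```bash
python3 -m handwheel '[{"hand":1,"offset":[0,8,-20],"angular":[0.12,0,0]},{"hand":1,"offset":[0,5,-22],"angular":[0.12,0,0]},{"hand":1,"offset":[0,2,-23],"angular":[0.12,0,0]},{"hand":1,"offset":[0,0,-23],"angular":[0.12,0,0]},{"hand":1,"offset":[10,-3,-23],"angular":[0.12,0,0]}]'; python3 -m handwheel '[{"hand":1,"offset":[10,-6,-22],"angular":[0.12,0,0]},{"hand":1,"offset":[10,-7,-20],"angular":[0.12,0,0]},{"hand":1,"offset":[0,0,0],"angular":[0,0,0]}]'; python3 go.py 0.454 0.1785 0.2 18.7;python3 - <<'E'
from h import *
im,K,M=cam('wrist'); save('w9',im); print(proj([[.454,.1785,.09]],K,M))
E
```

```text
t: 22.17
eef_pos: [0.4868, 0.2138, 0.2846]
tcp_rot: [-23.4, 89.9, 9.0]
contact_force: [0.4, 0.2, 0.4]
finger_gap: 1.003
t: 22.42
eef_pos: [0.4483, 0.1751, 0.2576]
tcp_rot: [-166.3, 89.3, -148.6]
contact_force: [0.7, -1.4, -0.8]
finger_gap: 0.997
t 22.42 eef [0.4483 0.1751 0.2576] rot [-166.27   89.3  -148.62] F [ 0.68 -1.44 -0.84] gap 0.997
jaw now 17.6 toolx [-0.0104 -0.0063 -0.9999]
rotvec [-0.018 -0.012  0.003] rows>= 0.2
offset now-axes [57.5  1.7  7.1] offset after-turn [57.6  1.4  6.5] rows>= 1.4
[[264.71340689 186.55073232]]
```

View pics/w9.png

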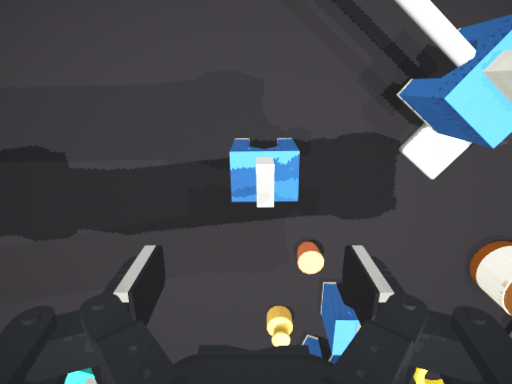

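```bash
python3 -m handwheel '[{"hand":1,"offset":[30,1,7],"angular":[-0.018,-0.012,0.003]},{"hand":1,"offset":[30,0,0],"angular":[0,0,0]},{"hand":1,"offset":[25,0,0],"angular":[0,0,0]},{"hand":1,"offset":[0,0,0],"angular":[0,0,0]}]'; python3 go.py 0.454 0.1785 0.145 18.7
```

```text
t: 22.8
eef_pos: [0.4604, 0.1845, 0.1731]
tcp_rot: [17.2, 89.1, 36.7]
contact_force: [-1.5, -1.3, -1.3]
finger_gap: 0.998
t 22.80 eef [0.4604 0.1845 0.1731] rot [17.23 89.13 36.74] F [-1.54 -1.28 -1.26] gap 0.998
jaw now 19.5 toolx [ 0.0122  0.0091 -0.9999]
rotvec [ 0.014  0.015 -0.005] rows>= 0.2
offset now-axes [28.  -3.6 -8.5] offset after-turn [28.1 -3.6 -8. ] rows>= 0.7
```

```bash
python3 -m handwheel '[{"hand":1,"offset":[12,-3,-8],"angular":[0.014,0.015,-0.005]},{"hand":1,"offset":[13,0,0],"angular":[0,0,0]},{"hand":1,"offset":[0,0,0],"angular":[0,0,0]}]'; python3 go.py 0.454 0.1785 0.145 18.7
```

```text
t: 23.05
eef_pos: [0.4555, 0.1807, 0.1475]
tcp_rot: [-108.9, 89.9, -90.1]
contact_force: [-0.6, -0.1, 0.5]
finger_gap: 0.998
t 23.05 eef [0.4555 0.1807 0.1475] rot [-108.92   89.9   -90.06] F [-0.57 -0.12  0.49] gap 0.998
jaw now 18.9 toolx [-0.     -0.0017 -1.    ]
rotvec [ 0.003 -0.001  0.002] rows>= 0.0
offset now-axes [ 2.5 -1.6 -2.1] offset after-turn [ 2.5 -1.6 -2.1] rows>= 0.1
```

```bash
python3 -m handwheel '[{"hand":0,"offset":[2.5,-1.5,-2],"angular":[0,0,0]},{"hand":0,"offset":[0,0,0],"angular":[0,0,0]},{"hand":0,"offset":[0,0,0],"angular":[0,0,0]},{"hand":0,"offset":[0,0,0],"angular":[0,0,0]},{"hand":0,"offset":[0,0,0],"angular":[0,0,0]}]' 60; python3 -m handwheel '[{"hand":0,"offset":[0,0,0],"angular":[0,0,0]},{"hand":0,"offset":[0,0,0],"angular":[0,0,0]},{"hand":0,"offset":[0,0,0],"angular":[0,0,0]},{"hand":0,"offset":[0,0,0],"angular":[0,0,0]}]';python3 -m handwheel '[{"hand":0,"offset":[0,-4,0],"angular":[0,0,0]},{"hand":0,"offset":[0,-4,0],"angular":[0,0,0]}]';python3 -m handwheel '[{"hand":0,"offset":[0,-4,0],"angular":[0,0,0]}]';python3 -m handwheel '[{"hand":0,"offset":[0,-4,0],"angular":[0,0,0]}]'; python3 go.py 0.4985 0.322 0.31 68.2
```

```text
t: 23.47
eef_pos: [0.4564, 0.1797, 0.1484]
tcp_rot: [-2.1, 89.7, 16.8]
contact_force: [0.0, -0.2, 1.2]
finger_gap: 0.297
t: 23.8
eef_pos: [0.456, 0.1796, 0.1489]
tcp_rot: [4.7, 89.7, 23.6]
contact_force: [0.3, -0.5, -1.3]
finger_gap: 0.14
t: 23.97
eef_pos: [0.4582, 0.1737, 0.1489]
tcp_rot: [25.3, 89.7, 44.4]
contact_force: [-1.2, 1.6, -3.0]
finger_gap: 0.145
t: 24.05
eef_pos: [0.4594, 0.1703, 0.1489]
tcp_rot: [31.7, 89.7, 50.8]
contact_force: [0.1, 2.6, -1.4]
finger_gap: 0.141
t: 24.13
eef_pos: [0.4608, 0.1665, 0.149]
tcp_rot: [34.4, 89.6, 53.5]
contact_force: [-1.0, 1.4, -0.9]
finger_gap: 0.144
t 24.13 eef [0.4608 0.1665 0.149 ] rot [34.39 89.63 53.5 ] F [-0.98  1.41 -0.87] gap 0.144
jaw now 19.1 toolx [ 0.0038  0.0051 -1.    ]
rotvec [-0.857  0.006 -0.001] rows>= 6.9
offset now-axes [-160.1  135.2   87.4] offset after-turn [-161.    22.7  158.4] rows>= 5.4
```

```bash
python3 -m handwheel '[{"hand":0,"offset":[-20,0,0],"angular":[0,0,0]},{"hand":0,"offset":[-40,0,0],"angular":[-0.1,0,0]},{"hand":0,"offset":[-40,0,0],"angular":[-0.1,0,0]},{"hand":0,"offset":[-40,0,0],"angular":[-0.11,0,0]},{"hand":0,"offset":[-30,0,0],"angular":[-0.11,0,0]}]'; python3 -m handwheel '[{"hand":0,"offset":[0,0,0],"angular":[-0.11,0,0]},{"hand":0,"offset":[0,0,0],"angular":[-0.11,0,0]},{"hand":0,"offset":[0,0,0],"angular":[-0.11,0,0]},{"hand":0,"offset":[0,0,0],"angular":[-0.1,0,0]},{"hand":0,"offset":[0,0,0],"angular":[0,0,0]}]';  python3 go.py 0.4985 0.322 0.315 68.2
```

```text
t: 24.55
eef_pos: [0.4495, 0.1547, 0.3072]
tcp_rot: [172.8, 87.7, -143.4]
contact_force: [1.1, 0.5, -8.2]
finger_gap: 0.148
t: 24.97
eef_pos: [0.4492, 0.1471, 0.3078]
tcp_rot: [148.7, 87.7, -142.0]
contact_force: [0.8, 0.3, -8.1]
finger_gap: 0.139
t 24.97 eef [0.4492 0.1471 0.3078] rot [ 148.67   87.66 -142.  ] F [ 0.75  0.27 -8.08] gap 0.139
jaw now 69.4 toolx [-0.0322 -0.0252 -0.9992]
rotvec [ 0.02  -0.035 -0.021] rows>= 0.4
offset now-axes [-13.2  15.8 180.7] offset after-turn [ -7.2  19.1 180.8] rows>= 4.4
```

```bash
python3 -m handwheel '[{"hand":0,"offset":[-6,5,30],"angular":[0.02,-0.035,-0.021]},{"hand":0,"offset":[-4,5,35],"angular":[0,-0.01,-0.01]},{"hand":0,"offset":[-4,5,35],"angular":[0,-0.01,-0.01]},{"hand":0,"offset":[-4,5,35],"angular":[0,-0.01,-0.01]},{"hand":0,"offset":[0,0,0],"angular":[0,0,0]}]'; python3 go.py 0.4985 0.322 0.30 68.2
```

```text
t: 25.38
eef_pos: [0.4775, 0.2715, 0.3125]
tcp_rot: [-60.3, 88.8, 6.0]
contact_force: [-1.4, 3.5, -6.2]
finger_gap: 0.139
t 25.38 eef [0.4775 0.2715 0.3125] rot [-60.34  88.79   6.04] F [-1.4   3.54 -6.22] gap 0.139
jaw now 66.4 toolx [ 0.021   0.0022 -0.9998]
rotvec [-0.032  0.01   0.019] rows>= 0.3
offset now-axes [13.1  1.2 54.5] offset after-turn [12.5 -0.8 54.7] rows>= 1.3
```

```bash
python3 -m handwheel '[{"hand":0,"offset":[0,0,24],"angular":[-0.032,0.01,0.019]},{"hand":0,"offset":[0,0,24],"angular":[0,0,0]},{"hand":0,"offset":[0,0,3],"angular":[0,0,0]},{"hand":0,"offset":[0,0,0],"angular":[0,0,0]}]'; python3 go.py 0.4985 0.322 0.30 68.2
```

```text
t: 25.72
eef_pos: [0.4918, 0.3153, 0.3002]
tcp_rot: [155.0, 88.4, -137.2]
contact_force: [-0.3, -0.4, -8.4]
finger_gap: 0.144
t 25.72 eef [0.4918 0.3153 0.3002] rot [ 155.     88.41 -137.18] F [-0.29 -0.42 -8.44] gap 0.144
jaw now 67.8 toolx [-0.0204 -0.0189 -0.9996]
rotvec [-0.007 -0.025 -0.012] rows>= 0.2
offset now-axes [-0.  -3.7  8.8] offset after-turn [ 0.2 -3.8  8.7] rows>= 0.2
```

```bash
python3 -m handwheel '[{"hand":0,"offset":[0,-3,10],"angular":[-0.007,-0.025,-0.012]},{"hand":0,"offset":[8,0,0],"angular":[0,0,0]},{"hand":0,"offset":[0,0,0],"angular":[0,0,0]}]'; python3 go.py 0.4985 0.322 0.2225 68.2; python3 - <<'E'
from h import *
im,K,M=cam('wrist'); save('w10',im)
E
```

```text
t: 25.97
eef_pos: [0.4957, 0.319, 0.2857]
tcp_rot: [162.1, 89.2, -130.0]
contact_force: [-2.0, -2.1, -8.7]
finger_gap: 0.145
t 25.97 eef [0.4957 0.319  0.2857] rot [ 162.13   89.2  -129.96] F [-1.97 -2.14 -8.65] gap 0.145
jaw now 67.9 toolx [-0.0089 -0.0107 -0.9999]
rotvec [-0.005 -0.013 -0.004] rows>= 0.1
offset now-axes [63.1 -1.8  4.7] offset after-turn [63.2 -1.5  3.8] rows>= 1.5
```

View pics/w10.png

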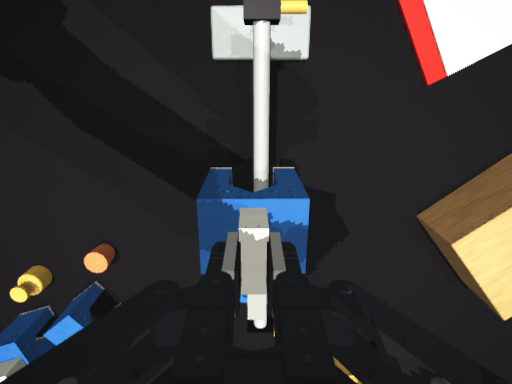

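```bash
python3 -m handwheel '[{"hand":0,"offset":[4,-1,5],"angular":[-0.005,-0.013,-0.004]},{"hand":0,"offset":[10,0,0],"angular":[0,0,0]},{"hand":0,"offset":[10,0,0],"angular":[0,0,0]},{"hand":0,"offset":[10,0,0],"angular":[0,0,0]}]'; python3 go.py 0.4985 0.322 0.2225 68.2
```

```text
t: 26.35
eef_pos: [0.5004, 0.3211, 0.252]
tcp_rot: [-29.6, 89.7, 38.3]
contact_force: [1.1, 0.7, -8.2]
finger_gap: 0.143
t 26.35 eef [0.5004 0.3211 0.252 ] rot [-29.64  89.7   38.29] F [ 1.12  0.69 -8.25] gap 0.143
jaw now 67.9 toolx [ 0.0041  0.0033 -1.    ]
rotvec [-0.005  0.005  0.003] rows>= 0.1
offset now-axes [29.5  2.2  0. ] offset after-turn [29.5  2.1  0.2] rows>= 0.7
```

```bash
python3 -m handwheel '[{"hand":0,"offset":[10,1,0],"angular":[-0.005,0.005,0.003]},{"hand":0,"offset":[10,0,0],"angular":[0,0,0]},{"hand":0,"offset":[4,0,0],"angular":[0,0,0]}]'; python3 -m handwheel '[{"hand":0,"offset":[2,0,0],"angular":[0,0,0]}]';python3 -m handwheel '[{"hand":0,"offset":[2,0,0],"angular":[0,0,0]}]'; python3 go.py 0.4985 0.322 0.2225 68.2
```

```text
t: 26.6
eef_pos: [0.4986, 0.3208, 0.2238]
tcp_rot: [145.2, 89.8, -146.6]
contact_force: [0.3, 0.9, -1.5]
finger_gap: 0.14
t: 26.68
eef_pos: [0.4993, 0.322, 0.2223]
tcp_rot: [114.7, 89.9, -177.1]
contact_force: [-3.5, -0.7, 10.7]
finger_gap: 0.145
t: 26.77
eef_pos: [0.4995, 0.3221, 0.2223]
tcp_rot: [116.3, 89.8, -175.5]
contact_force: [-6.4, -4.1, 11.6]
finger_gap: 0.148
t 26.77 eef [0.4995 0.3221 0.2223] rot [ 116.3    89.82 -175.47] F [-6.44 -4.12 11.57] gap 0.148
jaw now 68.2 toolx [-3.1e-03 -2.0e-04 -1.0e+00]
rotvec [ 0.001 -0.001 -0.003] rows>= 0.0
offset now-axes [-0.2  0.9 -0.5] offset after-turn [-0.2  0.9 -0.5] rows>= 0.0
```

Seated. Release, rise, and head for the rider at (0.607, 0.042).

```bash
python3 -m handwheel '[{"hand":1,"offset":[0,0,0],"angular":[0,0,0]},{"hand":1,"offset":[0,0,0],"angular":[0,0,0]},{"hand":1,"offset":[0,0,0],"angular":[0,0,0]},{"hand":1,"offset":[0,0,0],"angular":[0,0,0]},{"hand":1,"offset":[0,0,0],"angular":[0,0,0]}]'; python3 -m handwheel '[{"hand":1,"offset":[-30,0,0],"angular":[0,0,0]},{"hand":1,"offset":[-40,0,0],"angular":[0,0,0]},{"hand":1,"offset":[0,0,0],"angular":[0,0,0]}]'; python3 - <<'E'
from h import *
im,K,M=cam('scene'); save('s11',im,(200,130,480,320),2.8)
E
python3 loc.py;python3 go.py 0.6075 0.0423 0.2 17
```

```text
t: 27.18
eef_pos: [0.5055, 0.3254, 0.2305]
tcp_rot: [-25.6, 89.1, 42.7]
contact_force: [0.3, 0.2, -0.6]
finger_gap: 0.844
t: 27.43
eef_pos: [0.5046, 0.3245, 0.3017]
tcp_rot: [-28.9, 89.3, 39.3]
contact_force: [0.9, 0.0, 1.1]
finger_gap: 1.0
top [227.  184.7] [0.6072 0.0421] 106.9 [13. 36.] 58
top [261.1 183.8] [ 0.6099 -0.0532] 85.4 [13. 35.] 55
top [360.5 189.5] [ 0.5934 -0.3304] 27.9 [14. 35.] 62
top [115.1 222.4] [0.5007 0.3484] 157.1 [12. 14.] 21
scene [245.7 198.7] [ 0.6122 -0.0516] 84.5 [13. 37.] 59
scene [276.9 217.2] [0.6087 0.0428] 107.5 [14. 36.] 67
t 27.58 eef [0.5009 0.3227 0.2942] rot [ 79.61  89.98 147.87] F [-0.27 -0.38 -0.03] gap 0.997
jaw now 68.3 toolx [-3.e-04  2.e-04 -1.e+00]
rotvec [ 0.895 -0.    -0.   ] rows>= 7.2
offset now-axes [  94.1 -202.9 -221. ] offset after-turn [  94.2 -299.3   19.9] rows>= 7.5
```

View pics/s11.png

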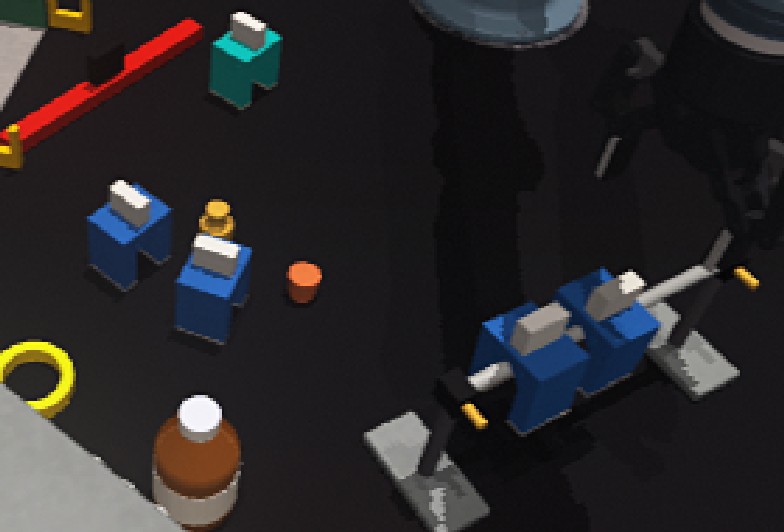

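```bash
python3 -m handwheel '[{"hand":1,"offset":[0,-23,-25],"angular":[0.12,0,0]},{"hand":1,"offset":[0,-26,-22],"angular":[0.12,0,0]},{"hand":1,"offset":[0,-29,-19],"angular":[0.12,0,0]},{"hand":1,"offset":[0,-31,-15],"angular":[0.12,0,0]},{"hand":1,"offset":[5,-33,-11],"angular":[0.12,0,0]}]'; python3 -m handwheel '[{"hand":1,"offset":[5,-34,-7],"angular":[0.12,0,0]},{"hand":1,"offset":[10,-34,-3],"angular":[0.12,0,0]},{"hand":1,"offset":[10,-34,0],"angular":[0.05,0,0]},{"hand":1,"offset":[0,0,0],"angular":[0,0,0]}]'; python3 go.py 0.6075 0.0423 0.2 17
```

```text
t: 28.0
eef_pos: [0.5581, 0.1717, 0.2823]
tcp_rot: [125.9, 89.4, 159.8]
contact_force: [0.7, 0.3, -0.2]
finger_gap: 1.0
t: 28.33
eef_pos: [0.5945, 0.0612, 0.2505]
tcp_rot: [-176.8, 89.1, -161.2]
contact_force: [-0.9, -1.8, -0.2]
finger_gap: 1.002
t 28.33 eef [0.5945 0.0612 0.2505] rot [-176.84   89.1  -161.24] F [-0.9  -1.83 -0.25] gap 1.002
jaw now 15.6 toolx [-0.015  -0.0051 -0.9999]
rotvec [-0.024 -0.016  0.001] rows>= 0.2
offset now-axes [ 50.4 -21.7   8.2] offset after-turn [ 50.5 -21.9   6.9] rows>= 1.3
```

```bash
python3 -m handwheel '[{"hand":1,"offset":[10,-21,8],"angular":[-0.024,-0.016,0.001]},{"hand":1,"offset":[40,0,0],"angular":[0,0,0]},{"hand":1,"offset":[10,0,0],"angular":[0,0,0]},{"hand":1,"offset":[0,0,0],"angular":[0,0,0]}]'; python3 go.py 0.6075 0.0423 0.145 17
```

```text
t: 28.67
eef_pos: [0.6071, 0.0369, 0.1849]
tcp_rot: [-143.9, 89.7, -127.3]
contact_force: [-0.3, -0.3, 0.1]
finger_gap: 0.996
t 28.67 eef [0.6071 0.0369 0.1849] rot [-143.86   89.73 -127.27] F [-0.26 -0.26  0.14] gap 0.996
jaw now 16.6 toolx [-0.0029 -0.0038 -1.    ]
rotvec [-0.007 -0.004  0.003] rows>= 0.1
offset now-axes [39.9  5.2  2.1] offset after-turn [39.9  5.1  1.9] rows>= 1.0
```

```bash
python3 -m handwheel '[{"hand":1,"offset":[20,5,2],"angular":[-0.007,-0.004,0.003]},{"hand":1,"offset":[18,0,0],"angular":[0,0,0]},{"hand":1,"offset":[0,0,0],"angular":[0,0,0]}]'; python3 go.py 0.6075 0.0423 0.145 17
```

```text
t: 28.92
eef_pos: [0.6073, 0.0429, 0.1463]
tcp_rot: [156.2, 89.9, 173.2]
contact_force: [0.2, 1.1, -0.7]
finger_gap: 1.0
t 28.92 eef [0.6073 0.0429 0.1463] rot [156.16  89.92 173.21] F [ 0.2   1.15 -0.69] gap 1.000
jaw now 17.1 toolx [-1.3e-03  2.0e-04 -1.0e+00]
rotvec [ 0.001 -0.001 -0.001] rows>= 0.0
offset now-axes [ 1.3 -0.7  0. ] offset after-turn [ 1.3 -0.7  0. ] rows>= 0.0
```

```bash
python3 -m handwheel '[{"hand":0,"offset":[0,0,0],"angular":[0,0,0]},{"hand":0,"offset":[0,0,0],"angular":[0,0,0]},{"hand":0,"offset":[0,0,0],"angular":[0,0,0]},{"hand":0,"offset":[0,0,0],"angular":[0,0,0]},{"hand":0,"offset":[0,0,0],"angular":[0,0,0]}]' 60; python3 -m handwheel '[{"hand":0,"offset":[0,0,0],"angular":[0,0,0]},{"hand":0,"offset":[0,0,0],"angular":[0,0,0]},{"hand":0,"offset":[0,0,0],"angular":[0,0,0]},{"hand":0,"offset":[0,0,0],"angular":[0,0,0]}]';python3 -m handwheel '[{"hand":0,"offset":[0,5,0],"angular":[0,0,0]},{"hand":0,"offset":[0,5,0],"angular":[0,0,0]},{"hand":0,"offset":[0,5,0],"angular":[0,0,0]}]'; python3 -m handwheel '[{"hand":0,"offset":[0,5,0],"angular":[0,0,0]}]'; python3 -m handwheel '[{"hand":0,"offset":[0,5,0],"angular":[0,0,0]}]';  python3 -m handwheel '[{"hand":0,"offset":[0,5,0],"angular":[0,0,0]}]'; python3 -m handwheel '[{"hand":0,"offset":[0,5,0],"angular":[0,0,0]}]'
```

```text
t: 29.33
eef_pos: [0.6098, 0.0453, 0.1518]
tcp_rot: [7.8, 89.7, 25.1]
contact_force: [0.2, -0.0, 0.7]
finger_gap: 0.299
t: 29.67
eef_pos: [0.6086, 0.0448, 0.1526]
tcp_rot: [26.3, 89.8, 43.5]
contact_force: [-1.1, 0.5, -0.5]
finger_gap: 0.143
t: 29.92
eef_pos: [0.6051, 0.0538, 0.1527]
tcp_rot: [-54.4, 89.5, -37.5]
contact_force: [-0.7, -5.2, 3.5]
finger_gap: 0.141
t: 30.0
eef_pos: [0.6038, 0.0574, 0.1527]
tcp_rot: [-59.1, 89.4, -42.3]
contact_force: [-1.5, -1.6, -0.8]
finger_gap: 0.141
t: 30.08
eef_pos: [0.6026, 0.0611, 0.1529]
tcp_rot: [-62.0, 89.3, -45.2]
contact_force: [1.2, -2.3, -7.1]
finger_gap: 0.142
t: 30.17
eef_pos: [0.6012, 0.0655, 0.153]
tcp_rot: [-65.2, 89.2, -48.4]
contact_force: [2.5, -4.6, -6.4]
finger_gap: 0.141
t: 30.25
eef_pos: [0.5993, 0.0705, 0.1529]
tcp_rot: [-68.8, 89.2, -52.1]
contact_force: [0.3, -6.0, -0.0]
finger_gap: 0.139
```

```bash
python3 -m handwheel '[{"hand":0,"offset":[0.5,4,0],"angular":[0,0,0]}]'; python3 -m handwheel '[{"hand":0,"offset":[0.3,4,0],"angular":[0,0,0]}]';  python3 -m handwheel '[{"hand":0,"offset":[0,4,0],"angular":[0,0,0]}]'; python3 -m handwheel '[{"hand":0,"offset":[0,-4,0],"angular":[0,0,0]},{"hand":0,"offset":[0,-4,0],"angular":[0,0,0]}]'; python3 -m handwheel '[{"hand":0,"offset":[0,-4,0],"angular":[0,0,0]}]'; python3 -m handwheel '[{"hand":0,"offset":[0,-4,0],"angular":[0,0,0]}]'; python3 -m handwheel '[{"hand":0,"offset":[0,-4,0],"angular":[0,0,0]}]'
```

```text
t: 30.33
eef_pos: [0.5981, 0.0747, 0.1527]
tcp_rot: [-69.6, 89.2, -52.9]
contact_force: [-0.9, -6.8, 7.1]
finger_gap: 0.141
t: 30.42
eef_pos: [0.5972, 0.0782, 0.1527]
tcp_rot: [-67.8, 89.1, -51.1]
contact_force: [0.3, -2.1, -3.0]
finger_gap: 0.139
t: 30.5
eef_pos: [0.5962, 0.0819, 0.153]
tcp_rot: [-67.0, 89.1, -50.3]
contact_force: [2.0, -3.4, -6.9]
finger_gap: 0.141
t: 30.67
eef_pos: [0.5964, 0.0818, 0.1525]
tcp_rot: [-56.4, 89.6, -39.4]
contact_force: [-3.3, 1.4, 3.9]
finger_gap: 0.142
t: 30.75
eef_pos: [0.5969, 0.0811, 0.1527]
tcp_rot: [-7.2, 89.9, 10.0]
contact_force: [-4.1, 1.4, 3.2]
finger_gap: 0.145
t: 30.83
eef_pos: [0.5974, 0.0801, 0.1528]
tcp_rot: [77.3, 89.7, 94.6]
contact_force: [-5.4, 3.3, 3.9]
finger_gap: 0.139
t: 30.92
eef_pos: [0.5979, 0.0791, 0.153]
tcp_rot: [91.0, 89.5, 108.5]
contact_force: [-4.1, 4.7, 3.6]
finger_gap: 0.143
```

```bash
python3 -m handwheel '[{"hand":0,"offset":[-15,0,0],"angular":[0,0,0]},{"hand":0,"offset":[-35,0,0],"angular":[0,0,0]},{"hand":0,"offset":[-40,0,0],"angular":[0,0,0]},{"hand":0,"offset":[-40,0,0],"angular":[0,0,0]},{"hand":0,"offset":[0,0,0],"angular":[0,0,0]}]' 60; python3 go.py 0.534 -0.362 0.29 -64.3
```

```text
t: 31.33
eef_pos: [0.5917, 0.076, 0.2733]
tcp_rot: [163.6, 88.6, -178.9]
contact_force: [6.6, -0.6, -5.7]
finger_gap: 0.144
t 31.33 eef [0.5917 0.076  0.2733] rot [ 163.56   88.58 -178.91] F [ 6.63 -0.55 -5.7 ] gap 0.144
jaw now 17.5 toolx [-2.480e-02 -5.000e-04 -9.997e-01]
rotvec [ 1.428 -0.025  0.011] rows>= 11.4
offset now-axes [ -15.  -400.2 -187.3] offset after-turn [ -16.7 -242.   369.7] rows>= 10.6
```

```bash
python3 -m handwheel '[{"hand":0,"offset":[-8,-30,-14],"angular":[0.12,-0.025,0.011]},{"hand":0,"offset":[-6,-33,-11],"angular":[0.12,-0.01,0]},{"hand":0,"offset":[-6,-34,-7],"angular":[0.12,-0.01,0]},{"hand":0,"offset":[-6,-35,-3],"angular":[0.12,-0.01,0]}]'; python3 go.py 0.534 -0.362 0.29 -64.3
```

```text
t: 31.67
eef_pos: [0.572, -0.0488, 0.2884]
tcp_rot: [58.5, 88.2, 49.0]
contact_force: [0.6, -0.3, -7.9]
finger_gap: 0.136
t 31.67 eef [ 0.572  -0.0488  0.2884] rot [58.55 88.15 48.98] F [ 0.64 -0.26 -7.86] gap 0.136
jaw now -9.6 toolx [ 0.0211  0.0243 -0.9995]
rotvec [ 0.955  0.002 -0.033] rows>= 7.6
offset now-axes [ -10.  -315.    14.7] offset after-turn [  -1.6 -170.1  265.7] rows>= 7.6
```

```bash
python3 -m handwheel '[{"hand":0,"offset":[-3,-37,2],"angular":[0.12,0.002,-0.033]},{"hand":0,"offset":[-3,-36,6],"angular":[0.12,0,0]},{"hand":0,"offset":[-3,-35,10],"angular":[0.12,0,0]},{"hand":0,"offset":[-3,-34,14],"angular":[0.12,0,0]}]'; python3 go.py 0.534 -0.362 0.29 -64.3
```

```text
t: 32.0
eef_pos: [0.5449, -0.1987, 0.2893]
tcp_rot: [-64.3, 89.6, -102.3]
contact_force: [0.5, 0.6, -9.3]
finger_gap: 0.141
t 32.00 eef [ 0.5449 -0.1987  0.2893] rot [ -64.28   89.62 -102.26] F [ 0.54  0.62 -9.29] gap 0.141
jaw now -38.0 toolx [-0.0014 -0.0065 -1.    ]
rotvec [0.459 0.004 0.005] rows>= 3.7
offset now-axes [   0.4 -135.4   91.8] offset after-turn [ -0.7 -80.7 142.4] rows>= 3.9
```

```bash
python3 -m handwheel '[{"hand":0,"offset":[0,-32,18],"angular":[0.12,0.004,0.005]},{"hand":0,"offset":[0,-29,22],"angular":[0.12,0,0]},{"hand":0,"offset":[0,-26,25],"angular":[0.12,0,0]},{"hand":0,"offset":[0,-20,24],"angular":[0.09,0,0]},{"hand":0,"offset":[0,0,0],"angular":[0,0,0]}]'; python3 go.py 0.534 -0.362 0.22 -64.3
```

```text
t: 32.42
eef_pos: [0.5098, -0.3535, 0.2765]
tcp_rot: [-84.8, 88.7, -150.7]
contact_force: [-3.1, -2.1, -6.7]
finger_gap: 0.145
t 32.42 eef [ 0.5098 -0.3535  0.2765] rot [ -84.78   88.72 -150.68] F [-3.14 -2.13 -6.72] gap 0.145
jaw now -65.9 toolx [-0.0194 -0.0109 -0.9998]
rotvec [-0.028  0.002  0.022] rows>= 0.3
offset now-axes [56.1 19.8 17.5] offset after-turn [56.5 18.1 18.1] rows>= 1.5
```

```bash
python3 -m handwheel '[{"hand":0,"offset":[10,19,17],"angular":[-0.028,0.002,0.022]},{"hand":0,"offset":[30,0,0],"angular":[0,0,0]},{"hand":0,"offset":[20,0,0],"angular":[0,0,0]},{"hand":0,"offset":[0,0,0],"angular":[0,0,0]}]'; python3 go.py 0.534 -0.362 0.18 -64.3; python3 - <<'E'
from h import *
im,K,M=cam('wrist'); save('w12',im)
E
```

```text
t: 32.75
eef_pos: [0.5263, -0.3662, 0.2033]
tcp_rot: [-115.9, 89.3, 179.3]
contact_force: [-1.0, 2.4, -8.4]
finger_gap: 0.14
t 32.75 eef [ 0.5263 -0.3662  0.2033] rot [-115.89   89.3   179.28] F [-1.01  2.43 -8.43] gap 0.140
jaw now -64.8 toolx [-1.220e-02  2.000e-04 -9.999e-01]
rotvec [-0.009 -0.005  0.011] rows>= 0.1
offset now-axes [23.2  9.  -0.4] offset after-turn [23.3  8.8 -0.4] rows>= 0.6
```

View pics/w12.png

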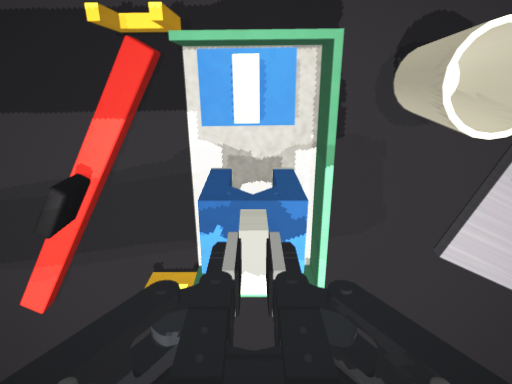

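```bash
python3 -m handwheel '[{"hand":0,"offset":[15,5,0],"angular":[-0.009,-0.005,0.011]},{"hand":0,"offset":[15,0,0],"angular":[0,0,0]},{"hand":0,"offset":[8,0,0],"angular":[0,0,0]},{"hand":0,"offset":[2,0,0],"angular":[0,0,0]}]'; python3 go.py 0.534 -0.362 0.158 -64.3
```

```text
t: 33.13
eef_pos: [0.5285, -0.3622, 0.1607]
tcp_rot: [-144.6, 89.6, 151.2]
contact_force: [-0.8, 1.3, -8.8]
finger_gap: 0.14
t 33.13 eef [ 0.5285 -0.3622  0.1607] rot [-144.58   89.57  151.24] F [-0.75  1.27 -8.76] gap 0.140
jaw now -64.2 toolx [-0.0066  0.0036 -1.    ]
rotvec [ 0.002 -0.006  0.004] rows>= 0.1
offset now-axes [2.7 5.  2.3] offset after-turn [2.7 5.  2.2] rows>= 0.1
```

```bash
python3 -m handwheel '[{"hand":0,"offset":[1,2,2],"angular":[0.002,-0.006,0.004]}]'; python3 -m handwheel '[{"hand":0,"offset":[1,0,0],"angular":[0,0,0]}]';python3 -m handwheel '[{"hand":0,"offset":[1,0,0],"angular":[0,0,0]}]'; python3 -m handwheel '[{"hand":0,"offset":[1,0,0],"angular":[0,0,0]}]'
```

```text
t: 33.22
eef_pos: [0.5304, -0.3627, 0.159]
tcp_rot: [-134.4, 89.8, 161.3]
contact_force: [-1.3, -0.3, -7.9]
finger_gap: 0.138
t: 33.3
eef_pos: [0.5314, -0.3627, 0.1584]
tcp_rot: [-116.2, 90.0, 179.5]
contact_force: [1.0, 0.9, -7.3]
finger_gap: 0.139
t: 33.38
eef_pos: [0.5316, -0.3628, 0.1581]
tcp_rot: [-101.2, 90.0, -165.5]
contact_force: [0.1, 0.9, -6.8]
finger_gap: 0.141
t: 33.47
eef_pos: [0.5319, -0.363, 0.158]
tcp_rot: [13.6, 90.0, -50.6]
contact_force: [-1.3, 1.2, -4.6]
finger_gap: 0.142
```

```bash
python3 -m handwheel '[{"hand":1,"offset":[0,0,0],"angular":[0,0,0]},{"hand":1,"offset":[0,0,0],"angular":[0,0,0]},{"hand":1,"offset":[0,0,0],"angular":[0,0,0]},{"hand":1,"offset":[0,0,0],"angular":[0,0,0]},{"hand":1,"offset":[0,0,0],"angular":[0,0,0]}]'; python3 -m handwheel '[{"hand":1,"offset":[-30,0,0],"angular":[0,0,0]},{"hand":1,"offset":[-40,0,0],"angular":[0,0,0]},{"hand":1,"offset":[-15,0,0],"angular":[0,0,0]},{"hand":1,"offset":[0,0,0],"angular":[0,0,0]}]'; python3 loc.py; python3 go.py 0.6103 -0.053 0.2 -4.3; python3 - <<'E'
from h import *
im,K,M=cam('wrist'); save('w13',im)
im,K,M=cam('scene'); save('s13',im)
E
```

```text
t: 33.88
eef_pos: [0.5377, -0.3699, 0.1691]
tcp_rot: [27.9, 88.7, -36.4]
contact_force: [-0.6, -0.4, -0.0]
finger_gap: 0.839
t: 34.22
eef_pos: [0.5364, -0.3701, 0.2586]
tcp_rot: [26.0, 88.6, -38.3]
contact_force: [0.9, -0.1, 0.2]
finger_gap: 1.001
top [261.2 183.8] [ 0.61   -0.0535] 86.0 [13. 36.] 56
top [129.4 195.1] [0.5776 0.3131] 156.0 [14. 38.] 67
top [116.9 218.6] [0.5114 0.3441] 159.2 [14. 38.] 68
scene [245.7 198.7] [ 0.6122 -0.0516] 84.5 [13. 37.] 59
scene [393.7 242.5] [0.4968 0.2837] 156.8 [15. 41.] 98
scene [374.2 262.6] [0.5729 0.2766] 159.0 [ 5. 33.] 26
t 34.32 eef [ 0.5356 -0.3693  0.2557] rot [ 24.86  88.79 -39.49] F [-0.98 -0.13 -1.38] gap 0.997
jaw now -64.4 toolx [ 0.0164 -0.0135 -0.9998]
rotvec [-1.048  0.022  0.002] rows>= 8.4
offset now-axes [  52.7  203.7 -253.8] offset after-turn [ 55.7 321.   50.8] rows>= 7.9
```

View pics/w13.png

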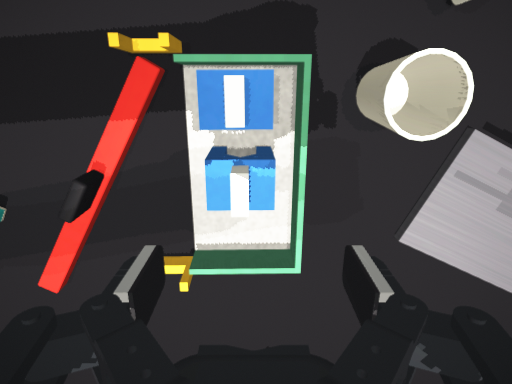

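View pics/s13.png

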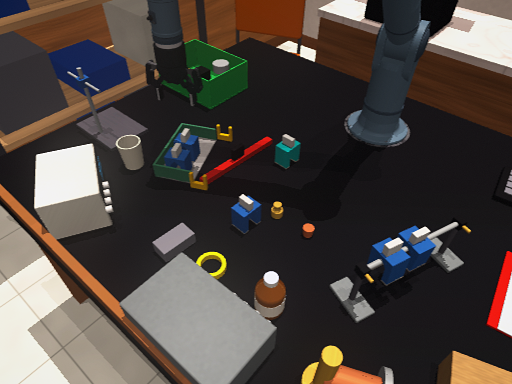

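```bash
python3 -m handwheel '[{"hand":1,"offset":[0,23,-28],"angular":[-0.12,0.02,0]},{"hand":1,"offset":[0,26,-25],"angular":[-0.12,0,0]},{"hand":1,"offset":[0,29,-22],"angular":[-0.12,0,0]},{"hand":1,"offset":[0,31,-18],"angular":[-0.12,0,0]},{"hand":1,"offset":[0,33,-14],"angular":[-0.12,0,0]}]'; python3 -m handwheel '[{"hand":1,"offset":[0,35,-10],"angular":[-0.12,0,0]},{"hand":1,"offset":[5,36,-5],"angular":[-0.12,0,0]},{"hand":1,"offset":[10,36,-1],"angular":[-0.12,0,0]},{"hand":1,"offset":[10,20,0],"angular":[-0.08,0,0]},{"hand":1,"offset":[0,0,0],"angular":[0,0,0]}]'; python3 go.py 0.6105 -0.053 0.19 -4.3
```

```text
t: 34.83
eef_pos: [0.5676, -0.1971, 0.2439]
tcp_rot: [-153.9, 89.1, 176.3]
contact_force: [0.7, 0.7, 0.6]
finger_gap: 1.0
t: 35.25
eef_pos: [0.5943, -0.0509, 0.2077]
tcp_rot: [165.7, 88.2, 163.4]
contact_force: [-1.3, 0.9, -0.6]
finger_gap: 1.001
t 35.25 eef [ 0.5943 -0.0509  0.2077] rot [165.68  88.19 163.42] F [-1.29  0.92 -0.58] gap 1.001
jaw now -2.3 toolx [-0.0303  0.009  -0.9995]
rotvec [ 0.036 -0.031 -0.007] rows>= 0.4
offset now-axes [17.2 -1.6 16.8] offset after-turn [17.7 -0.9 16.3] rows>= 0.6
```

```bash
python3 -m handwheel '[{"hand":1,"offset":[5,-1,16],"angular":[0.036,-0.031,-0.007]},{"hand":1,"offset":[25,0,0],"angular":[0,0,0]},{"hand":1,"offset":[0,0,0],"angular":[0,0,0]}]'; python3 go.py 0.6105 -0.053 0.144 -4.3
```

```text
t: 35.5
eef_pos: [0.6076, -0.049, 0.1713]
tcp_rot: [178.1, 89.6, 173.9]
contact_force: [-2.5, 0.4, -1.1]
finger_gap: 1.002
t 35.50 eef [ 0.6076 -0.049   0.1713] rot [178.09  89.55 173.85] F [-2.53  0.4  -1.12] gap 1.002
jaw now -4.2 toolx [-7.7e-03  8.0e-04 -1.0e+00]
rotvec [ 0.001 -0.008 -0.   ] rows>= 0.1
offset now-axes [27.3 -3.8  3.4] offset after-turn [27.3 -3.8  3.2] rows>= 0.7
```

```bash
python3 -m handwheel '[{"hand":1,"offset":[13,-3,3],"angular":[0.001,-0.008,0]},{"hand":1,"offset":[13,0,0],"angular":[0,0,0]},{"hand":1,"offset":[0,0,0],"angular":[0,0,0]}]'; python3 go.py 0.6105 -0.053 0.144 -4.3
```

```text
t: 35.75
eef_pos: [0.6083, -0.0552, 0.1427]
tcp_rot: [-156.1, 89.7, -160.8]
contact_force: [0.5, 0.5, 0.2]
finger_gap: 0.998
t 35.75 eef [ 0.6083 -0.0552  0.1427] rot [-156.13   89.69 -160.76] F [0.47 0.48 0.16] gap 0.998
jaw now -4.6 toolx [-0.0051 -0.0018 -1.    ]
rotvec [-0.006 -0.005  0.002] rows>= 0.1
offset now-axes [-1.3  2.4  2. ] offset after-turn [-1.3  2.4  2.1] rows>= 0.1
```

```bash
python3 -m handwheel '[{"hand":0,"offset":[0,2,2],"angular":[0,0,0]},{"hand":0,"offset":[0,0,0],"angular":[0,0,0]},{"hand":0,"offset":[0,0,0],"angular":[0,0,0]},{"hand":0,"offset":[0,0,0],"angular":[0,0,0]},{"hand":0,"offset":[0,0,0],"angular":[0,0,0]}]' 60; python3 -m handwheel '[{"hand":0,"offset":[0,0,0],"angular":[0,0,0]},{"hand":0,"offset":[0,0,0],"angular":[0,0,0]},{"hand":0,"offset":[0,0,0],"angular":[0,0,0]},{"hand":0,"offset":[0,0,0],"angular":[0,0,0]}]';python3 -m handwheel '[{"hand":0,"offset":[0,5,0],"angular":[0,0,0]},{"hand":0,"offset":[0,5,0],"angular":[0,0,0]},{"hand":0,"offset":[0,5,0],"angular":[0,0,0]}]'; python3 -m handwheel '[{"hand":0,"offset":[0,5,0],"angular":[0,0,0]}]'; python3 -m handwheel '[{"hand":0,"offset":[0,5,0],"angular":[0,0,0]}]';  python3 -m handwheel '[{"hand":0,"offset":[0,5,0],"angular":[0,0,0]}]'; python3 -m handwheel '[{"hand":0,"offset":[0,5,0],"angular":[0,0,0]}]'; python3 -m handwheel '[{"hand":0,"offset":[0,5,0],"angular":[0,0,0]}]'
```

```text
t: 36.17
eef_pos: [0.6105, -0.0564, 0.1447]
tcp_rot: [-142.1, 89.7, -147.0]
contact_force: [-0.3, 0.2, -0.3]
finger_gap: 0.299
t: 36.5
eef_pos: [0.6111, -0.0565, 0.1455]
tcp_rot: [-117.2, 89.8, -122.1]
contact_force: [0.3, 0.1, -1.7]
finger_gap: 0.145
t: 36.75
eef_pos: [0.6116, -0.0447, 0.1456]
tcp_rot: [-105.6, 89.5, -110.8]
contact_force: [1.3, -2.4, -2.0]
finger_gap: 0.149
t: 36.83
eef_pos: [0.612, -0.0397, 0.1456]
tcp_rot: [-105.3, 89.5, -110.5]
contact_force: [-0.8, -2.5, -0.9]
finger_gap: 0.143
t: 36.92
eef_pos: [0.6124, -0.0345, 0.1457]
tcp_rot: [-104.5, 89.5, -109.7]
contact_force: [-0.1, -1.7, -0.3]
finger_gap: 0.151
t: 37.0
eef_pos: [0.6129, -0.029, 0.1457]
tcp_rot: [-104.4, 89.5, -109.6]
contact_force: [-0.1, -0.9, -1.5]
finger_gap: 0.148
t: 37.08
eef_pos: [0.6134, -0.0233, 0.1456]
tcp_rot: [-104.8, 89.5, -110.0]
contact_force: [0.2, -2.5, -1.6]
finger_gap: 0.144
t: 37.17
eef_pos: [0.6139, -0.0176, 0.1456]
tcp_rot: [-104.5, 89.5, -109.7]
contact_force: [-0.8, -2.0, -1.1]
finger_gap: 0.144
```

```bash
python3 -m handwheel '[{"hand":0,"offset":[-15,0,0],"angular":[0,0,0]},{"hand":0,"offset":[-35,0,0],"angular":[0,0,0]},{"hand":0,"offset":[-41,0,0],"angular":[0,0,0]},{"hand":0,"offset":[-41,0,0],"angular":[0,0,0]},{"hand":0,"offset":[-30,0,0],"angular":[0,0,0]}]' 60; python3 go.py 0.436 0.3474 0.30 68
```

```text
t: 37.58
eef_pos: [0.6027, -0.005, 0.2959]
tcp_rot: [-170.2, 87.2, -174.9]
contact_force: [1.5, -0.7, -7.1]
finger_gap: 0.143
t 37.58 eef [ 0.6027 -0.005   0.2959] rot [-170.22   87.25 -174.88] F [ 1.55 -0.73 -7.12] gap 0.143
jaw now -4.7 toolx [-0.0478 -0.0043 -0.9988]
rotvec [-1.268 -0.046 -0.023] rows>= 10.2
offset now-axes [   2.4  337.7 -194.8] offset after-turn [ -4.1 286.6 264.3] rows>= 9.3
```

```bash
python3 -m handwheel '[{"hand":0,"offset":[-8,23,-22],"angular":[-0.12,-0.046,-0.023]},{"hand":0,"offset":[-6,25,-20],"angular":[-0.12,-0.01,-0.01]},{"hand":0,"offset":[-6,27,-16],"angular":[-0.12,-0.01,-0.01]},{"hand":0,"offset":[-6,29,-13],"angular":[-0.12,-0.01,-0.01]},{"hand":0,"offset":[-6,31,-9],"angular":[-0.12,-0.01,-0.01]}]'; python3 go.py 0.4 0.24 0.315 68
```

```text
t: 38.0
eef_pos: [0.5, 0.1126, 0.3293]
tcp_rot: [-77.6, 85.2, -47.8]
contact_force: [-0.4, 0.5, -8.4]
finger_gap: 0.148
t 38.00 eef [0.5    0.1126 0.3293] rot [-77.61  85.21 -47.77] F [-0.43  0.46 -8.4 ] gap 0.148
jaw now 29.9 toolx [ 0.0561 -0.0618 -0.9965]
rotvec [-0.666 -0.01   0.085] rows>= 5.4
offset now-axes [  0.8 160.9 -23.5] offset after-turn [ 14.3 140.5  80.7] rows>= 3.9
```

```bash
python3 -m handwheel '[{"hand":0,"offset":[0,28,-5],"angular":[-0.1,0,0.06]},{"hand":0,"offset":[0,29,-2],"angular":[-0.11,0,0.025]},{"hand":0,"offset":[0,29,2],"angular":[-0.11,0,0]},{"hand":0,"offset":[0,29,6],"angular":[-0.11,0,0]},{"hand":0,"offset":[0,15,5],"angular":[-0.11,0,0]}]'; python3 go.py 0.4 0.24 0.315 68
```

```text
t: 38.42
eef_pos: [0.3991, 0.2219, 0.3232]
tcp_rot: [77.7, 88.9, 140.6]
contact_force: [-0.8, 0.9, -9.1]
finger_gap: 0.143
t 38.42 eef [0.3991 0.2219 0.3232] rot [ 77.69  88.86 140.57] F [-0.81  0.89 -9.13] gap 0.143
jaw now 62.9 toolx [-0.0154  0.0126 -0.9998]
rotvec [-0.089  0.005 -0.019] rows>= 0.7
offset now-axes [ 8.5  7.3 16.5] offset after-turn [ 8.2  5.9 17.1] rows>= 0.5
```

```bash
python3 -m handwheel '[{"hand":0,"offset":[0,0,10],"angular":[-0.089,0.005,-0.019]},{"hand":0,"offset":[0,0,25],"angular":[0,0,0]},{"hand":0,"offset":[0,0,25],"angular":[0,0,0]},{"hand":0,"offset":[0,0,0],"angular":[0,0,0]}]'; python3 go.py 0.436 0.3474 0.30 68.2
```

```text
t: 38.75
eef_pos: [0.409, 0.2811, 0.3178]
tcp_rot: [121.5, 88.9, -169.4]
contact_force: [0.9, 2.4, -7.5]
finger_gap: 0.146
t 38.75 eef [0.409  0.2811 0.3178] rot [ 121.53   88.89 -169.36] F [ 0.93  2.37 -7.46] gap 0.146
jaw now 69.1 toolx [-0.0191 -0.0036 -0.9998]
rotvec [ 0.016 -0.01  -0.016] rows>= 0.2
offset now-axes [17.1 -1.9 71.7] offset after-turn [17.8 -0.4 71.6] rows>= 1.8
```

```bash
python3 -m handwheel '[{"hand":0,"offset":[0,0,25],"angular":[0.016,-0.01,-0.016]},{"hand":0,"offset":[0,0,25],"angular":[0,0,0]},{"hand":0,"offset":[0,0,15],"angular":[0,0,0]},{"hand":0,"offset":[0,0,0],"angular":[0,0,0]}]'; python3 go.py 0.436 0.3474 0.28 68.2;python3 - <<'E'
from h import *
im,K,M=cam('wrist'); save('w14',im)
E
```

```text
t: 39.08
eef_pos: [0.4262, 0.3414, 0.3115]
tcp_rot: [146.3, 89.0, -145.4]
contact_force: [-0.1, 1.4, -7.0]
finger_gap: 0.147
t 39.08 eef [0.4262 0.3414 0.3115] rot [ 146.35   88.96 -145.42] F [-0.07  1.36 -6.98] gap 0.147
jaw now 68.2 toolx [-0.0149 -0.0103 -0.9998]
rotvec [ 0.001 -0.015 -0.01 ] rows>= 0.1
offset now-axes [31.3 -7.2  9.6] offset after-turn [31.5 -6.8  9.2] rows>= 0.8
```

View pics/w14.png

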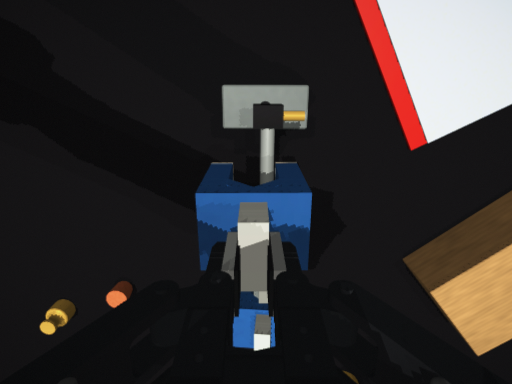

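```bash
python3 -m handwheel '[{"hand":0,"offset":[5,-6,9],"angular":[0,-0.015,-0.01]},{"hand":0,"offset":[12,0,0],"angular":[0,0,0]},{"hand":0,"offset":[10,0,0],"angular":[0,0,0]},{"hand":0,"offset":[0,0,0],"angular":[0,0,0]}]'; python3 go.py 0.436 0.3474 0.219 68.2
```

```text
t: 39.47
eef_pos: [0.4314, 0.3418, 0.2789]
tcp_rot: [159.0, 89.3, -132.9]
contact_force: [-1.4, -1.0, -8.3]
finger_gap: 0.147
t 39.47 eef [0.4314 0.3418 0.2789] rot [ 158.98   89.25 -132.88] F [-1.37 -0.97 -8.31] gap 0.147
jaw now 68.1 toolx [-0.0089 -0.0096 -0.9999]
rotvec [-0.001 -0.012 -0.005] rows>= 0.1
offset now-axes [59.8 -2.5  7.7] offset after-turn [59.9 -2.2  6.9] rows>= 1.4
```

```bash
python3 -m handwheel '[{"hand":0,"offset":[2,-2,8],"angular":[-0.001,-0.012,-0.005]},{"hand":0,"offset":[10,0,0],"angular":[0,0,0]},{"hand":0,"offset":[10,0,0],"angular":[0,0,0]}]'; python3 go.py 0.436 0.3474 0.219 68.2
```

```text
t: 39.72
eef_pos: [0.4366, 0.347, 0.2556]
tcp_rot: [-3.3, 90.0, 64.7]
contact_force: [-0.6, -0.3, -8.8]
finger_gap: 0.143
t 39.72 eef [0.4366 0.347  0.2556] rot [-3.33 89.98 64.72] F [-0.56 -0.35 -8.85] gap 0.143
jaw now 68.1 toolx [ 2.e-04  3.e-04 -1.e+00]
rotvec [-0.003  0.     0.   ] rows>= 0.0
offset now-axes [36.6  0.7  0.2] offset after-turn [36.6  0.7  0.2] rows>= 0.9
```

```bash
python3 -m handwheel '[{"hand":0,"offset":[12,0,0],"angular":[0,0,0]},{"hand":0,"offset":[12,0,0],"angular":[0,0,0]},{"hand":0,"offset":[5,0,0],"angular":[0,0,0]}]'; python3 -m handwheel '[{"hand":0,"offset":[2,0,0],"angular":[0,0,0]}]';python3 -m handwheel '[{"hand":0,"offset":[2,0,0],"angular":[0,0,0]}]'; python3 go.py 0.436 0.3474 0.219 68.2
```

```text
t: 39.97
eef_pos: [0.4361, 0.3465, 0.2227]
tcp_rot: [149.0, 89.9, -142.9]
contact_force: [-0.4, -0.7, -7.9]
finger_gap: 0.145
t: 40.05
eef_pos: [0.4359, 0.3463, 0.2195]
tcp_rot: [153.1, 89.9, -138.9]
contact_force: [-0.2, 1.7, -1.2]
finger_gap: 0.145
t: 40.13
eef_pos: [0.4363, 0.347, 0.2187]
tcp_rot: [131.3, 89.9, -160.7]
contact_force: [-5.0, -3.2, 13.7]
finger_gap: 0.148
t 40.13 eef [0.4363 0.347  0.2187] rot [ 131.31   89.86 -160.67] F [-4.99 -3.2  13.73] gap 0.148
jaw now 68.0 toolx [-2.3e-03 -8.0e-04 -1.0e+00]
rotvec [-0.003 -0.002 -0.002] rows>= 0.0
offset now-axes [-0.3  0.4  0.3] offset after-turn [-0.3  0.4  0.3] rows>= 0.0
```

```bash
python3 -m handwheel '[{"hand":1,"offset":[0,0,0],"angular":[0,0,0]},{"hand":1,"offset":[0,0,0],"angular":[0,0,0]},{"hand":1,"offset":[0,0,0],"angular":[0,0,0]},{"hand":1,"offset":[0,0,0],"angular":[0,0,0]},{"hand":1,"offset":[0,0,0],"angular":[0,0,0]}]'; python3 -m handwheel '[{"hand":1,"offset":[-30,0,0],"angular":[0,0,0]},{"hand":1,"offset":[-40,0,0],"angular":[0,0,0]},{"hand":1,"offset":[0,0,-30],"angular":[0,0,0]},{"hand":1,"offset":[0,0,-40],"angular":[0,0,0]},{"hand":1,"offset":[0,0,-40],"angular":[0,0,0]}]'; python3 - <<'E'
from h import *
im,K,M=cam('scene'); save('s15',im,(300,180,480,320),4)
im,K,M=cam('top'); save('t15',im)
im,K,M=cam('top'); save('t15c',im,(300,160,420,290),5)
H=hsv(im)
m=(((H[...,0]<6)|(H[...,0]>174))&(H[...,1]>170)&(H[...,2]>120)); m[:, :280]=0;m[:,400:]=0;m[:150]=0;m[310:]=0
ys,xs=np.where(m); P=onplane(np.c_[xs,ys],K,M,.02)[:,:2]; r=cv2.minAreaRect((P*1000).astype(np.float32)); print(r)
E
```

```text
t: 40.55
eef_pos: [0.4426, 0.3518, 0.2276]
tcp_rot: [-19.2, 89.0, 48.8]
contact_force: [-0.2, 0.1, 0.5]
finger_gap: 0.846
t: 40.97
eef_pos: [0.4036, 0.257, 0.3027]
tcp_rot: [-26.3, 88.1, 42.4]
contact_force: [0.6, -0.9, 0.9]
finger_gap: 0.998
((446.39788818359375, -231.4424591064453), (24.79857063293457, 278.1810607910156), 85.55793762207031)
```

View pics/s15.png

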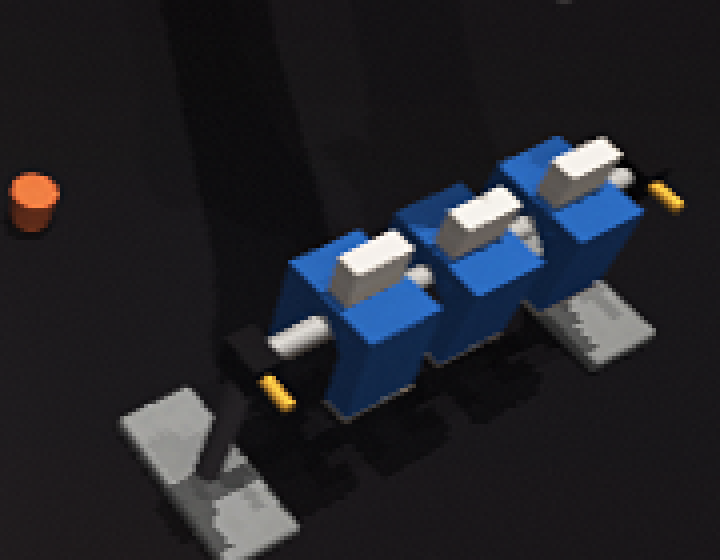

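View pics/t15.png

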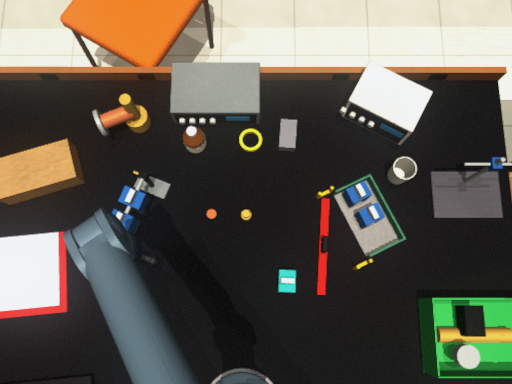

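View pics/t15c.png

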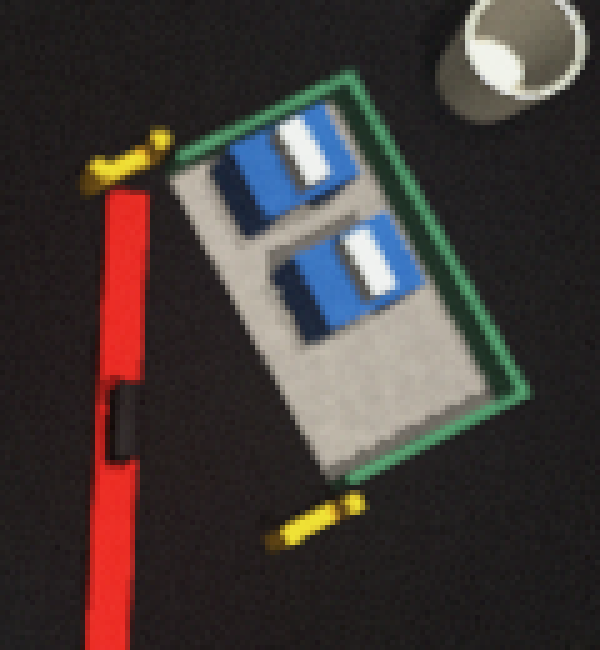

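```bash
python3 - <<'E'
from h import *
im,K,M=cam('top')
print(onplane([(324.4,244.4)],K,M,.06),onplane([(287,276)],K,M,.09), manip.sense()['joint_pos'].round(1))
E
python3 go.py 0.4464 -0.2314 0.3 -94.4
```

```text
[[ 0.44346855 -0.22946529  0.06      ]] [[ 0.35486643 -0.12197015  0.09      ]] [-65.1   1.6  28.7 116.9  -1.2  60.1  32.5]
t 41.17 eef [0.4025 0.2551 0.301 ] rot [-21.83  88.36  46.6 ] F [-0.11  1.63 -0.29] gap 1.000
jaw now 68.4 toolx [ 0.0196  0.0208 -0.9996]
rotvec [-0.3    0.025  0.015] rows>= 2.4
offset now-axes [  -8.2 -219.7 -436.2] offset after-turn [   1.   -81.1 -481.7] rows>= 11.7
```

```bash
python3 -m handwheel '[{"hand":1,"offset":[0,-16,-31],"angular":[0.12,0.02,0.01]},{"hand":1,"offset":[0,-20,-29],"angular":[0.12,0,0]},{"hand":1,"offset":[0,-23,-26],"angular":[0.12,0,0]},{"hand":1,"offset":[0,-26,-23],"angular":[0.12,0,0]},{"hand":1,"offset":[0,-29,-20],"angular":[0.12,0,0]}]'; python3 -m handwheel '[{"hand":1,"offset":[0,-31,-16],"angular":[0.12,0,0]},{"hand":1,"offset":[0,-33,-12],"angular":[0.12,0,0]},{"hand":1,"offset":[0,-34,-8],"angular":[0.12,0,0]},{"hand":1,"offset":[0,-35,-4],"angular":[0.12,0,0]},{"hand":1,"offset":[0,-35,0],"angular":[0.12,0,0]}]';python3 go.py 0.4464 -0.2314 0.25 -50
```

```text
t: 41.58
eef_pos: [0.4255, 0.0924, 0.3033]
tcp_rot: [9.1, 88.9, 43.2]
contact_force: [0.2, -0.1, 0.1]
finger_gap: 0.996
t: 42.0
eef_pos: [0.4528, -0.0848, 0.3064]
tcp_rot: [27.0, 88.2, 25.4]
contact_force: [1.1, 0.0, -1.0]
finger_gap: 0.999
t 42.00 eef [ 0.4528 -0.0848  0.3064] rot [26.96 88.18 25.44] F [ 1.06  0.02 -1.01] gap 0.999
jaw now -1.5 toolx [ 0.0288  0.0137 -0.9995]
rotvec [ 0.846  0.021 -0.026] rows>= 6.8
offset now-axes [  54.2 -147.6   -4.1] offset after-turn [ 56.4 -99.2 108.2] rows>= 3.8
```

```bash
python3 -m handwheel '[{"hand":1,"offset":[5,-28,0],"angular":[0.12,0.02,-0.02]},{"hand":1,"offset":[5,-28,3],"angular":[0.12,0,0]},{"hand":1,"offset":[5,-27,6],"angular":[0.12,0,0]},{"hand":1,"offset":[5,-26,9],"angular":[0.12,0,0]},{"hand":1,"offset":[5,-18,9],"angular":[0.12,0,0]}]'; python3 -m handwheel '[{"hand":1,"offset":[0,0,0],"angular":[0.12,0,0]},{"hand":1,"offset":[0,0,0],"angular":[0.12,0,0]},{"hand":1,"offset":[0,0,0],"angular":[0.12,0,0]},{"hand":1,"offset":[0,0,0],"angular":[0.12,0,0]},{"hand":1,"offset":[0,0,0],"angular":[0.12,0,0]}]';python3 go.py 0.4464 -0.2314 0.2 -94.4;  python3 - <<'E'
from h import *
im,K,M=cam('wrist'); save('w16',im); print(proj([[.4464,-.2314,.06],[.4435,-.2295,.06]],K,M))
E
```

```text
t: 42.42
eef_pos: [0.4571, -0.2246, 0.2881]
tcp_rot: [7.3, 88.3, -29.8]
contact_force: [0.1, -0.4, 1.0]
finger_gap: 0.998
t: 42.83
eef_pos: [0.4644, -0.2317, 0.2916]
tcp_rot: [27.3, 87.5, -45.5]
contact_force: [-0.5, -0.7, -0.6]
finger_gap: 1.004
t 42.83 eef [ 0.4644 -0.2317  0.2916] rot [ 27.29  87.47 -45.54] F [-0.45 -0.67 -0.57] gap 1.004
jaw now -72.9 toolx [ 0.031  -0.0316 -0.999 ]
rotvec [ 0.376  0.035 -0.027] rows>= 3.0
offset now-axes [ 90.9 -19.   -9.1] offset after-turn [ 91.6 -18.    1.1] rows>= 2.2
[[239.7214173  187.31020624]
 [237.13848711 189.39323802]]
```

View pics/w16.png

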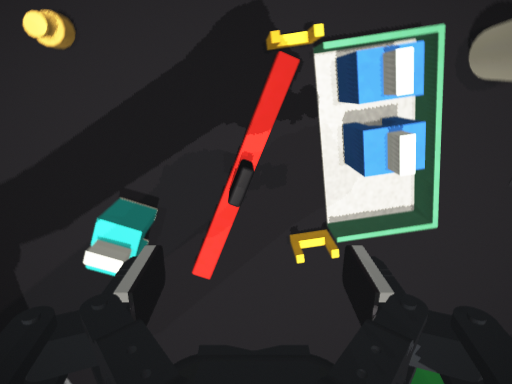

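```bash
python3 -m handwheel '[{"hand":1,"offset":[10,-9,-3],"angular":[0.12,0.035,-0.027]},{"hand":1,"offset":[20,-9,0],"angular":[0.12,0,0]},{"hand":1,"offset":[20,0,0],"angular":[0.12,0,0]},{"hand":1,"offset":[20,0,0],"angular":[0.02,0,0]},{"hand":1,"offset":[0,0,0],"angular":[0,0,0]}]'; python3 go.py 0.4453 -0.2308 0.16 -94.4
```

```text
t: 43.3
eef_pos: [0.4577, -0.2317, 0.2228]
tcp_rot: [32.8, 89.0, -61.1]
contact_force: [0.1, 0.8, 0.7]
finger_gap: 1.002
t 43.30 eef [ 0.4577 -0.2317  0.2228] rot [ 32.77  89.04 -61.11] F [0.05 0.84 0.67] gap 1.002
jaw now -93.9 toolx [ 0.0081 -0.0146 -0.9999]
rotvec [ 0.009  0.014 -0.009] rows>= 0.2
offset now-axes [ 62.7 -13.   -1. ] offset after-turn [ 62.8 -12.4   0. ] rows>= 1.5
```

```bash
python3 -m handwheel '[{"hand":1,"offset":[20,-12,0],"angular":[0.009,0.014,-0.009]},{"hand":1,"offset":[30,0,0],"angular":[0,0,0]},{"hand":1,"offset":[20,0,0],"angular":[0,0,0]},{"hand":1,"offset":[0,0,0],"angular":[0,0,0]}]'; python3 go.py 0.4453 -0.2308 0.1 -94.4;  python3 - <<'E'
from h import *
im,K,M=cam('wrist'); save('w17',im); print(proj([[.4453,-.2308,.06]],K,M))
E
```

```text
t: 43.63
eef_pos: [0.454, -0.2309, 0.1539]
tcp_rot: [54.7, 89.5, -38.5]
contact_force: [-0.1, 0.7, -0.2]
finger_gap: 1.004
t 43.63 eef [ 0.454  -0.2309  0.1539] rot [ 54.69  89.53 -38.54] F [-0.13  0.68 -0.2 ] gap 1.004
jaw now -93.2 toolx [ 0.0064 -0.0051 -1.    ]
rotvec [ 0.02   0.005 -0.007] rows>= 0.2
offset now-axes [53.8 -9.1  0.1] offset after-turn [53.9 -8.7  0.6] rows>= 1.3
[[253.87215429 240.72238787]]
```

View pics/w17.png

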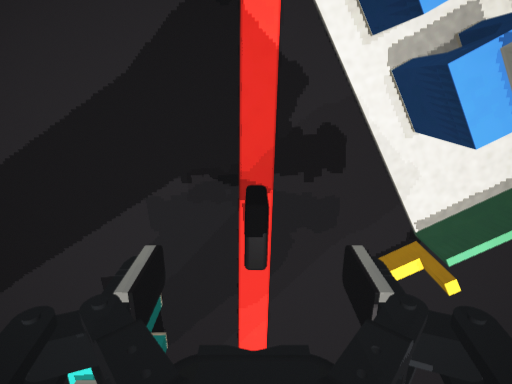

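```bash
python3 -m handwheel '[{"hand":1,"offset":[10,-13,1],"angular":[0.02,0.005,-0.007]},{"hand":1,"offset":[15,0,0],"angular":[0,0,0]},{"hand":1,"offset":[15,0,0],"angular":[0,0,0]},{"hand":1,"offset":[0,0,0],"angular":[0,0,0]}]'; python3 go.py 0.441 -0.232 0.099 -94.4;  python3 - <<'E'
from h import *
im,K,M=cam('wrist'); save('w18',im)
E
```

```text
t: 44.02
eef_pos: [0.4465, -0.2335, 0.1197]
tcp_rot: [77.7, 89.3, -16.4]
contact_force: [-0.5, 1.4, 0.0]
finger_gap: 1.0
t 44.02 eef [ 0.4465 -0.2335  0.1197] rot [ 77.69  89.27 -16.44] F [-0.46  1.38  0.02] gap 1.000
jaw now -94.1 toolx [ 0.0123 -0.0036 -0.9999]
rotvec [ 0.005  0.003 -0.013] rows>= 0.1
offset now-axes [20.6 -5.9 -1.2] offset after-turn [20.7 -5.6 -1.1] rows>= 0.5
```

View pics/w18.png

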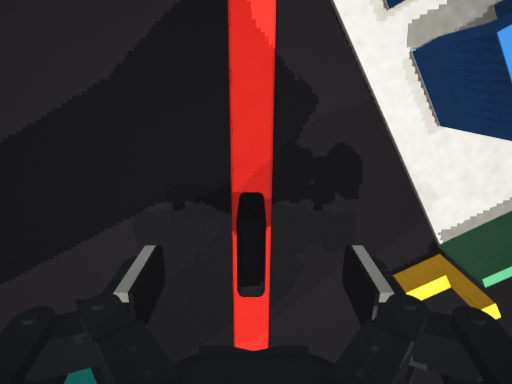

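```bash
python3 -m handwheel '[{"hand":1,"offset":[10,-4,-1.5],"angular":[0.005,0.003,-0.013]},{"hand":1,"offset":[10,0,0],"angular":[0,0,0]},{"hand":1,"offset":[0,0,0],"angular":[0,0,0]}]'; python3 go.py 0.441 -0.232 0.099 -94.4
```

```text
t: 44.32
eef_pos: [0.4457, -0.2335, 0.103]
tcp_rot: [79.3, 89.6, -15.1]
contact_force: [-0.1, 1.0, 0.3]
finger_gap: 1.0
t 44.32 eef [ 0.4457 -0.2335  0.103 ] rot [ 79.34  89.57 -15.08] F [-0.11  0.96  0.28] gap 1.000
jaw now -94.4 toolx [ 0.0072 -0.0019 -1.    ]
rotvec [-0.     0.001 -0.007] rows>= 0.1
offset now-axes [ 3.9 -4.8 -1.1] offset after-turn [ 4.  -4.7 -1.1] rows>= 0.2
```

```bash
python3 -m handwheel '[{"hand":1,"offset":[3,-4,-1],"angular":[0,0.001,-0.007]},{"hand":0,"offset":[0,0,0],"angular":[0,0,0]},{"hand":0,"offset":[0,0,0],"angular":[0,0,0]},{"hand":0,"offset":[0,0,0],"angular":[0,0,0]},{"hand":0,"offset":[0,0,0],"angular":[0,0,0]}]' 60; python3 -m handwheel '[{"hand":0,"offset":[0,0,0],"angular":[0,0,0]},{"hand":0,"offset":[0,0,0],"angular":[0,0,0]},{"hand":0,"offset":[0,0,0],"angular":[0,0,0]},{"hand":0,"offset":[0,0,0],"angular":[0,0,0]},{"hand":0,"offset":[0,0,0],"angular":[0,0,0]}]'; python3 go.py 0.441 -0.232 0.099 -94.4
```

```text
t: 44.73
eef_pos: [0.4418, -0.2323, 0.1003]
tcp_rot: [42.2, 90.0, -52.2]
contact_force: [0.9, -0.6, -0.3]
finger_gap: 0.454
t: 45.15
eef_pos: [0.4421, -0.2323, 0.1007]
tcp_rot: [66.3, 89.9, -28.1]
contact_force: [-0.6, 0.6, 0.7]
finger_gap: 0.153
t 45.15 eef [ 0.4421 -0.2323  0.1007] rot [ 66.25  89.92 -28.15] F [-0.64  0.64  0.65] gap 0.153
jaw now -94.4 toolx [ 1.2e-03 -7.0e-04 -1.0e+00]
rotvec [ 0.     0.001 -0.001] rows>= 0.0
offset now-axes [ 1.7 -1.1 -0.3] offset after-turn [ 1.7 -1.1 -0.3] rows>= 0.0
```

```bash
python3 -m handwheel '[{"hand":0,"offset":[-15,0,0],"angular":[0,0,0]},{"hand":0,"offset":[-35,0,0],"angular":[0,0,0]},{"hand":0,"offset":[-40,0,0],"angular":[0,0,0]},{"hand":0,"offset":[-40,0,0],"angular":[0,0,0]},{"hand":0,"offset":[0,0,0],"angular":[0,0,0]}]'; python3 go.py 0.498 -0.2874 0.25 -64.3;  python3 - <<'E'
from h import *
im,K,M=cam('wrist'); save('w19',im)
im,K,M=cam('top'); save('t19c',im,(310,170,390,280),7)
E
```

```text
t: 45.57
eef_pos: [0.4378, -0.23, 0.2301]
tcp_rot: [-96.7, 89.1, 168.8]
contact_force: [1.4, -1.4, -2.3]
finger_gap: 0.155
t 45.57 eef [ 0.4378 -0.23    0.2301] rot [-96.73  89.13 168.84] F [ 1.44 -1.4  -2.26] gap 0.155
jaw now -94.4 toolx [-0.0149  0.0029 -0.9999]
rotvec [-0.526 -0.006  0.014] rows>= 4.2
offset now-axes [-21.   64.1  52.5] offset after-turn [-19.9  29.3  77.8] rows>= 2.0
```

View pics/w19.png

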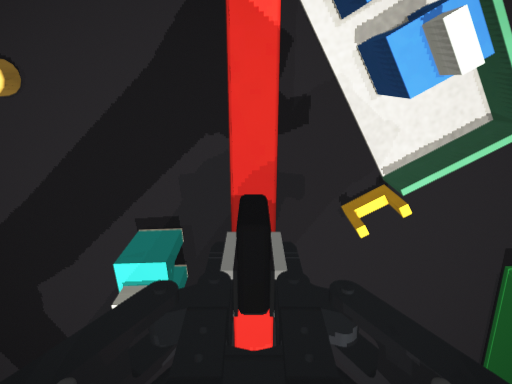

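View pics/t19c.png

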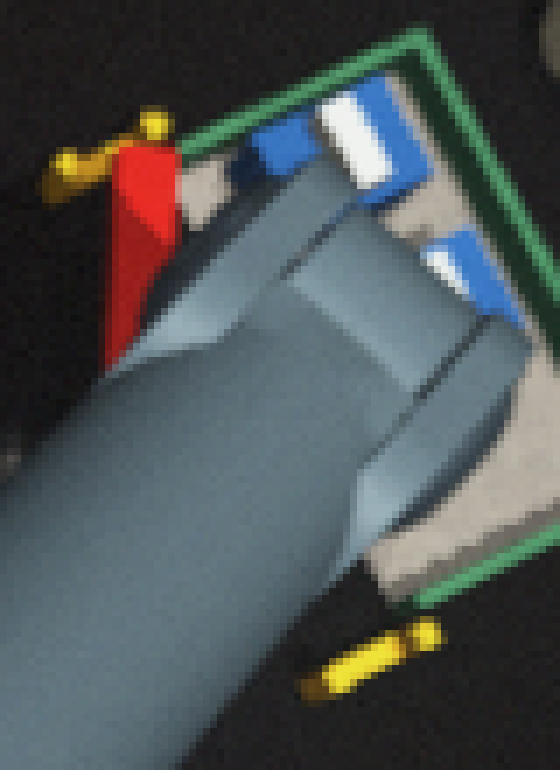

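```bash
python3 - <<'E'
from h import *
_,K,M=cam('top')
print('k1 prongs top', onplane([(319.6,193.3),(332.1,187.9)],K,M,.052)[:,:2], onplane([(319.6,193.3),(332.1,187.9)],K,M,.052)[:,:2].mean(0))
print('k2 top prong', onplane([(370.9,260.7)],K,M,.052)[:,:2],'notch', onplane([(361.4,265)],K,M,.02)[:,:2])
im,K,M=cam('wrist'); H=hsv(im)
m=((H[...,0]>22)&(H[...,0]<34)&(H[...,1]>120)&(H[...,2]>200)).astype(np.uint8); m[:, :330]=0
nl,L,S,C=cv2.connectedComponentsWithStats(m)
for i in range(1,nl):
    if S[i,4]>10: print(C[i],S[i,4],'z52',onplane([C[i]],K,M,.052)[0,:2].round(4),'z20',onplane([C[i]],K,M,.02)[0,:2].round(4))
save('w19c',im,(330,170,430,250),6)
E
```

```text
k1 prongs top [[ 0.59124636 -0.22147154]
 [ 0.60714475 -0.25782588]] [ 0.59919555 -0.23964871]
k2 top prong [[ 0.39894044 -0.35853909]] notch [[ 0.3894584  -0.33878061]]
[378.57264957 202.50997151] 351 z52 [ 0.406  -0.3283] z20 [ 0.3915 -0.341 ]
[414.35897436 206.70940171] 117 z52 [ 0.4    -0.3585] z20 [ 0.3847 -0.3752]
[369.83486239 228.0733945 ] 109 z52 [ 0.3825 -0.3223] z20 [ 0.3649 -0.3342]
```

View pics/w19c.png

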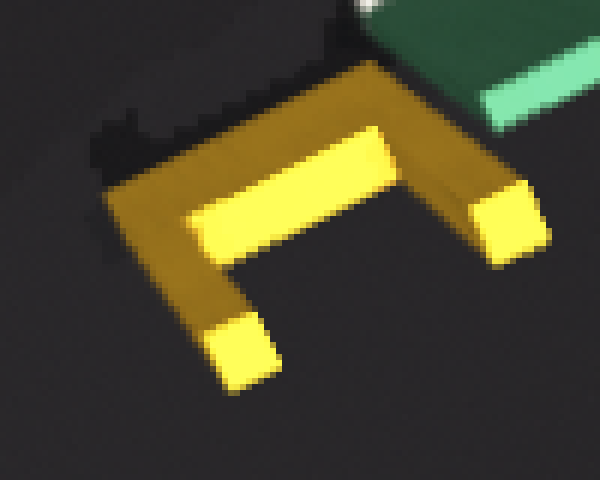

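```bash
python3 -m handwheel '[{"hand":0,"offset":[-5,0,0],"angular":[-0.105,-0.006,0.014]},{"hand":0,"offset":[-5,0,0],"angular":[-0.105,0,0]},{"hand":0,"offset":[-5,0,0],"angular":[-0.105,0,0]},{"hand":0,"offset":[-5,0,0],"angular":[-0.105,0,0]},{"hand":0,"offset":[0,0,0],"angular":[-0.105,0,0]}]'; python3 go.py 0.4955 -0.2895 0.23 -64.1
```

```text
t: 46.18
eef_pos: [0.4255, -0.2229, 0.2327]
tcp_rot: [-123.3, 87.8, 173.7]
contact_force: [1.0, -0.0, -3.6]
finger_gap: 0.154
t 46.18 eef [ 0.4255 -0.2229  0.2327] rot [-123.25   87.81  173.67] F [ 0.99 -0.01 -3.57] gap 0.154
jaw now -63.1 toolx [-0.038   0.0042 -0.9993]
rotvec [ 0.018 -0.021  0.032] rows>= 0.3
offset now-axes [-0.2 32.3 91.1] offset after-turn [ 2.7 33.9 90.5] rows>= 2.3
```

```bash
python3 -m handwheel '[{"hand":0,"offset":[0,11,28],"angular":[0.018,-0.021,0.032]},{"hand":0,"offset":[0,11,28],"angular":[0,0,0]},{"hand":0,"offset":[0,11,28],"angular":[0,0,0]},{"hand":0,"offset":[0,0,0],"angular":[0,0,0]}]'; python3 go.py 0.4955 -0.2895 0.2 -64.1
```

```text
t: 46.52
eef_pos: [0.4872, -0.2799, 0.2192]
tcp_rot: [-153.5, 88.7, 142.7]
contact_force: [1.0, -0.9, -2.3]
finger_gap: 0.157
t 46.52 eef [ 0.4872 -0.2799  0.2192] rot [-153.48   88.74  142.7 ] F [ 0.99 -0.88 -2.31] gap 0.157
jaw now -63.8 toolx [-0.0174  0.0133 -0.9998]
rotvec [ 0.005 -0.02   0.01 ] rows>= 0.2
offset now-axes [18.9  3.4 12.6] offset after-turn [19.2  3.2 12.3] rows>= 0.6
```

```bash
python3 -m handwheel '[{"hand":0,"offset":[8,3,12],"angular":[0.005,-0.02,0.01]},{"hand":0,"offset":[10,0,0],"angular":[0,0,0]},{"hand":0,"offset":[0,0,0],"angular":[0,0,0]}]'; python3 go.py 0.4955 -0.2895 0.18 -64.1;  python3 - <<'E'
from h import *
im,K,M=cam('wrist'); save('w20',im)
E
```

```text
t: 46.77
eef_pos: [0.4913, -0.2892, 0.192]
tcp_rot: [-128.0, 89.2, 167.7]
contact_force: [-1.2, 1.7, -4.8]
finger_gap: 0.151
t 46.77 eef [ 0.4913 -0.2892  0.192 ] rot [-127.99   89.15  167.71] F [-1.23  1.71 -4.8 ] gap 0.151
jaw now -64.3 toolx [-0.0145  0.0032 -0.9999]
rotvec [-0.003 -0.009  0.012] rows>= 0.1
offset now-axes [11.9  3.8  2.2] offset after-turn [12.   3.7  2.1] rows>= 0.3
```

View pics/w20.png

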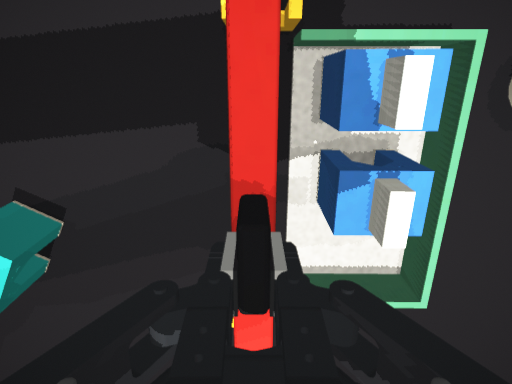

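```bash
python3 - <<'E'
from h import *
st()
im,K,M=cam('wrist'); save('w20c',im,(200,0,320,60),6)
im,K,M=cam('top'); save('t20c',im,(305,165,385,285),6)
T=toolpose();print(T[:3,2])
E
```

```text
t 46.82 eef [ 0.4915 -0.2895  0.1927] rot [-125.51   89.22  170.19] F [-0.09  0.19 -2.94] gap 0.153
[ 0.43414225 -0.90083221 -0.00467251]
```

View pics/w20c.png

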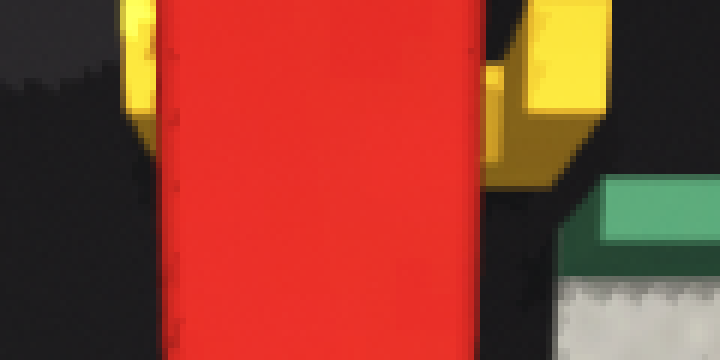

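View pics/t20c.png

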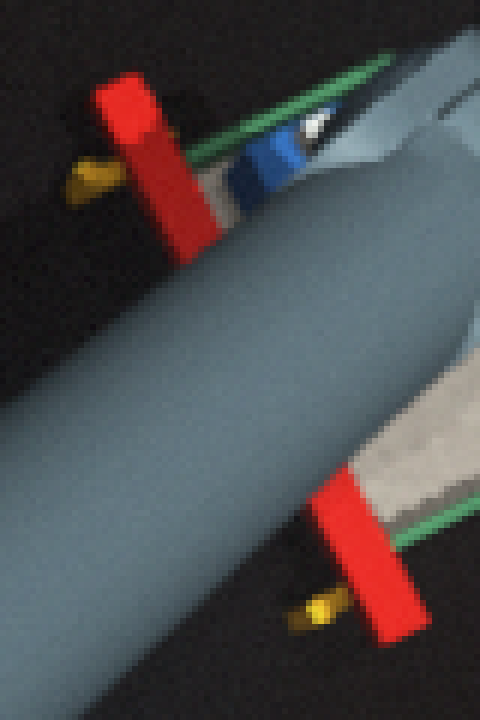

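```bash
python3 - <<'E'
from h import *
st()
im,K,M=cam('wrist'); T=toolpose()
bx=np.array([np.cos(np.radians(-64.1)),np.sin(np.radians(-64.1))]);by=np.array([-bx[1],bx[0]])
f=lambda p:(round(float(p@bx)*1000,1),round(float(p@by)*1000,1))
print('tcp',f(T[:2,3]),'mid est',f(np.array([.4955,-.2895])))
P=onplane([(220.3,18.8),(301.3,18.8),(260.8,18.8)],K,M,.052)
for p in P: print('keeper1 near edge (y should be mid+111)',f(p[:2]))
z=T[2,3]-.1007+.02
P=onplane([(228,30),(279.5,30),(230.5,100),(278.5,100)],K,M,z)
for p in P: print('bar edges',f(p[:2]))
_,K,M=cam('top')
P=onplane([(305+127/6,165+73/6),(305+(380+431)/12,165+(645+622)/12)],K,M,z)
for p in P: print('bar ends',f(p[:2]))
print('mid',f(P.mean(0)[:2]))
E
```

```text
t 46.92 eef [ 0.4928 -0.29    0.1951] rot [-121.91   89.49  173.82] F [-0.86 -0.71 -2.55] gap 0.153
tcp (476.6, 317.1) mid est (476.9, 319.3)
keeper1 near edge (y should be mid+111) (454.5, 432.8)
keeper1 near edge (y should be mid+111) (504.1, 432.7)
keeper1 near edge (y should be mid+111) (479.3, 432.8)
bar edges (464.0, 417.9)
bar edges (486.4, 417.9)
bar edges (464.3, 388.4)
bar edges (486.7, 388.4)
bar ends (480.3, 458.5)
bar ends (472.0, 179.6)
mid (476.2, 319.0)
```

```bash
python3 -m handwheel '[{"hand":0,"offset":[12,3,2],"angular":[0,-0.006,0.006]},{"hand":0,"offset":[12,0,0],"angular":[0,0,0]},{"hand":0,"offset":[5,0,0],"angular":[0,0,0]},{"hand":0,"offset":[0,0,0],"angular":[0,0,0]}]'; python3 go.py 0.4965 -0.2905 0.162 -64.1;  python3 - <<'E'
from h import *
im,K,M=cam('wrist'); save('w21c',im,(200,0,320,60),6)
im,K,M=cam('top'); save('t21c',im,(305,165,385,285),6)
st()
E
```

```text
t: 47.35
eef_pos: [0.4989, -0.2899, 0.169]
tcp_rot: [49.1, 89.5, -15.0]
contact_force: [-0.7, -0.3, -2.8]
finger_gap: 0.156
t 47.35 eef [ 0.4989 -0.2899  0.169 ] rot [ 49.1   89.53 -15.02] F [-0.74 -0.3  -2.8 ] gap 0.156
jaw now -64.1 toolx [ 0.008  -0.0021 -1.    ]
rotvec [-0.     0.005 -0.006] rows>= 0.1
offset now-axes [ 7.  -2.5 -0.5] offset after-turn [ 7.  -2.5 -0.5] rows>= 0.2
t 47.45 eef [ 0.4992 -0.2903  0.1697] rot [ 46.73  89.47 -17.4 ] F [-0.55 -0.02 -2.97] gap 0.154
```

View pics/w21c.png

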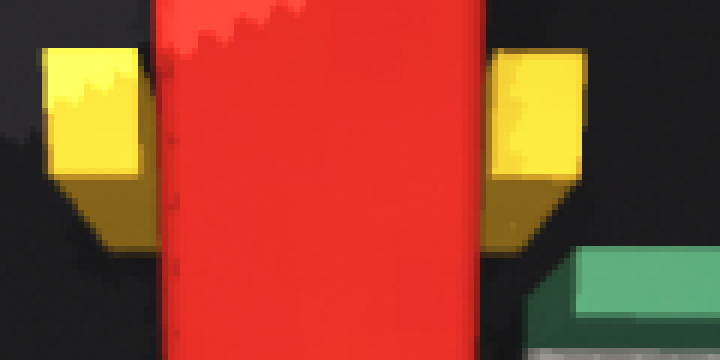

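View pics/t21c.png

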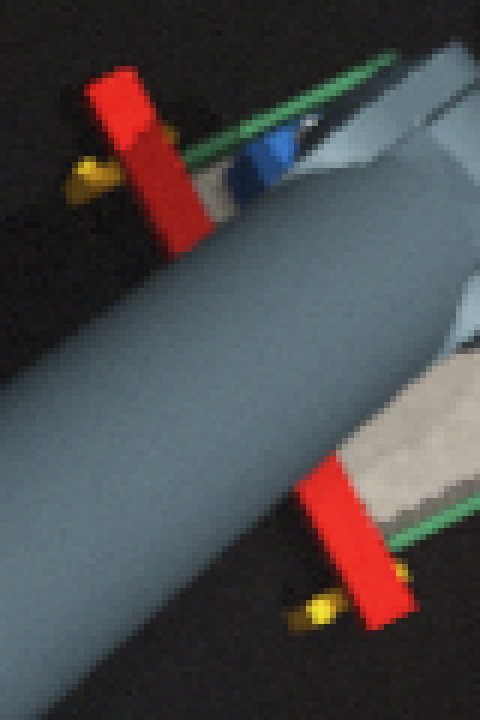

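```bash
cat > kb.py <<'E'
from h import *
import sys
# args: wrist crop pixel rows: keeper left,right,row ; bar left,right,row (full px)
a=[float(v) for v in sys.argv[1:]]
st(); im,K,M=cam('wrist'); T=toolpose()
bx=np.array([np.cos(np.radians(-64.1)),np.sin(np.radians(-64.1))]);by=np.array([-bx[1],bx[0]])
f=lambda p:(round(float(p@bx)*1000,1),round(float(p@by)*1000,1))
print('tcp',f(T[:2,3]))
P=onplane([((a[0]+a[1])/2,a[2])],K,M,.052)[0]; print('keeper1 near edge',f(P[:2]))
z=T[2,3]-.1007+.02
for i in range(3,len(a),3):
    P=onplane([((a[i]+a[i+1])/2,a[i+2])],K,M,z)[0]; print('bar c',f(P[:2]))
# bar axis as rigid: point of tool at bar underside projected
d=T[:3,:3]@np.array([.1007,0,0])+T[:3,3]; print('bar underside via tool',f(d[:2]))
E
python3 kb.py 208.3 296.7 29.2 226.7 280.2 29.2 227.3 279.5 58
```

```text
t 47.45 eef [ 0.4992 -0.2903  0.1697] rot [ 46.73  89.47 -17.4 ] F [-0.55 -0.02 -2.97] gap 0.154
tcp (479.6, 322.3)
keeper1 near edge (478.5, 431.0)
bar c (478.7, 425.2)
bar c (478.7, 413.4)
bar underside via tool (480.3, 323.0)
```

```bash
python3 -m handwheel '[{"hand":0,"offset":[6,-3,-0.5],"angular":[0,0.005,-0.006]},{"hand":0,"offset":[4,0,0],"angular":[0,0,0]},{"hand":0,"offset":[0,0,0],"angular":[0,0,0]}]';   python3 - <<'E'
from h import *
st()
im,K,M=cam('wrist'); save('w22c',im,(200,0,320,60),6)
E
python3 go.py 0.4975 -0.2915 0.15 -64.1
```

```text
t: 47.75
eef_pos: [0.4971, -0.2922, 0.1607]
tcp_rot: [32.9, 89.7, -31.2]
contact_force: [0.0, -0.2, -3.1]
finger_gap: 0.153
t 47.75 eef [ 0.4971 -0.2922  0.1607] rot [ 32.89  89.74 -31.24] F [ 0.02 -0.25 -3.11] gap 0.153
t 47.80 eef [ 0.497  -0.2924  0.1609] rot [ 30.94  89.74 -33.21] F [-0.19  0.04 -2.95] gap 0.153
jaw now -64.1 toolx [ 0.0037 -0.0025 -1.    ]
rotvec [-0.001  0.004 -0.002] rows>= 0.0
offset now-axes [10.9  0.8 -0.6] offset after-turn [10.9  0.8 -0.6] rows>= 0.3
```

View pics/w22c.png

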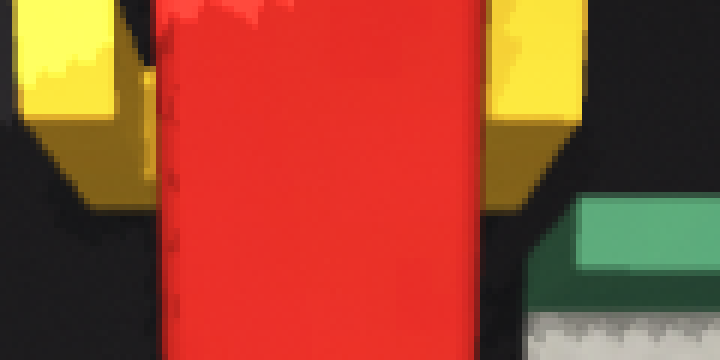

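```bash
python3 kb.py 203.3 296.7 20 226.5 280.1 20 227.3 279.5 58
```

```text
t 47.80 eef [ 0.497  -0.2924  0.1609] rot [ 30.94  89.74 -33.21] F [-0.19  0.04 -2.95] gap 0.153
tcp (480.2, 319.4)
keeper1 near edge (477.8, 430.5)
bar c (479.4, 425.6)
bar c (479.4, 410.2)
bar underside via tool (480.6, 319.7)
```

```bash
python3 -m handwheel '[{"hand":0,"offset":[1,0,-1.8],"angular":[0,0.003,-0.002]},{"hand":0,"offset":[4,0,0],"angular":[0,0,0]},{"hand":0,"offset":[4,0,0],"angular":[0,0,0]},{"hand":0,"offset":[0,0,0],"angular":[0,0,0]}]';   python3 - <<'E'
from h import *
st()
im,K,M=cam('wrist'); save('w23',im);save('w23c',im,(190,0,330,70),5)
im,K,M=cam('top'); save('t23c',im,(305,165,385,285),6)
E
python3 go.py 0.4965 -0.291 0.14 -64.1
```

```text
t: 48.18
eef_pos: [0.4967, -0.2909, 0.1518]
tcp_rot: [35.8, 89.9, -28.4]
contact_force: [-0.0, 0.7, -4.5]
finger_gap: 0.157
t 48.18 eef [ 0.4967 -0.2909  0.1518] rot [ 35.78  89.88 -28.37] F [-0.01  0.68 -4.55] gap 0.157
t 48.28 eef [ 0.4969 -0.2912  0.1524] rot [ 34.02  89.83 -30.13] F [ 0.19 -0.29 -2.59] gap 0.154
jaw now -64.2 toolx [ 0.0025 -0.0015 -1.    ]
rotvec [-0.001  0.002 -0.002] rows>= 0.0
offset now-axes [12.3 -0.3 -0.4] offset after-turn [12.4 -0.3 -0.4] rows>= 0.3
```

View pics/w23c.png

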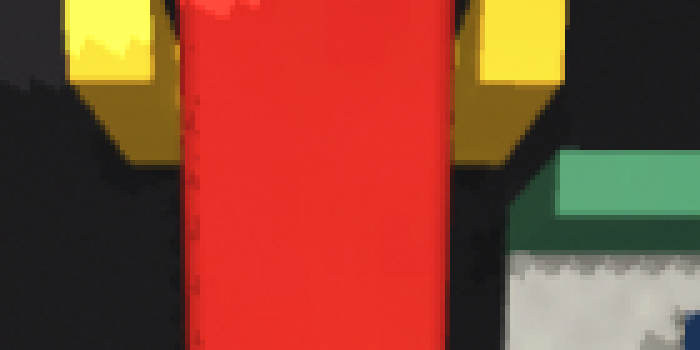

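View pics/t23c.png

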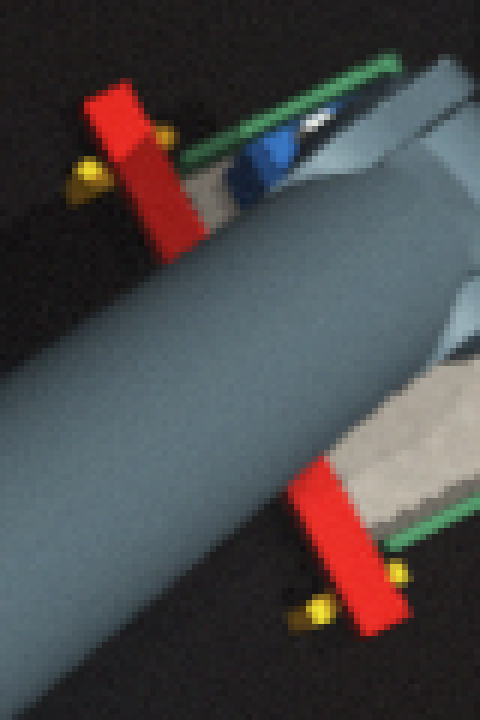

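```bash
python3 -m handwheel '[{"hand":0,"offset":[6,0,0],"angular":[0,0.002,-0.002]},{"hand":0,"offset":[6,0,0],"angular":[0,0,0]},{"hand":0,"offset":[0,0,0],"angular":[0,0,0]}]'; python3 go.py 0.4965 -0.291 0.1207 -64.1
```

```text
t: 48.53
eef_pos: [0.4974, -0.2914, 0.1397]
tcp_rot: [14.3, 89.9, -49.8]
contact_force: [-0.8, 0.8, -4.0]
finger_gap: 0.155
t 48.53 eef [ 0.4974 -0.2914  0.1397] rot [ 14.32  89.93 -49.83] F [-0.84  0.84 -3.98] gap 0.155
jaw now -64.1 toolx [ 8.e-04 -1.e-03 -1.e+00]
rotvec [-0.001  0.001 -0.   ] rows>= 0.0
offset now-axes [19.  -0.6 -0.8] offset after-turn [19.  -0.6 -0.8] rows>= 0.5
```

```bash
python3 -m handwheel '[{"hand":0,"offset":[5,0,-0.8],"angular":[0,0,0]},{"hand":0,"offset":[5,0,0],"angular":[0,0,0]}]';python3 -m handwheel '[{"hand":0,"offset":[3,0,0],"angular":[0,0,0]}]';python3 -m handwheel '[{"hand":0,"offset":[3,0,0],"angular":[0,0,0]}]'; python3 go.py 0.4965 -0.291 0.1207 -64.1
```

```text
t: 48.7
eef_pos: [0.4975, -0.291, 0.1294]
tcp_rot: [23.8, 89.9, -40.4]
contact_force: [-0.8, 0.1, -3.0]
finger_gap: 0.153
t: 48.78
eef_pos: [0.4973, -0.2909, 0.1256]
tcp_rot: [16.0, 89.9, -48.1]
contact_force: [0.7, -0.3, -2.4]
finger_gap: 0.152
t: 48.87
eef_pos: [0.4972, -0.2908, 0.1221]
tcp_rot: [8.8, 89.9, -55.4]
contact_force: [0.9, -0.1, -2.8]
finger_gap: 0.149
t 48.87 eef [ 0.4972 -0.2908  0.1221] rot [  8.79  89.92 -55.35] F [ 0.85 -0.06 -2.79] gap 0.149
jaw now -64.1 toolx [ 8.0e-04 -1.2e-03 -1.0e+00]
rotvec [-0.001  0.001 -0.   ] rows>= 0.0
offset now-axes [ 1.4 -0.7 -0.1] offset after-turn [ 1.4 -0.7 -0.1] rows>= 0.0
```

Fully inside the notches; last millimetre, then release.

```bash
python3 -m handwheel '[{"hand":0,"offset":[1,0,0],"angular":[0,0,0]}]';python3 -m handwheel '[{"hand":1,"offset":[0,0,0],"angular":[0,0,0]},{"hand":1,"offset":[0,0,0],"angular":[0,0,0]},{"hand":1,"offset":[0,0,0],"angular":[0,0,0]},{"hand":1,"offset":[0,0,0],"angular":[0,0,0]},{"hand":1,"offset":[0,0,0],"angular":[0,0,0]}]'; python3 -m handwheel '[{"hand":1,"offset":[-10,0,0],"angular":[0,0,0]},{"hand":1,"offset":[-30,0,0],"angular":[0,0,0]},{"hand":1,"offset":[-40,0,0],"angular":[0,0,0]},{"hand":1,"offset":[-40,0,0],"angular":[0,0,0]},{"hand":1,"offset":[-20,0,0],"angular":[0,0,0]}]';   python3 - <<'E'
from h import *
st()
im,K,M=cam('wrist'); save('w24',im)
im,K,M=cam('scene'); save('s24',im,(130,90,300,230),4)
E
```

```text
t: 48.95
eef_pos: [0.4969, -0.2906, 0.1207]
tcp_rot: [-39.0, 90.0, -103.2]
contact_force: [-1.4, 2.5, 8.8]
finger_gap: 0.151
t: 49.37
eef_pos: [0.4986, -0.2919, 0.1228]
tcp_rot: [42.1, 89.8, -22.0]
contact_force: [-2.2, 4.1, 1.6]
finger_gap: 0.856
t: 49.78
eef_pos: [0.4949, -0.2899, 0.264]
tcp_rot: [-131.5, 89.5, 164.3]
contact_force: [0.8, -0.3, 0.5]
finger_gap: 1.0
t 49.78 eef [ 0.4949 -0.2899  0.264 ] rot [-131.47   89.46  164.27] F [ 0.82 -0.34  0.45] gap 1.000
```

View pics/w24.png

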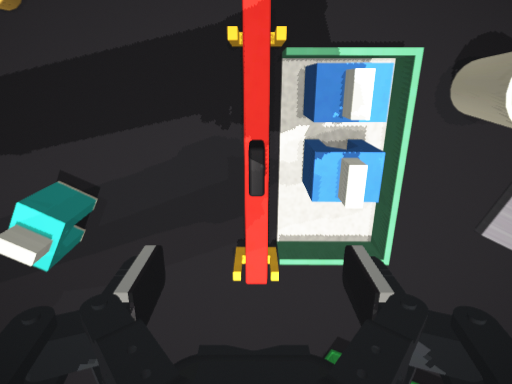

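View pics/s24.png

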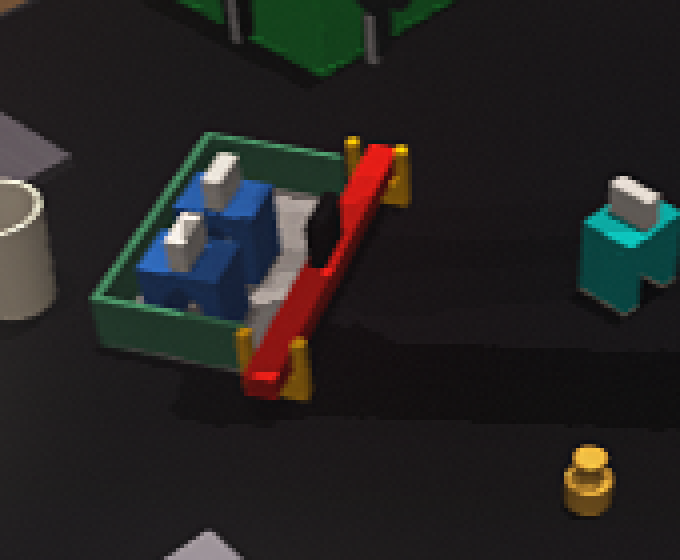

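```bash
python3 -m handwheel '[{"hand":1,"offset":[-20,-20,-35],"angular":[0,0,0]},{"hand":1,"offset":[-20,-10,-38],"angular":[0,0,0]},{"hand":1,"offset":[0,0,-40],"angular":[0,0,0]},{"hand":1,"offset":[0,0,-40],"angular":[0,0,0]},{"hand":1,"offset":[0,0,-40],"angular":[0,0,0]}]';python3 -m handwheel '[{"hand":1,"offset":[0,0,0],"angular":[0,0,0]},{"hand":1,"offset":[0,0,0],"angular":[0,0,0]},{"hand":1,"offset":[0,0,0],"angular":[0,0,0]}]';   python3 - <<'E'
from h import *
st()
im,K,M=cam('top'); save('t25',im,(80,120,420,320),2.3)
H=hsv(im)
m=(((H[...,0]<6)|(H[...,0]>174))&(H[...,1]>170)&(H[...,2]>100)); m[:, :280]=0;m[:,400:]=0;m[:150]=0;m[310:]=0
ys,xs=np.where(m); P=onplane(np.c_[xs,ys],K,M,.04)[:,:2]; r=cv2.minAreaRect((P*1000).astype(np.float32)); print(r)
im,K,M=cam('scene'); save('s25',im)
E
python3 loc.py
```

```text
t: 50.3
eef_pos: [0.3911, -0.1478, 0.2957]
tcp_rot: [-77.8, 87.9, -143.1]
contact_force: [0.3, 1.1, -1.6]
finger_gap: 1.0
t: 50.55
eef_pos: [0.3863, -0.1381, 0.2935]
tcp_rot: [-110.8, 88.4, -175.2]
contact_force: [1.2, -0.9, -0.2]
finger_gap: 1.002
t 50.55 eef [ 0.3863 -0.1381  0.2935] rot [-110.83   88.41 -175.19] F [ 1.19 -0.93 -0.2 ] gap 1.002
((501.2695617675781, -286.87371826171875), (280.93145751953125, 26.161392211914062), 25.794633865356445)
top [360.5 189.5] [ 0.5934 -0.3304] 27.9 [14. 35.] 62
top [129.4 195.1] [0.5776 0.3131] 156.0 [14. 38.] 67
top [373.7 211.8] [ 0.53   -0.3639] 26.8 [14. 36.] 64
top [116.8 218.6] [0.5111 0.3443] 159.9 [14. 38.] 67
top [105.  244.4] [0.44   0.3723] 160.0 [14. 37.] 70
scene [175.3 146.6] [ 0.5913 -0.3337] 24.2 [14. 36.] 39
scene [421.  231.4] [0.4267 0.3167] 157.3 [16. 41.] 96
scene [393.7 242.5] [0.4968 0.2837] 156.8 [15. 41.] 98
scene [374.2 262.6] [0.5729 0.2766] 159.0 [ 5. 33.] 26
```

View pics/t25.png

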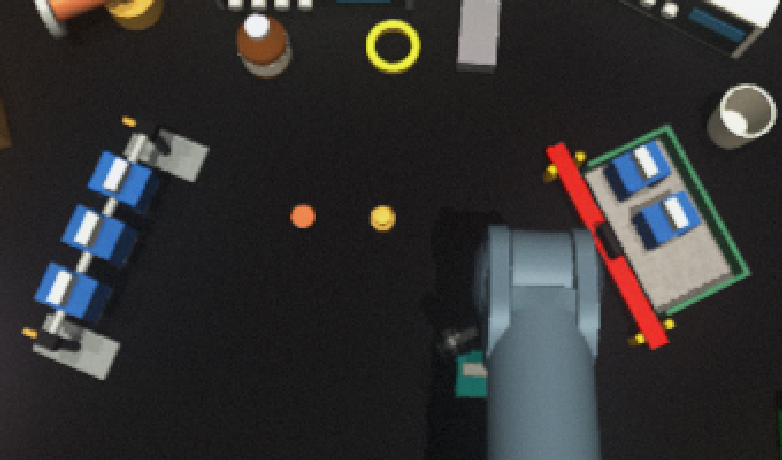

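View pics/s25.png

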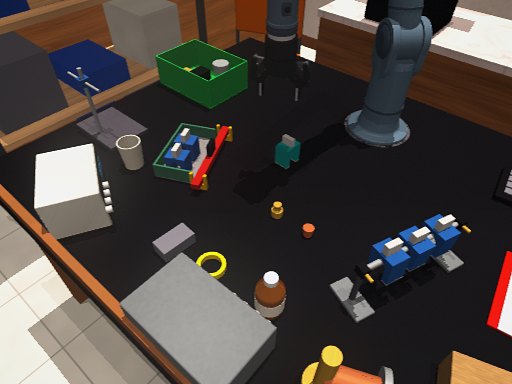

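```bash
python3 - <<'E'
from h import *
_,K,M=cam('top'); n=np.array([.3746,.9272])
for p in onplane([(129.4,195.1),(116.8,218.6),(105,244.4)],K,M,.1635): print(p.round(4),'perp off bar mm',((p[:2]@n-.4853)*1000).round(1))
_,K,M=cam('scene')
for p in onplane([(421,231.4),(393.7,242.5)],K,M,.1635): print(p.round(4),'perp off bar mm',((p[:2]@n-.4853)*1000).round(1))
st(); print(manip.finish_job())
E
```

```text
[0.561  0.2935 0.1635] perp off bar mm -3.0
[0.4985 0.3229 0.1635] perp off bar mm 0.8
[0.4313 0.3492 0.1635] perp off bar mm 0.0
[0.4991 0.323  0.1635] perp off bar mm 1.2
[0.5614 0.2938 0.1635] perp off bar mm -2.6
t 50.85 eef [ 0.3872 -0.1401  0.294 ] rot [-101.05   88.32 -165.66] F [-0.24 -0.28  0.45] gap 0.997
the job is handed in; nothing more can be done
None
```

I sorted the five blue riders by drag feel, put each in its place, locked the bay with the drop bar, and handed the job in at t ≈ 51 s. No verdict is reported.

**Sorting:**
- Three riders slid smoothly at about 2 N, so I hung them on the rail as slick.
- Two riders stuck and pulled at roughly 5–8 N, so I stood them in the bay as grippy.
- The slick readings did not match the stated 0.8 N: they worked out to a friction of about 0.25 rather than 0.10. I sorted on the clear gap between the two groups and did no separate push test.

**Last checks before handing in:**
- **Rail:** the three fins lie within about 3 mm of the bar line in the camera views. The rider nearest the far post is the one that is 3 mm off.
- **Bay:** both riders stand upright behind the bar.
- **Drop bar:** it lies in both notches, about 0.2 mm off centre across the notch, about 6 mm off along the bar, and aligned in angle. It met the notch bottoms at the expected height.
- **Other things:** the weight, stopper, tape, bottle, grey box and cup look unmoved. I did not touch the turquoise look-alike.

I saw no sign of anything being knocked aside during the run.

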